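# Load the roller mixer for the overnight run

## Robot

A 7-joint arm with a two-finger parallel gripper is mounted at the origin on the work surface. World frame = base frame: x ahead of the robot, y to its left, z up, the work surface at z = 0. Lengths are in m, angles in degrees, forces in N, time in s.
With the tool pointing down it reaches from about 0.425 to 0.875 m from the base axis. Payload 4.7 kg.
Tool frame: the origin (TCP) lies between the finger pads; the fingertips stand 8 mm ahead of it and the grasp point (between the pads) lies 11 mm behind it; x points along the fingers, z is the direction in which the jaws open and shut, and the axes are right-handed (so a half turn about x gives the same grasp; the last joint's range is limited). The gripper opens to 87 mm and grips with 3 to 60 N. Pads are 19 mm wide; open, the fingers measure 117 mm over their backs; the gripper's body (75 mm by 190 mm) begins 51 mm behind the grasp point.
Start: joints at [75.865, 18.392, -4.016, 83.108, 1.295, 78.541, -3.26], TCP at [0.168, -0.628, 0.231] pointing down, gripper open.
Joint ranges: [-163.93, 163.93], [-17.29, 119.83], [-79.2, 71.16], [3.27, 140.29], [-89.18, 269.18], [5.43, 117.66], [-154.24, 154.24]. Speed limits (degrees/s): [147.25, 147.25, 180, 180, 180, 180, 180].

## Interface

Orientations are given as [roll, pitch, yaw] about the fixed x, y, z axes, in that order (R = Rz(yaw) Ry(pitch) Rx(roll)).
In Python, from cell import telemetry, vision, sign_off gives the robot as it stands. The module is installed in compiled form; this text tells all that it offers.
- The arm moves only by the tool drive_tool, never from a script. Its arguments are lists of equal length, an entry for each row: "offset": the shift along the tool's x, y, z in m, a list of three; "angular": the turn, a rotation vector about the tool's x, y, z in rad, a list of three. A call has 1 to 10 rows; each row is the pose to reach, as a shift and turn from the pose measured when the call began, along the tool's axes at that moment; what a row does not reach only later rows make up. A row lasts 1/8 s, in which the tool goes at most 62.5 mm and 10.7 degrees, less where a joint would pass 70% of its speed; a pose out of reach is approached as far as the arm can. A call with a gripper value outside its range is refused whole. "fingers" is the closure, from -1 (fully open) to 1 (shut), set as the call begins (left out, the last holds). The fingers move at their own pace and stop on an object; "squeeze" is the grip in N (left out, the last holds). Time passes only in rows, so rows that repeat a pose let the fingers close. It gives the time, the measured TCP pose, the force and the opening at its end, in the units of the state.
- telemetry.get_obs(): the state, without advancing time (a new reading comes with each control period).
- vision.read_camera(name): name is "scene" or "top" or "wrist"; returns a dict with "pixels" (420x560x3 uint8, red, green, blue), "intrinsics" (3x3 intrinsics, pixels), "world_from_camera" (4x4, takes a point from camera to world coordinates); the wrist camera has in their place "T_tool_cam" (4x4, takes a point from camera to tool coordinates, whose origin is the TCP and whose axes are the tool frame's). Camera axes: x right, y up, looking along -z (the intrinsics and any distortion apply to the point x, -y, -z); pixel columns grow to the right and rows downward; lengths in m; the calibration is good to about 2 mm. A picture is of the moment at which its call begins: read the wrist's pose just before it. There is no depth.
- sign_off(): hands the job in, once; it reports no verdict.
The state is a dict: "time_s": time; "qpos": joint angles; "joint_velocities": joint speeds; "effort": joint torques, N m; "tool_pos": TCP position; "tool_rot": TCP orientation; "force": force on the tool from outside, world axes, zero at the start; "wrist_torque": the same for the moment, N m; "grip_width": finger opening in m.
Only numpy, scipy, OpenCV 4.12 (cv2) and the standard library are available. Lean on these libraries where they do the work, as an engineer would, in place of code of your own. Each camera call takes 0.05 s, during which the arm holds its last target.

## Task

Get the roller mixer ready for its overnight run: clear the closed kit cartons off its rollers and stack them squarely, edges flush, in one column on the grey-banded carton in the steel tray, and lay every sample bottle on its side along the rollers, each bedded between two neighbouring rollers. When all that is done, press the green start button on the mixer fully down. Leave the foot carton and the other things on the bench where they are.

Things in the scene. Friction and masses are not known exactly. Their poses are not given: they have to be found in the camera images.
- mixer: Roller mixer, fixed: white body 264 mm (its x) by 324 (its y), a grey control head at its -y end. Origin on the bench under the middle of the rollers, z up. 8 mm side walls at x = +-128 mm rise 100 mm above the bench, end plates at y = +-156 mm 90 mm, the head (y -162 to -244) 94 mm. Bottles side by side need every second valley, or they lie end to end in one.
- bed (a point): Middle of the mixer's five black rubber rollers, 75 mm above the bench on the middle roller's axis; axes as the mixer. The rollers (24 mm diameter, tops 87 mm above the bench, held still) run along y from -150 to +150 mm at x = -88, -44, 0, 44, 88 mm. A bottle bedded in a valley (x = -66, -22, 22 or 66) has its axis 32.2 mm above this point.
- start (a joint): Green start button on top of the control head: 0 up, 0.006 m fully pressed, spring, 5 N at full travel, springs back. It counts as pressed beyond 4 mm.
- start_top (a point): Middle of the top face of the green start button, 26 mm across; it is pressed straight down.
- tray: Fixed steel tray, 180 mm (its x) by 140 mm (its y), rim 19 mm high, floor 3 mm thick. Origin centre of underside.
- carton_base: Closed kit carton with a grey band, 95 mm (its x) by 62 mm (its y) by 40 mm high, 0.45 kg, standing in the tray: the foot of the column. Origin centre of underside, z up.
- carton_a: Closed kit carton with a blue band, same size as the grey one (95 x 62 x 40 mm, x the long side), about 0.18 kg, rigid; at the start it lies flat across the rollers. Origin centre of underside, z up. May be absent.
- carton_b: Closed kit carton with an orange band, same size as the grey one (95 x 62 x 40 mm, x the long side), about 0.18 kg, rigid; at the start it lies flat across the rollers. Origin centre of underside, z up. May be absent.
- carton_c: Closed kit carton with a green band, same size as the grey one (95 x 62 x 40 mm, x the long side), about 0.18 kg, rigid; at the start it lies flat across the rollers. Origin centre of underside, z up. May be absent.
- bottle_a: White round sample bottle with a blue cap, closed, about 0.18 kg, rigid: straight body 54 mm in diameter and 86 mm long, then a shoulder and a 40 mm cap, 120 mm overall. Origin centre of its foot, z from foot to cap; it stands upright on the bench at the start. May be absent.
- bottle_a_mid (a point): Point on that bottle's axis 43 mm from its foot: the middle of the straight body.
- bottle_b: White round sample bottle with a red cap, closed, about 0.18 kg, rigid: straight body 54 mm in diameter and 86 mm long, then a shoulder and a 40 mm cap, 120 mm overall. Origin centre of its foot, z from foot to cap; it stands upright on the bench at the start. May be absent.
- bottle_b_mid (a point): Point on that bottle's axis 43 mm from its foot: the middle of the straight body.
- bottle_c: White round sample bottle with a yellow cap, closed, about 0.18 kg, rigid: straight body 54 mm in diameter and 86 mm long, then a shoulder and a 40 mm cap, 120 mm overall. Origin centre of its foot, z from foot to cap; it stands upright on the bench at the start. May be absent.
- bottle_c_mid (a point): Point on that bottle's axis 43 mm from its foot: the middle of the straight body.
- bottle_d: White round sample bottle with a black cap, closed, about 0.18 kg, rigid: straight body 54 mm in diameter and 86 mm long, then a shoulder and a 40 mm cap, 120 mm overall. Origin centre of its foot, z from foot to cap; it stands upright on the bench at the start. May be absent.
- bottle_d_mid (a point): Point on that bottle's axis 43 mm from its foot: the middle of the straight body.
- beaker: Bystander: glass beaker, 60 mm across, 80 tall; origin centre of underside.
- tube_rack: Bystander: blue rack of capped tubes, 100 x 50 mm, 78 tall; origin centre of underside.
- salt_jar: Bystander: amber jar with black lid, 60 mm across, 80 tall; origin centre of underside.
- timer: Bystander: flat white timer, 65 x 65 x 16 mm; origin centre of underside.
- spatula: Bystander: lying steel spatula, 180 mm long along its x, 6 thick; origin centre of underside.
- marker: Bystander: lying pen, 130 mm long along its x, 16 thick; origin centre of underside.

How it is judged:
By the outcome, as a careful person would: the job done as asked, in the order asked, and still so for the second after the job is handed in, with the robot touching nothing.
Of carton_a, carton_b, carton_c only 2 to 3 are there at a start; the rules pass over those that are not, and their reading is None.
Of bottle_a, bottle_b, bottle_c, bottle_d only 3 to 4 are there at a start; the rules pass over those that are not, and their reading is None.
At some moment in a run one of bottle_a, bottle_b, bottle_c, bottle_d may be knocked a few centimetres aside while the robot is not near it.
Once in a run the grip may slacken for a moment while it holds something.
It also fails if it takes over 210 s, if anything falls off the work surface, if the arm or the gripper's body presses on something with over 40 N, if the wrist force passes 120 N, or if a joint passes its speed limit or range.

## Working session

There is one attempt and no reset: what is moved stays moved. The work goes in short steps, Python scripts to look and compute and a tool call to move; the robot and the scene stay as the last step left them, time stands still between calls to the robot, and variables do not carry over. Pictures are saved under pics/ and viewed, and the job is handed in when it is done.

Besides the shell and the picture viewer there is one more tool, called after "Request:" in YAML: its name, and indented under it one key for each argument. drive_tool: Moves the arm, as the interface text tells. Its arguments: {"type":"object","properties":{"offset":{"type":"array"},"angular":{"type":"array"},"fingers":{"type":"number"},"squeeze":{"type":"number"}},"required":["offset","angular"]}

```bash
ls; mkdir -p pics; cat > h.py <<'E'
from cell import telemetry, vision
import numpy as np, cv2
def snap(n,f):
    o=telemetry.get_obs(); d=vision.read_camera(n)
    cv2.imwrite('pics/'+f+'.png',d['pixels'][:,:,::-1]); np.savez('pics/'+f+'.npz',obs=np.array([0]),**{k:np.array(v) for k,v in d.items()},tp=o['tool_pos'],tr=o['tool_rot'])
    return o,d
E
python3 - <<'E'
from h import *
for n in ['scene','top','wrist']:
    o,d=snap(n,n+'0'); print({k:(np.array(v).round(4).tolist()) for k,v in d.items() if k!='pixels'})
print(o)
E
```

```text
pics
{'intrinsics': [[452.3913, 0.0, 286.558], [0.0, 452.3913, 206.1422], [0.0, 0.0, 1.0]], 'world_from_camera': [[0.7204, -0.4186, 0.553, 1.2015], [0.6933, 0.4125, -0.5909, -0.6795], [0.0192, 0.8091, 0.5874, 0.7965], [0.0, 0.0, 0.0, 1.0]]}
{'intrinsics': [[519.1807, 0.0, 279.4121], [0.0, 519.1807, 217.507], [0.0, 0.0, 1.0]], 'world_from_camera': [[0.0001, 0.9962, -0.087, 0.4478], [-0.9999, -0.0008, -0.0106, 0.0055], [-0.0106, 0.087, 0.9962, 1.638], [0.0, 0.0, 0.0, 1.0]]}
{'intrinsics': [[335.2434, 0.0, 282.4859], [0.0, 335.2434, 211.1825], [0.0, 0.0, 1.0]], 'T_tool_cam': [[0.0005, 0.2972, -0.9548, -0.1541], [-0.0, 0.9548, 0.2972, 0.081], [1.0, -0.0001, 0.0005, -0.0012], [0.0, 0.0, 0.0, 1.0]]}
{'time_s': 0.1, 'qpos': array([75.86465364, 18.43398089, -4.01639103, 83.16894109,  1.29660115,
       78.53885867, -3.25940887]), 'joint_velocities': array([ 0.00485302, -0.15226636, -0.04192042, -0.12433981, -0.05549605,
        0.06899989, -0.01706186]), 'effort': array([ 3.39161488e-04, -4.92567623e+01, -4.05271836e-01, -3.13399887e+01,
       -6.42088917e-02,  3.94672109e-02,  5.43164208e-05]), 'tool_pos': array([ 0.16743991, -0.62757006,  0.22957139]), 'tool_rot': array([-176.02252734,   89.90330974,  108.92416259]), 'force': array([-0.40944826, -0.14685636, -0.67466254]), 'wrist_torque': array([-0.06083904,  0.03011771, -0.00181564]), 'grip_width': 0.08695577727877735}
```

View pics/scene0.png

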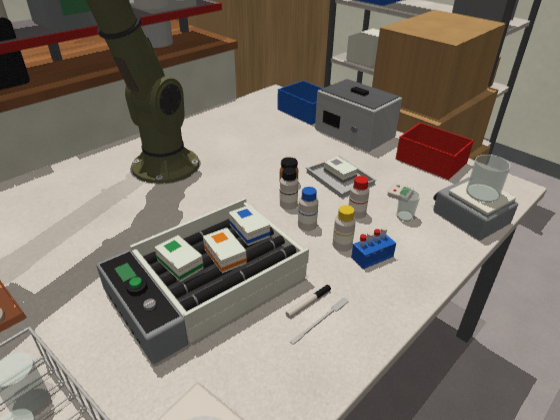

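View pics/top0.png

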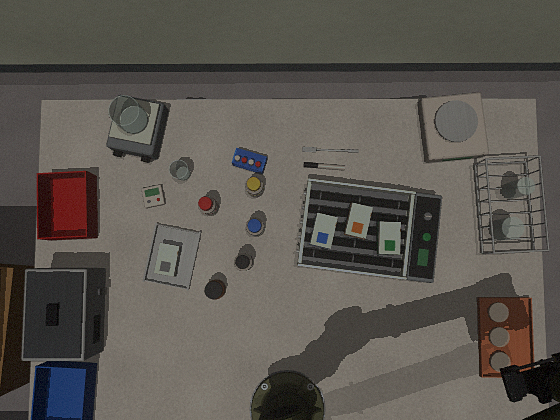

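View pics/wrist0.png

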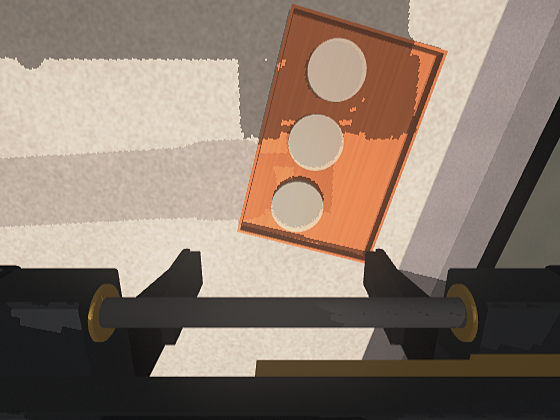

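The views show three cartons on the rollers (blue, orange and green bands) and four bottles standing (blue, red, yellow and black caps). The salt jar is near top pixel (215,288), and the tray with the grey carton is near (172,257). I'll zoom in for measurement.

```bash
cat >> h.py <<'E'
from scipy.spatial.transform import Rotation as R
def load(f): return dict(np.load('pics/'+f+'.npz'))
def Trt(tp,tr):
    T=np.eye(4); T[:3,:3]=R.from_euler('xyz',tr,degrees=True).as_matrix(); T[:3,3]=tp; return T
def camT(d):
    if 'world_from_camera' in d: return d['world_from_camera']
    return Trt(d['tp'],d['tr'])@d['T_tool_cam']
def cast(d,uv,z):
    """pixels -> points on plane z"""
    T=camT(d);K=d['intrinsics'];uv=np.atleast_2d(np.array(uv,float))
    v=np.c_[(uv[:,0]-K[0,2])/K[0,0],-(uv[:,1]-K[1,2])/K[1,1],-np.ones(len(uv))]@T[:3,:3].T
    return T[:3,3]+v*((z-T[2,3])/v[:,2])[:,None]
def proj(d,P):
    T=np.linalg.inv(camT(d));K=d['intrinsics'];p=np.atleast_2d(P)@T[:3,:3].T+T[:3,3]
    return np.c_[K[0,2]+K[0,0]*p[:,0]/-p[:,2],K[1,2]+K[1,1]*p[:,1]/p[:,2]]
E
python3 - <<'E'
import cv2
i=cv2.imread('pics/top0.png')
cv2.imwrite('pics/t0a.png',cv2.resize(i[165:300,285:450],None,fx=4.8,fy=4.4,interpolation=cv2.INTER_CUBIC))
cv2.imwrite('pics/t0b.png',cv2.resize(i[145:305,130:285],None,fx=3.75,fy=3.75,interpolation=cv2.INTER_CUBIC))
E
```

```text
(no output)
```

View pics/t0a.png

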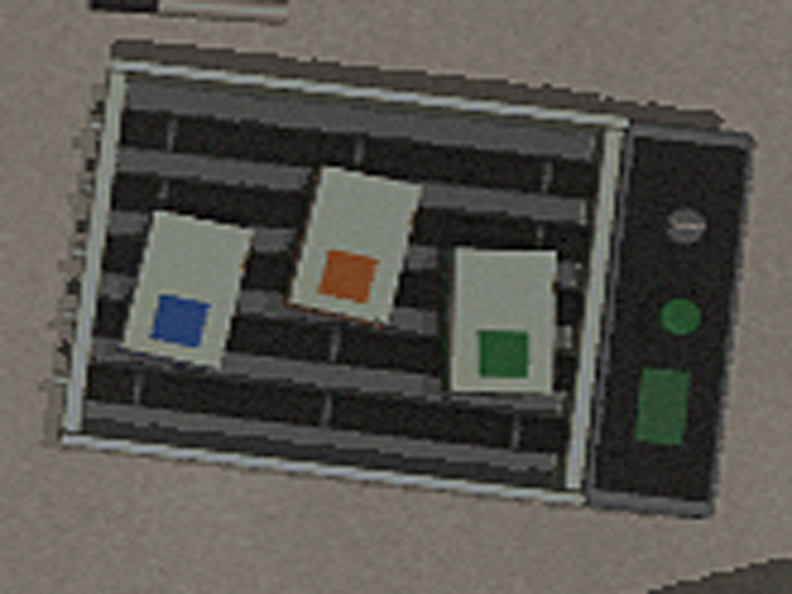

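View pics/t0b.png

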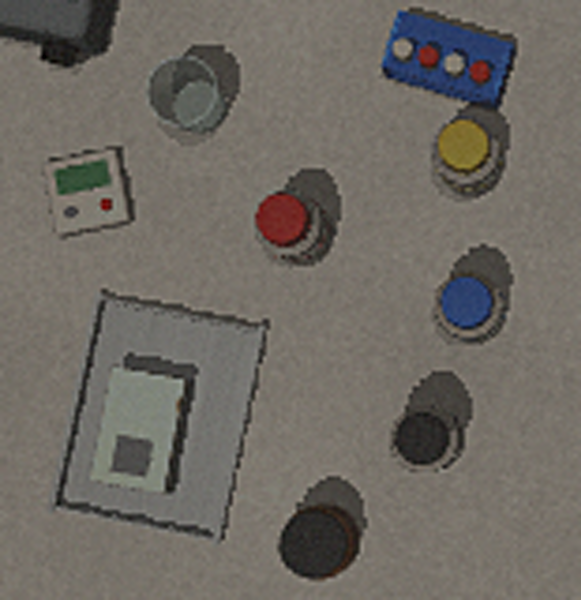

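```bash
cat > meas.py <<'E'
from h import *
def topmeas(f):
    d=load(f); im=d['pixels']; hsv=cv2.cvtColor(im,cv2.COLOR_RGB2HSV).astype(int); H,S,V=hsv[...,0],hsv[...,1],hsv[...,2]
    res={}
    def blobs(m,lo,hi,roi):
        u0,v0,u1,v1=roi; mm=np.zeros(m.shape,np.uint8); mm[v0:v1,u0:u1]=m[v0:v1,u0:u1]
        n,l,s,c=cv2.connectedComponentsWithStats(mm); return [(c[i],s[i]) for i in range(1,n) if lo<=s[i,4]<=hi]
    roi=(130,140,300,310)
    for n,m in dict(blue=(abs(H-112)<12)&(S>120),red=((H<6)|(H>174))&(S>140),yellow=(abs(H-25)<7)&(S>120),black=(V<55)).items():
        for c,s in blobs(m,40,400,roi):
            print(n,c.round(1),s.tolist(),cast(d,c,.12 if n!='black' else .12)[0].round(4))
    return d
E
python3 - <<'E'
from meas import *
d=topmeas('top0'); im=d['pixels']
hsv=cv2.cvtColor(im,cv2.COLOR_RGB2HSV); 
for u,v in [(318,243),(357,210),(390,225),(309,200),(400,230),(163,240),(158,270),(244,261),(215,288)]: print(u,v,hsv[v,u])
E
```

```text
blue [253.9 225.1] [248, 219, 13, 14, 139] [0.558  0.0964 0.12  ]
red [204.7 203. ] [198, 197, 14, 14, 138] [0.6235 0.2418 0.12  ]
yellow [253.1 183.4] [247, 177, 13, 14, 148] [0.6816 0.0992 0.12  ]
black [149.7 152.8] [130, 140, 32, 23, 247] [0.774  0.4076 0.12  ]
black [150.8 253.1] [145, 225, 13, 55, 76] [0.4762 0.398  0.12  ]
black [177.5 261. ] [174, 246, 8, 30, 69] [0.4532 0.3192 0.12  ]
black [242.2 261.4] [235, 255, 15, 14, 163] [0.4519 0.1301 0.12  ]
black [214.6 289. ] [205, 280, 21, 19, 309] [0.3721 0.2098 0.12  ]
318 243 [ 35  38 136]
357 210 [ 45  16 130]
390 225 [ 60  14 130]
309 200 [30 10 77]
400 230 [ 16 181  52]
163 240 [30  9 54]
158 270 [ 44  33 131]
244 261 [ 0 26 49]
215 288 [13 73 42]
```

```bash
python3 - <<'E'
from meas import *
d=load('top0'); im=d['pixels']
f=lambda a,b:(285+(a+.5)/4.8-.5,165+(b+.5)/4.4-.5)
px=[f(118,62),f(62,440),f(628,122),f(585,502)]
W=cast(d,px,.1); print(W.round(4))
M=np.array([[.132,.162],[-.132,.162],[.132,-.162],[-.132,-.162]])
# rigid fit
def fit(M,W):
    a=M-M.mean(0);b=W-W.mean(0);th=np.arctan2((a[:,0]*b[:,1]-a[:,1]*b[:,0]).sum(),(a*b).sum());c,s=np.cos(th),np.sin(th)
    Rm=np.array([[c,-s],[s,c]]);t=W.mean(0)-Rm@M.mean(0);print('th',np.degrees(th),'t',t.round(4),'res',(W-(M@Rm.T+t)).round(4).tolist());return th,t
fit(M,W[:,:2])
print('btn',cast(d,[f(681,316)],.1))
hsv=cv2.cvtColor(im,cv2.COLOR_RGB2HSV).astype(int); S,V=hsv[...,1],hsv[...,2];H=hsv[...,0]
big=cv2.resize(im,None,fx=4,fy=4,interpolation=cv2.INTER_LINEAR)
h4=cv2.cvtColor(big,cv2.COLOR_RGB2HSV).astype(int)
col=(h4[...,1]>110)&(h4[...,2]>70)
m=((h4[...,2]>108)|col)
for n,(u0,v0,u1,v1),z in [('blue',(306,206,341,245),.127),('orange',(341,195,376,243),.127),('green',(374,218,405,258),.127),('base',(148,238,184,280),.043)]:
    mm=np.zeros(m.shape,np.uint8); mm[v0*4:v1*4,u0*4:u1*4]=m[v0*4:v1*4,u0*4:u1*4]
    mm=cv2.morphologyEx(mm,cv2.MORPH_OPEN,np.ones((25,25)))
    cs,_=cv2.findContours(mm,cv2.RETR_EXTERNAL,cv2.CHAIN_APPROX_NONE); c=max(cs,key=cv2.contourArea)
    w=cast(d,(c[:,0]+.5)/4-.5,z)[:,:2]
    r=cv2.minAreaRect((w*1000).astype(np.float32)); print(n,np.round(r[0],1),np.round(r[1],1),round(r[2],1))
E
```

```text
[[ 0.6985 -0.0673  0.1   ]
 [ 0.4426 -0.0316  0.1   ]
 [ 0.657  -0.3833  0.1   ]
 [ 0.4014 -0.3513  0.1   ]]
th -7.459613676241175 t [ 0.5499 -0.2084] res [[-0.0033, -0.0024], [0.0025, -0.001], [-0.0027, 0.0028], [0.0035, 0.0006]]
btn [[ 0.5256032  -0.41289809  0.1       ]]
blue [ 547.3 -108.6] [60.2 85.3] 81.1
orange [ 572.1 -209.4] [61.4 93.8] 76.2
green [ 541.1 -299.5] [58.8 52.2] 89.0
base [479.1 369. ] [62.1 54.1] 86.2
```

```bash
cat >> h.py <<'E'
def down(yaw):
    """tool-down; yaw=0: tool z=+y world?, tool y=... x down. angle = direction of tool y in world (deg)"""
    c,s=np.cos(np.radians(yaw)),np.sin(np.radians(yaw))
    y=np.array([c,s,0]);x=np.array([0,0,-1.]);z=np.cross(x,y);return np.c_[x,y,z]
def log(o):
    with open('kin.txt','a') as f: f.write(' '.join(f'{v:.6f}' for v in list(o['qpos'])+list(o['tool_pos'])+list(o['tool_rot']))+'\n')
def go(pos,Rt,o=None):
    o=o or telemetry.get_obs(); log(o)
    T=Trt(o['tool_pos'],o['tool_rot']); off=T[:3,:3].T@(np.array(pos)-T[:3,3]); rv=R.from_matrix(T[:3,:3].T@Rt).as_rotvec()
    print('t',round(o['time_s'],2),'pos',o['tool_pos'].round(4),'F',o['force'].round(1),'w',round(o['grip_width'],4)); 
    print('off',off.round(4).tolist(),'ang',rv.round(4).tolist(),'|d|',np.linalg.norm(off).round(3),'rows',np.ceil(max(np.linalg.norm(off)/.0625,np.degrees(np.linalg.norm(rv))/10.7)))
E
python3 - <<'E'
from h import *
o=telemetry.get_obs();print(Trt(o['tool_pos'],o['tool_rot']).round(3))
for yaw in (-10,170): go([.5,-.2,.36],down(yaw))
E
```

```text
[[-0.     0.966  0.258  0.167]
 [ 0.001  0.258 -0.966 -0.628]
 [-1.    -0.    -0.002  0.23 ]
 [ 0.     0.     0.     1.   ]]
t 0.15 pos [ 0.1675 -0.6276  0.2297] F [ 0.2 -0.6  0.4] w 0.0872
off [-0.1298, 0.4316, -0.3276] ang [0.4353, -0.0015, 0.0004] |d| 0.557 rows 9.0
t 0.15 pos [ 0.1675 -0.6276  0.2297] F [ 0.2 -0.6  0.4] w 0.0872
off [-0.1298, 0.4316, -0.3276] ang [-2.7062, -0.0005, -0.002] |d| 0.557 rows 15.0
```

Request:
drive_tool:
  offset:
    - [-0.13, 0.1, -0.08]
    - [-0.13, 0.43, -0.328]
    - [-0.13, 0.43, -0.328]
    - [-0.13, 0.43, -0.328]
    - [-0.13, 0.43, -0.328]
    - [-0.13, 0.43, -0.328]
    - [-0.13, 0.43, -0.328]
    - [-0.13, 0.43, -0.328]
    - [-0.13, 0.43, -0.328]
    - [-0.13, 0.43, -0.328]
  angular:
    - [0.1, 0, 0]
    - [0.435, 0, 0]
    - [0.435, 0, 0]
    - [0.435, 0, 0]
    - [0.435, 0, 0]
    - [0.435, 0, 0]
    - [0.435, 0, 0]
    - [0.435, 0, 0]
    - [0.435, 0, 0]
    - [0.435, 0, 0]
  fingers: 0.7
  squeeze: 15

```text
time_s: 1.4
tool_pos: [0.5013, -0.1941, 0.3609]
tool_rot: [160.2, 89.8, 60.8]
force: [0.7, -1.6, 0.4]
grip_width: 0.0135
```

```bash
python3 - <<'E'
from h import *
o,d=snap('wrist','w1');log(o); print(o['time_s'],o['tool_pos'],o['qpos'],o['grip_width'])
E
```

```text
1.4 [ 0.5012941  -0.19408877  0.36089615] [ 43.09898195   4.05107667 -26.08418394  85.71421418   1.5788249
  90.60277738 -82.29727327] 0.013524579427036892
```

View pics/w1.png

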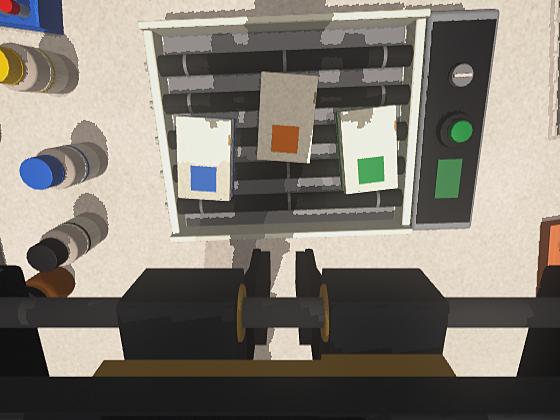

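```bash
python3 - <<'E'
from h import *
d=load('w1'); im=d['pixels']
crop=im[50:240,130:500]; cv2.imwrite('pics/w1c.png',cv2.resize(crop[:,:,::-1],None,fx=2.15,fy=2.15,interpolation=cv2.INTER_CUBIC))
big=cv2.resize(im,None,fx=4,fy=4,interpolation=cv2.INTER_LINEAR)
h4=cv2.cvtColor(big,cv2.COLOR_RGB2HSV).astype(int)
m=((h4[...,2]>112))
for n,(u0,v0,u1,v1),z in [('blue',(174,112,240,205),.127),('orange',(254,65,322,168),.127),('green',(336,100,403,196),.127)]:
    mm=np.zeros(m.shape,np.uint8); mm[v0*4:v1*4,u0*4:u1*4]=m[v0*4:v1*4,u0*4:u1*4]
    mm=cv2.morphologyEx(mm,cv2.MORPH_CLOSE,np.ones((9,9)));mm=cv2.morphologyEx(mm,cv2.MORPH_OPEN,np.ones((45,45)))
    cs,_=cv2.findContours(mm,cv2.RETR_EXTERNAL,cv2.CHAIN_APPROX_NONE); c=max(cs,key=cv2.contourArea)
    w=cast(d,(c[:,0]+.5)/4-.5,z)[:,:2]
    r=cv2.minAreaRect((w*1000).astype(np.float32)); print(n,np.round(r[0],1),np.round(r[1],1),round(r[2],1)); print((cv2.boxPoints(r)).round(1).tolist())
    cv2.drawContours(big,[c],-1,(255,0,255),1)
cv2.imwrite('pics/w1d.png',cv2.resize(big[200:960,520:2000,::-1],None,fx=.54,fy=.54))
E
```

```text
blue [ 539.3 -105.4] [67.6 98.6] 75.1
[[482.8999938964844, -125.4000015258789], [578.2000122070312, -150.6999969482422], [595.5999755859375, -85.4000015258789], [500.29998779296875, -60.099998474121094]]
orange [ 567.1 -211.7] [70.3 95.2] 76.5
[[512.5999755859375, -234.6999969482422], [605.2000122070312, -256.8999938964844], [621.5999755859375, -188.60000610351562], [529.0, -166.39999389648438]]
green [ 517.4 -297.4] [69.8 96.2] 87.2
[[467.70001220703125, -329.8999938964844], [563.7999877929688, -334.6000061035156], [567.0999755859375, -264.79998779296875], [471.1000061035156, -260.20001220703125]]
```

View pics/w1d.png

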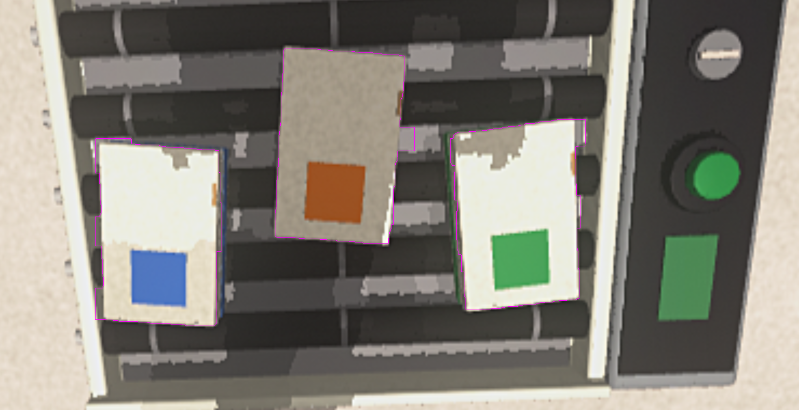

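```bash
cat >> h.py <<'E'
def rectfit(W,L=.095,Wd=.062):
    """corners order: far-left, far-right, near-right, near-left (image), far=+long"""
    M=np.array([[L/2,Wd/2],[L/2,-Wd/2],[-L/2,-Wd/2],[-L/2,Wd/2]]);W=np.array(W)[:,:2]
    a=M-M.mean(0);b=W-W.mean(0);th=np.arctan2((a[:,0]*b[:,1]-a[:,1]*b[:,0]).sum(),(a*b).sum());c,s=np.cos(th),np.sin(th)
    Rm=np.array([[c,-s],[s,c]]);t=W.mean(0)-Rm@M.mean(0);res=W-(M@Rm.T+t)
    e=[np.linalg.norm(W[i]-W[(i+1)%4])*1000 for i in range(4)]
    print('ctr',t.round(4),'yaw',np.degrees(th).round(2),'sides',np.round(e,1),'res mm',np.abs(res*1000).max().round(1)); return t,np.degrees(th)
E
python3 - <<'E'
from h import *
d=load('w1')
f=lambda p:[((520+(x+.5)/.54)/4-.5+.125-.125,(200+(y+.5)/.54)/4-.5) for x,y in p]
for n,p in dict(blue=[(97,141),(221,148),(216,325),(97,320)],orange=[(284,47),(405,56),(387,244),(276,237)],green=[(451,133),(575,119),(579,298),(468,311)]).items():
    print(n); rectfit(cast(d,f(p),.127))
print('btn', cast(d,f([(714,176)]),.1), cast(d,f([(714,176)]),.11))
E
```

```text
blue
ctr [ 0.539  -0.1051] yaw -13.59 sides [64.  95.1 66.  96. ] res mm 2.8
orange
ctr [ 0.5678 -0.2076] yaw -13.25 sides [60.4 94.2 59.7 94.6] res mm 1.2
green
ctr [ 0.5173 -0.2965] yaw -1.97 sides [63.3 94.3 60.9 95.2] res mm 0.9
btn [[ 0.5186609  -0.41236499  0.1       ]] [[ 0.52015296 -0.40741826  0.11      ]]
```

```bash
python3 - <<'E'
from h import *
d=load('top0')
f=lambda p:[(285+(a+.5)/4.8-.5,165+(b+.5)/4.4-.5) for a,b in p]
for n,p in dict(blue=[(155,212),(253,230),(222,369),(124,346)],orange=[(320,168),(422,185),(388,325),(290,303)],green=[(452,250),(557,250),(551,393),(449,391)]).items():
    print(n); rectfit(cast(d,f(p),.127))
d=load('w1'); print(proj(d,[[.5,-.2,.1]]), camT(d).round(3))
E
```

```text
blue
ctr [ 0.5422 -0.108 ] yaw -12.37 sides [60.7 94.1 61.1 91. ] res mm 2.1
orange
ctr [ 0.5713 -0.2093] yaw -12.53 sides [62.9 95.5 60.9 91.9] res mm 1.7
green
ctr [ 0.5211 -0.2976] yaw -2.07 sides [63.6 94.6 61.4 93.2] res mm 1.7
[[288.6762901  174.56535165]] [[-0.163  0.943  0.292  0.581]
 [-0.987 -0.155 -0.052 -0.207]
 [-0.004 -0.296  0.955  0.515]
 [ 0.     0.     0.     1.   ]]
```

```bash
python3 - <<'E'
from h import *
go([.519,-.297,.17],down(-2)); go([.519,-.297,.106],down(-2))
E
```

```text
t 1.45 pos [ 0.4999 -0.1969  0.3604] F [-0.5  0.2  0.1] w 0.0138
off [0.1902, 0.0356, 0.0958] ang [-0.1332, -0.0019, -0.0] |d| 0.216 rows 4.0
t 1.45 pos [ 0.4999 -0.1969  0.3604] F [-0.5  0.2  0.1] w 0.0138
off [0.2542, 0.0356, 0.096] ang [-0.1332, -0.0019, -0.0] |d| 0.274 rows 5.0
```

Request:
drive_tool:
  offset:
    - [0.06, 0.0356, 0.06]
    - [0.12, 0.0356, 0.096]
    - [0.16, 0.0356, 0.096]
    - [0.19, 0.0356, 0.096]
    - [0.19, 0.0356, 0.096]
    - [0.21, 0.0356, 0.096]
    - [0.235, 0.0356, 0.096]
    - [0.254, 0.0356, 0.096]
    - [0.254, 0.0356, 0.096]
    - [0.254, 0.0356, 0.096]
  angular:
    - [-0.1332, 0, 0]
    - [-0.1332, 0, 0]
    - [-0.1332, 0, 0]
    - [-0.1332, 0, 0]
    - [-0.1332, 0, 0]
    - [-0.1332, 0, 0]
    - [-0.1332, 0, 0]
    - [-0.1332, 0, 0]
    - [-0.1332, 0, 0]
    - [-0.1332, 0, 0]
  fingers: -0.75

```text
time_s: 2.7
tool_pos: [0.5197, -0.2973, 0.1072]
tool_rot: [122.1, 89.9, 30.1]
force: [0.2, -0.1, 0.6]
grip_width: 0.0759
```

```bash
python3 - <<'E'
from h import *
go([.519,-.297,.106],down(-2)); o,d=snap('wrist','w2')
E
```

```text
t 2.7 pos [ 0.5197 -0.2973  0.1072] F [ 0.2 -0.1  0.6] w 0.0759
off [0.0012, -0.0008, -0.0003] ang [0.0003, -0.001, -0.0017] |d| 0.001 rows 1.0
```

View pics/w2.png

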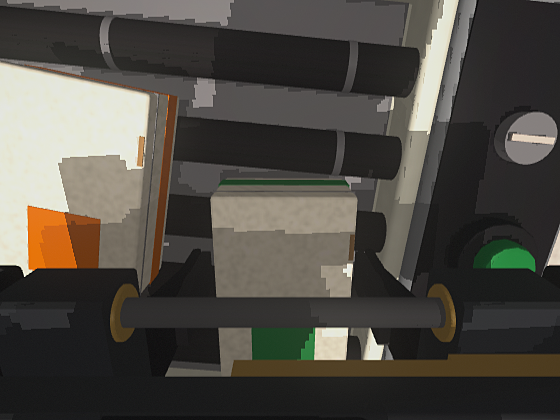

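Request:
drive_tool:
  offset:
    - [0.001, 0, 0]
    - [0.001, 0, 0]
    - [0.001, 0, 0]
    - [0.001, 0, 0]
    - [-0.03, 0, 0]
    - [-0.07, 0, 0]
    - [-0.12, 0, 0]
    - [-0.12, 0, 0]
  angular:
    - [0, 0, 0]
    - [0, 0, 0]
    - [0, 0, 0]
    - [0, 0, 0]
    - [0, 0, 0]
    - [0, 0, 0]
    - [0, 0, 0]
    - [0, 0, 0]
  fingers: 1
  squeeze: 25

```text
time_s: 3.75
tool_pos: [0.5218, -0.2984, 0.2317]
tool_rot: [71.5, 89.5, -20.5]
force: [1.1, -0.6, -2.0]
grip_width: 0.0618
```

```bash
python3 - <<'E'
from h import *
o,d=snap('wrist','w3');go([.43,.25,.36],down(-10))
E
```

```text
t 3.8 pos [ 0.5204 -0.2977  0.2288] F [-0.4  0.9 -2.5] w 0.0619
off [-0.132, -0.1087, -0.5442] ang [0.1398, 0.0004, -0.0046] |d| 0.57 rows 10.0
```

View pics/w3.png

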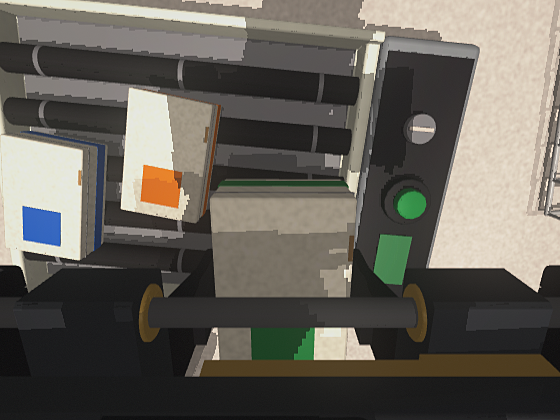

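```bash
python3 - <<'E'
from h import *
go([.40,.37,.34],down(-10))
E
```

```text
t 3.8 pos [ 0.5204 -0.2977  0.2288] F [-0.4  0.9 -2.5] w 0.0619
off [-0.1123, -0.143, -0.6631] ang [0.1398, 0.0004, -0.0046] |d| 0.688 rows 12.0
```

Request:
drive_tool:
  offset:
    - [-0.05, 0, -0.02]
    - [-0.08, -0.01, -0.07]
    - [-0.11, -0.02, -0.13]
    - [-0.112, -0.03, -0.19]
    - [-0.112, -0.05, -0.25]
    - [-0.112, -0.07, -0.31]
    - [-0.112, -0.085, -0.37]
    - [-0.112, -0.1, -0.43]
    - [-0.112, -0.115, -0.49]
    - [-0.112, -0.125, -0.55]
  angular:
    - [0, 0, 0]
    - [0.01, 0, 0]
    - [0.03, 0, 0]
    - [0.05, 0, 0]
    - [0.07, 0, 0]
    - [0.09, 0, 0]
    - [0.11, 0, 0]
    - [0.12, 0, 0]
    - [0.13, 0, 0]
    - [0.14, 0, 0]

```text
time_s: 5.05
tool_pos: [0.4127, 0.2564, 0.338]
tool_rot: [55.1, 89.8, -45.0]
force: [1.7, 0.6, -2.1]
grip_width: 0.0617
```

```bash
python3 - <<'E'
from h import *
go([.40,.37,.34],down(-10))
E
```

```text
t 5.05 pos [0.4127 0.2564 0.338 ] F [ 1.7  0.6 -2.1] w 0.0617
off [-0.0023, -0.0324, -0.1097] ang [-0.0015, 0.0023, -0.0033] |d| 0.114 rows 2.0
```

Request:
drive_tool:
  offset:
    - [0, -0.015, -0.05]
    - [0, -0.032, -0.1]
    - [0, -0.032, -0.11]
    - [0, -0.032, -0.11]
    - [0, -0.032, -0.11]
  angular:
    - [0, 0, 0]
    - [0, 0, 0]
    - [0, 0, 0]
    - [0, 0, 0]
    - [0, 0, 0]

```text
time_s: 5.68
tool_pos: [0.4006, 0.369, 0.3366]
tool_rot: [29.0, 89.7, -71.2]
force: [0.8, 0.0, -1.5]
grip_width: 0.0619
```

```bash
python3 - <<'E'
from h import *
o,d=snap('wrist','w4');log(o);print(o['tool_pos'],o['joint_velocities'].round(2))
cv2.imwrite('pics/w4c.png',cv2.resize(d['pixels'][0:260,150:430,::-1],None,fx=2.3,fy=2.3,interpolation=cv2.INTER_CUBIC))
E
```

```text
[0.40062729 0.36895565 0.33656652] [ 0.67 -0.9   0.01 -0.45 -0.02  0.04 -0.08]
```

View pics/w4.png

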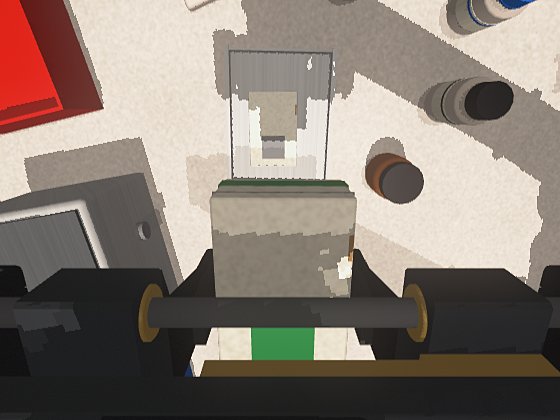

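View pics/w4c.png

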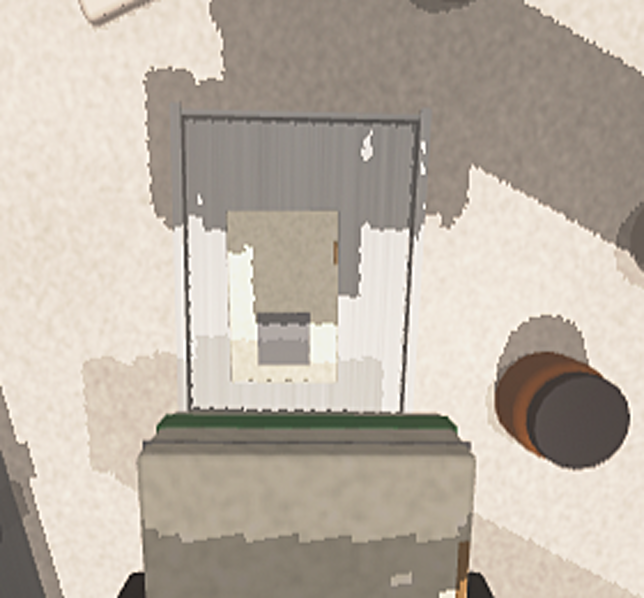

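```bash
python3 - <<'E'
from h import *
d=load('w4'); f=lambda p:[(150+(x+.5)/2.3-.5,(y+.5)/2.3-.5) for x,y in p]
t,y=rectfit(cast(d,f([(228,211),(338,211),(337,382),(231,382)]),.043))
rectfit(cast(d,f([(228,211),(338,211),(337,382),(231,382)]),.043),.093,.06)
# tray rim outer z .019
rectfit(cast(d,f([(180,110),(422,110)]),.019).tolist()*2) if 0 else print(cast(d,f([(180,116),(421,121),(406,414),(188,410)]),.019).round(4))
dt=load('top0')
g=lambda p:[(130+(x+.5)/3.75-.5,145+(y+.5)/3.75-.5) for x,y in p]
print('top');rectfit(cast(dt,g([(113,365),(184,377),(168,493),(92,484)]),.043))
E
```

```text
ctr [0.4545 0.3714] yaw -10.26 sides [60.2 94.1 61.8 94. ] res mm 0.9
ctr [0.4545 0.3714] yaw -10.26 sides [60.2 94.1 61.8 94. ] res mm 1.0
[[0.5611 0.4107 0.019 ]
 [0.5349 0.2787 0.019 ]
 [0.3713 0.31   0.019 ]
 [0.3978 0.443  0.019 ]]
top
ctr [0.4589 0.3682] yaw -7.97 sides [59.4 95.3 62.8 98.3] res mm 1.6
```

```bash
python3 - <<'E'
from h import *
go([.456,.3712,.095],down(-10.3))
E
```

```text
t 5.72 pos [0.4008 0.3689 0.337 ] F [ 0.3 -0.7 -1.5] w 0.0619
off [0.2421, 0.0531, -0.013] ang [0.0018, 0.0039, -0.0031] |d| 0.248 rows 4.0
```

Request:
drive_tool:
  offset:
    - [0.04, 0.053, -0.013]
    - [0.1, 0.053, -0.013]
    - [0.15, 0.053, -0.013]
    - [0.2, 0.053, -0.013]
    - [0.23, 0.053, -0.013]
    - [0.242, 0.053, -0.013]
    - [0.242, 0.053, -0.013]
    - [0.242, 0.053, -0.013]
  angular:
    - [0.002, 0.004, -0.003]
    - [0.002, 0.004, -0.003]
    - [0.002, 0.004, -0.003]
    - [0.002, 0.004, -0.003]
    - [0.002, 0.004, -0.003]
    - [0.002, 0.004, -0.003]
    - [0.002, 0.004, -0.003]
    - [0.002, 0.004, -0.003]

```text
time_s: 6.72
tool_pos: [0.4569, 0.3719, 0.0968]
tool_rot: [136.2, 89.8, 35.9]
force: [0.4, 0.7, -1.7]
grip_width: 0.0614
```

```bash
python3 - <<'E'
from h import *
o,d=snap('wrist','w5');go([.456,.3712,.063],down(-10.3))
cv2.imwrite('pics/w5c.png',cv2.resize(d['pixels'][0:260,150:430,::-1],None,fx=2.3,fy=2.3,interpolation=cv2.INTER_CUBIC))
E
```

```text
t 6.78 pos [0.4569 0.3719 0.0968] F [ 0.2 -0.4 -1.4] w 0.0622
off [0.0338, -0.0008, 0.001] ang [-0.0004, -0.0023, -0.0021] |d| 0.034 rows 1.0
```

View pics/w5c.png

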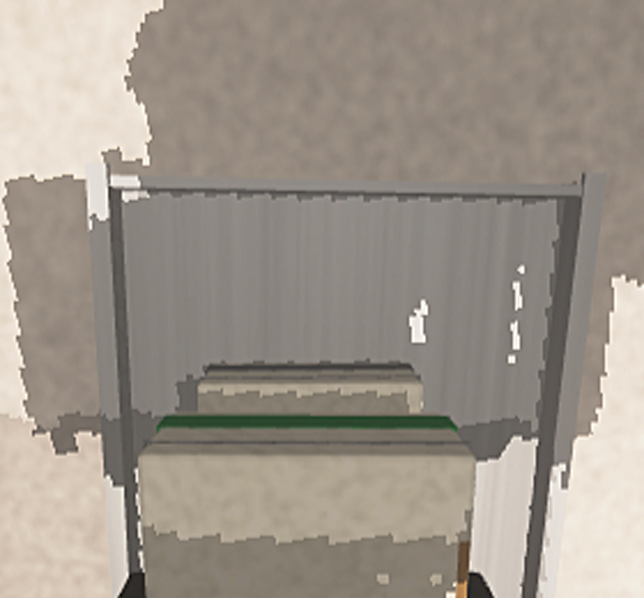

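Request:
drive_tool:
  offset:
    - [0.01, -0.0006, 0.0007]
    - [0.018, -0.0006, 0.0007]
    - [0.024, -0.0006, 0.0007]
    - [0.029, -0.0006, 0.0007]
    - [0.032, -0.0006, 0.0007]
    - [0.034, -0.0006, 0.0007]
    - [0.034, -0.0006, 0.0007]
    - [0.034, -0.0006, 0.0007]
  angular:
    - [0, 0, 0]
    - [0, 0, 0]
    - [0, 0, 0]
    - [0, 0, 0]
    - [0, 0, 0]
    - [0, 0, 0]
    - [0, 0, 0]
    - [0, 0, 0]

```text
time_s: 7.78
tool_pos: [0.4563, 0.3716, 0.0631]
tool_rot: [137.2, 89.8, 36.9]
force: [-1.0, -0.2, 1.7]
grip_width: 0.0619
```

Request:
drive_tool:
  offset:
    - [0, 0, 0]
    - [0, 0, 0]
    - [0, 0, 0]
    - [-0.02, 0, 0]
    - [-0.06, 0, 0]
    - [-0.12, 0, 0]
    - [-0.18, 0, 0]
    - [-0.2, 0, 0]
  angular:
    - [0, 0, 0]
    - [0, 0, 0]
    - [0, 0, 0]
    - [0, 0, 0]
    - [0, 0, 0]
    - [0, 0, 0]
    - [0, 0, 0]
    - [0, 0, 0]
  fingers: -0.7

```text
time_s: 8.78
tool_pos: [0.4567, 0.373, 0.2694]
tool_rot: [135.2, 89.3, 34.9]
force: [0.5, 0.5, -1.1]
grip_width: 0.0741
```

```bash
python3 - <<'E'
from h import *
o,d=snap('wrist','w6');go([.5695,-.208,.28],down(-13))
cv2.imwrite('pics/w6c.png',cv2.resize(d['pixels'][0:330,150:430,::-1],None,fx=2.3,fy=2.3,interpolation=cv2.INTER_CUBIC))
E
```

```text
t 8.82 pos [0.4571 0.3731 0.2699] F [0.4 1.3 2.9] w 0.0742
off [-0.013, 0.2147, 0.5515] ang [0.047, -0.009, -0.0089] |d| 0.592 rows 10.0
```

View pics/w6c.png

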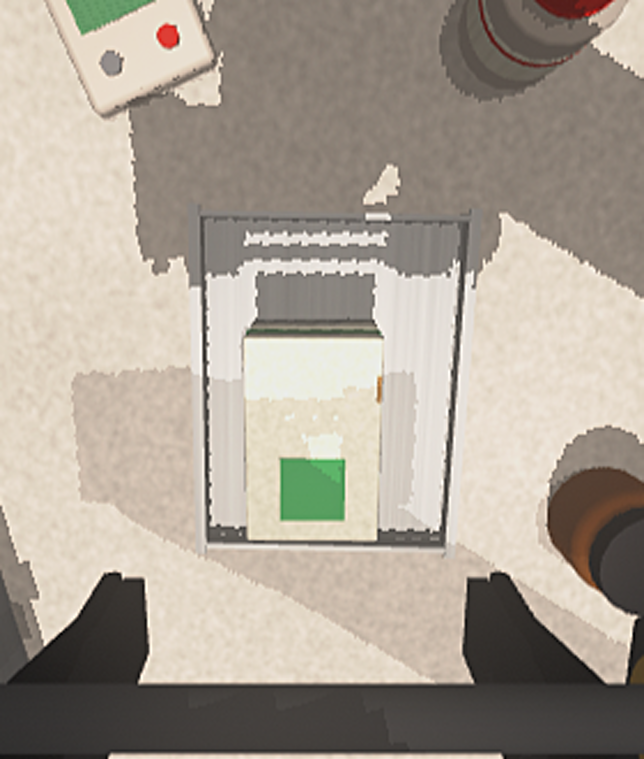

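```bash
python3 - <<'E'
from h import *
d=load('w6'); f=lambda p:[(150+(x+.5)/2.3-.5,(y+.5)/2.3-.5) for x,y in p]
rectfit(cast(d,f([(244,335),(383,335),(379,541),(247,541)]),.083))
print(proj(d,[[.4545,.3714,.083]]))
E
```

```text
ctr [0.4537 0.3724] yaw -10.23 sides [60.6 95.9 62.3 96. ] res mm 0.8
[[286.68142018 191.04755159]]
```

Request:
drive_tool:
  offset:
    - [-0.02, 0.02, 0.05]
    - [-0.02, 0.04, 0.1]
    - [-0.02, 0.06, 0.155]
    - [-0.02, 0.08, 0.21]
    - [-0.02, 0.11, 0.265]
    - [-0.02, 0.13, 0.325]
    - [-0.02, 0.155, 0.385]
    - [-0.015, 0.18, 0.445]
    - [-0.013, 0.2, 0.505]
    - [-0.013, 0.214, 0.551]
  angular:
    - [0.047, -0.009, -0.009]
    - [0.047, -0.009, -0.009]
    - [0.047, -0.009, -0.009]
    - [0.047, -0.009, -0.009]
    - [0.047, -0.009, -0.009]
    - [0.047, -0.009, -0.009]
    - [0.047, -0.009, -0.009]
    - [0.047, -0.009, -0.009]
    - [0.047, -0.009, -0.009]
    - [0.047, -0.009, -0.009]

```text
time_s: 10.07
tool_pos: [0.5681, -0.2098, 0.2783]
tool_rot: [-91.0, 89.8, 165.9]
force: [1.2, 0.2, 0.0]
grip_width: 0.0738
```

```bash
python3 - <<'E'
from h import *
go([.569,-.208,.106],down(-13))
E
```

```text
t 10.07 pos [ 0.5681 -0.2098  0.2783] F [1.2 0.2 0. ] w 0.0738
off [0.1723, 0.001, -0.0019] ang [-0.0009, -0.0001, 0.0027] |d| 0.172 rows 3.0
```

Request:
drive_tool:
  offset:
    - [0.05, 0.001, -0.002]
    - [0.1, 0.001, -0.002]
    - [0.14, 0.001, -0.002]
    - [0.16, 0.001, -0.002]
    - [0.172, 0.001, -0.002]
    - [0.172, 0.001, -0.002]
  angular:
    - [-0.001, 0, 0.003]
    - [-0.001, 0, 0.003]
    - [-0.001, 0, 0.003]
    - [-0.001, 0, 0.003]
    - [-0.001, 0, 0.003]
    - [-0.001, 0, 0.003]

```text
time_s: 10.82
tool_pos: [0.5692, -0.2079, 0.1064]
tool_rot: [119.7, 90.0, 16.7]
force: [-0.0, -0.1, 0.8]
grip_width: 0.0737
```

```bash
python3 - <<'E'
from h import *
o,d=snap('wrist','w7');go([.569,-.208,.106],down(-13))
E
```

```text
t 10.88 pos [ 0.5698 -0.2081  0.1074] F [0.4 0.2 0. ] w 0.0738
off [0.0013, -0.0008, 0.0001] ang [0.0002, 0.0001, -0.0019] |d| 0.002 rows 1.0
```

View pics/w7.png

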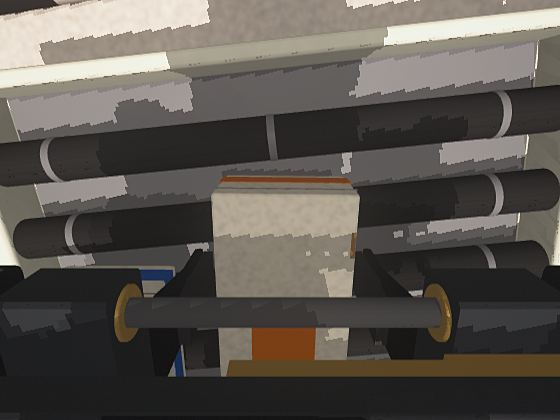

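Request:
drive_tool:
  offset:
    - [0.001, 0, 0]
    - [0.001, 0, 0]
    - [0.001, 0, 0]
    - [0.001, 0, 0]
    - [-0.02, 0, 0]
    - [-0.06, 0, 0]
    - [-0.12, 0, 0]
    - [-0.17, 0, 0]
    - [-0.2, 0, 0]
  angular:
    - [0, 0, 0]
    - [0, 0, 0]
    - [0, 0, 0]
    - [0, 0, 0]
    - [0, 0, 0]
    - [0, 0, 0]
    - [0, 0, 0]
    - [0, 0, 0]
    - [0, 0, 0]
  fingers: 1
  squeeze: 25

```text
time_s: 12.0
tool_pos: [0.5697, -0.208, 0.3097]
tool_rot: [86.1, 89.8, -16.9]
force: [0.8, -0.8, -1.7]
grip_width: 0.0618
```

```bash
python3 - <<'E'
from h import *
go([.4563,.3716,.30],down(-10.3))
E
```

```text
t 12.0 pos [ 0.5697 -0.208   0.3097] F [ 0.8 -0.8 -1.7] w 0.0618
off [0.0086, -0.2408, -0.5393] ang [-0.0469, 0.0004, -0.0039] |d| 0.591 rows 10.0
```

Request:
drive_tool:
  offset:
    - [0, -0.01, -0.03]
    - [0, -0.03, -0.08]
    - [0, -0.055, -0.14]
    - [0, -0.08, -0.2]
    - [0, -0.105, -0.26]
    - [0, -0.13, -0.32]
    - [0, -0.16, -0.38]
    - [0.009, -0.19, -0.44]
    - [0.009, -0.22, -0.5]
    - [0.009, -0.24, -0.535]
  angular:
    - [0, 0, -0.004]
    - [-0.01, 0, -0.004]
    - [-0.02, 0, -0.004]
    - [-0.03, 0, -0.004]
    - [-0.04, 0, -0.004]
    - [-0.047, 0, -0.004]
    - [-0.047, 0, -0.004]
    - [-0.047, 0, -0.004]
    - [-0.047, 0, -0.004]
    - [-0.047, 0, -0.004]

```text
time_s: 13.25
tool_pos: [0.4557, 0.3666, 0.2985]
tool_rot: [-28.9, 89.9, -129.3]
force: [1.6, 0.1, -2.0]
grip_width: 0.0617
```

```bash
python3 - <<'E'
from h import *
go([.4560,.3716,.137],down(-10.3))
E
```

```text
t 13.25 pos [0.4557 0.3666 0.2985] F [ 1.6  0.1 -2. ] w 0.0617
off [0.1615, -0.0004, -0.0052] ang [-0.0005, 0.0017, 0.0009] |d| 0.162 rows 3.0
```

Request:
drive_tool:
  offset:
    - [0.04, 0, -0.004]
    - [0.09, 0, -0.005]
    - [0.13, 0, -0.005]
    - [0.155, 0, -0.005]
    - [0.161, 0, -0.005]
    - [0.161, 0, -0.005]
    - [0.161, 0, -0.005]
  angular:
    - [0, 0.002, 0]
    - [0, 0.002, 0]
    - [0, 0.002, 0]
    - [0, 0.002, 0]
    - [0, 0.002, 0]
    - [0, 0.002, 0]
    - [0, 0.002, 0]

```text
time_s: 14.12
tool_pos: [0.4571, 0.372, 0.1389]
tool_rot: [160.9, 89.9, 60.6]
force: [0.6, -0.6, -0.9]
grip_width: 0.0617
```

```bash
python3 - <<'E'
from h import *
o,d=snap('wrist','w8');go([.456,.3716,.103],down(-10.3))
cv2.imwrite('pics/w8c.png',cv2.resize(d['pixels'][100:260,180:390,::-1],None,fx=3.5,fy=3.5,interpolation=cv2.INTER_CUBIC))
E
```

```text
t 14.18 pos [0.4571 0.3719 0.139 ] F [-0.1 -0.6 -2.5] w 0.0619
off [0.036, -0.001, 0.0006] ang [-0.0005, -0.002, -0.0008] |d| 0.036 rows 1.0
```

View pics/w8c.png

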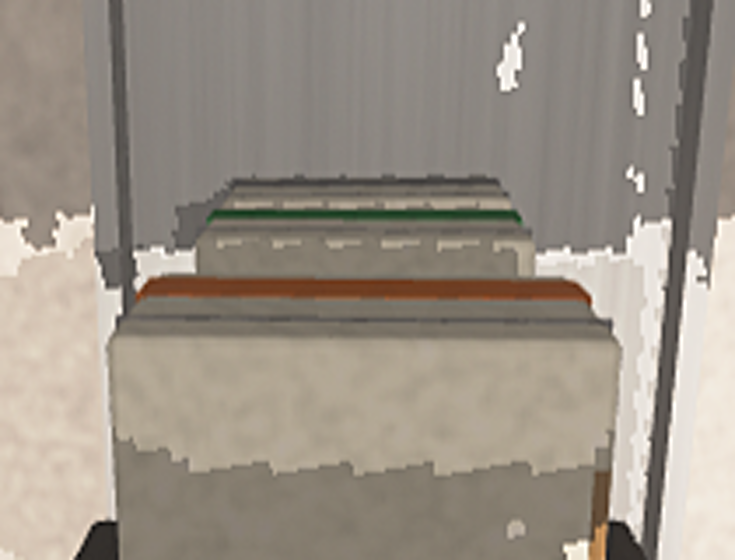

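Request:
drive_tool:
  offset:
    - [0.01, -0.001, 0.0006]
    - [0.018, -0.001, 0.0006]
    - [0.025, -0.001, 0.0006]
    - [0.031, -0.001, 0.0006]
    - [0.034, -0.001, 0.0006]
    - [0.036, -0.001, 0.0006]
    - [0.036, -0.001, 0.0006]
    - [0.036, -0.001, 0.0006]
  angular:
    - [0, 0, 0]
    - [0, 0, 0]
    - [0, 0, 0]
    - [0, 0, 0]
    - [0, 0, 0]
    - [0, 0, 0]
    - [0, 0, 0]
    - [0, 0, 0]

```text
time_s: 15.18
tool_pos: [0.4559, 0.3716, 0.1037]
tool_rot: [148.3, 89.9, 48.0]
force: [-2.6, -1.7, 5.1]
grip_width: 0.0617
```

Request:
drive_tool:
  offset:
    - [0, 0, 0]
    - [0, 0, 0]
    - [0, 0, 0]
    - [-0.02, 0, 0]
    - [-0.06, 0, 0]
    - [-0.12, 0, 0]
    - [-0.18, 0, 0]
    - [-0.2, 0, 0]
  angular:
    - [0, 0, 0]
    - [0, 0, 0]
    - [0, 0, 0]
    - [0, 0, 0]
    - [0, 0, 0]
    - [0, 0, 0]
    - [0, 0, 0]
    - [0, 0, 0]
  fingers: -0.7

```text
time_s: 16.18
tool_pos: [0.4565, 0.373, 0.3102]
tool_rot: [138.4, 89.4, 38.1]
force: [-0.8, 0.5, -0.5]
grip_width: 0.0736
```

```bash
python3 - <<'E'
from h import *
o,d=snap('wrist','w9');go([.5405,-.107,.28],down(-13))
cv2.imwrite('pics/w9c.png',cv2.resize(d['pixels'][80:280,180:390,::-1],None,fx=3,fy=3,interpolation=cv2.INTER_CUBIC))
E
```

```text
t 16.23 pos [0.4569 0.3732 0.3111] F [0.2 1.4 1.5] w 0.074
off [0.0285, 0.168, 0.4577] ang [0.0469, -0.0089, -0.0079] |d| 0.488 rows 8.0
```

View pics/w9c.png

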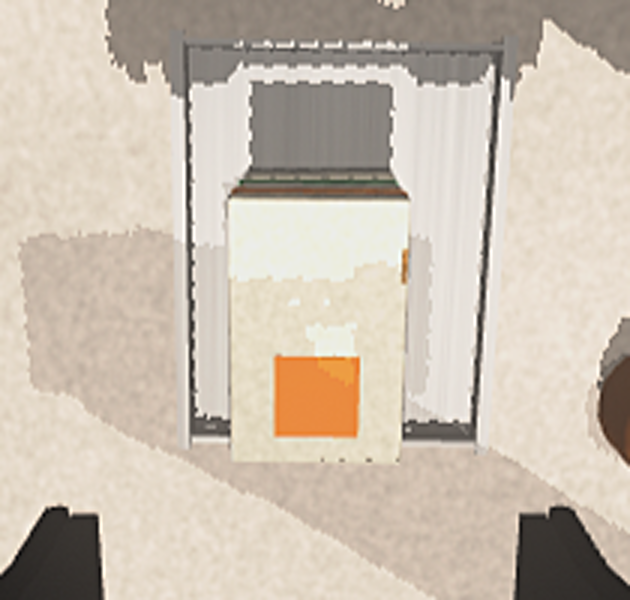

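Request:
drive_tool:
  offset:
    - [0, 0.015, 0.05]
    - [0, 0.035, 0.1]
    - [0, 0.055, 0.155]
    - [0, 0.075, 0.21]
    - [0, 0.095, 0.265]
    - [0.01, 0.12, 0.325]
    - [0.02, 0.14, 0.385]
    - [0.028, 0.16, 0.44]
    - [0.028, 0.168, 0.457]
    - [0.028, 0.168, 0.457]
  angular:
    - [0.047, -0.009, -0.008]
    - [0.047, -0.009, -0.008]
    - [0.047, -0.009, -0.008]
    - [0.047, -0.009, -0.008]
    - [0.047, -0.009, -0.008]
    - [0.047, -0.009, -0.008]
    - [0.047, -0.009, -0.008]
    - [0.047, -0.009, -0.008]
    - [0.047, -0.009, -0.008]
    - [0.047, -0.009, -0.008]

```text
time_s: 17.48
tool_pos: [0.5406, -0.1072, 0.2803]
tool_rot: [-132.5, 90.0, 124.4]
force: [-0.1, 1.2, 1.1]
grip_width: 0.0739
```

```bash
python3 - <<'E'
from h import *
o,d=snap('wrist','w10');go([.5405,-.1065,.106],down(-13))
E
```

```text
t 17.52 pos [ 0.5407 -0.105   0.2806] F [ 0.5 -0.1  0.8] w 0.0738
off [0.1746, 0.0002, 0.0018] ang [0.0007, -0.0013, 0.0004] |d| 0.175 rows 3.0
```

View pics/w10.png

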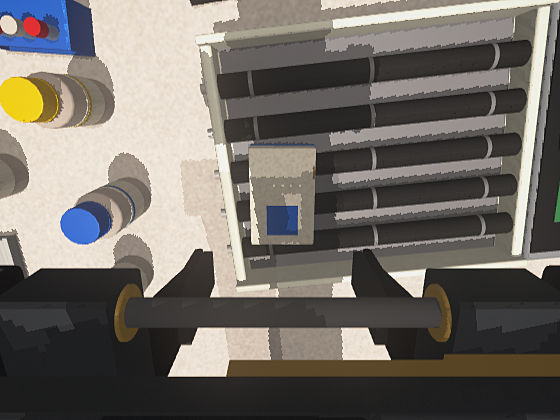

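Request:
drive_tool:
  offset:
    - [0.05, 0, 0.002]
    - [0.1, 0, 0.002]
    - [0.14, 0, 0.002]
    - [0.165, 0, 0.002]
    - [0.175, 0, 0.002]
    - [0.175, 0, 0.002]
  angular:
    - [0, 0, 0]
    - [0, 0, 0]
    - [0, 0, 0]
    - [0, 0, 0]
    - [0, 0, 0]
    - [0, 0, 0]

```text
time_s: 18.27
tool_pos: [0.5405, -0.105, 0.106]
tool_rot: [-171.3, 89.9, 85.9]
force: [-0.9, 0.4, 0.0]
grip_width: 0.0744
```

```bash
python3 - <<'E'
from h import *
o,d=snap('wrist','w11');go([.5405,-.1065,.106],down(-13))
E
```

```text
t 18.32 pos [ 0.5411 -0.1056  0.1068] F [0.3 0.2 0.5] w 0.074
off [0.0008, -0.0004, 0.001] ang [0.0024, -0.0018, -0.0012] |d| 0.001 rows 1.0
```

View pics/w11.png

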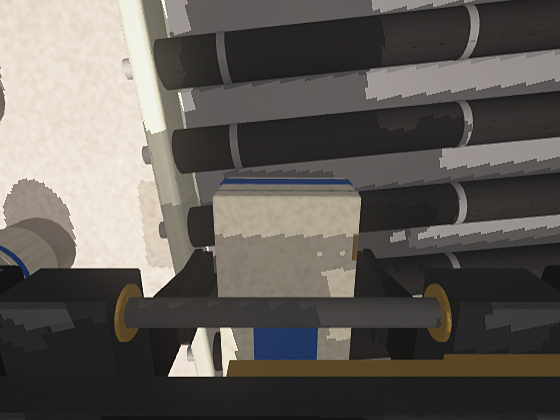

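Request:
drive_tool:
  offset:
    - [0.001, 0, 0.001]
    - [0.001, 0, 0.001]
    - [0.001, 0, 0.001]
    - [0.001, 0, 0.001]
    - [-0.02, 0, 0]
    - [-0.06, 0, 0]
    - [-0.12, 0, 0]
    - [-0.18, 0, 0]
    - [-0.22, 0, 0]
  angular:
    - [0, 0, 0]
    - [0, 0, 0]
    - [0, 0, 0]
    - [0, 0, 0]
    - [0, 0, 0]
    - [0, 0, 0]
    - [0, 0, 0]
    - [0, 0, 0]
    - [0, 0, 0]
  fingers: 1
  squeeze: 25

```text
time_s: 19.45
tool_pos: [0.541, -0.106, 0.3292]
tool_rot: [116.6, 89.8, 13.7]
force: [0.4, -0.5, -3.1]
grip_width: 0.0615
```

```bash
python3 - <<'E'
from h import *
go([.4560,.3716,.31],down(-10.3))
E
```

```text
t 19.45 pos [ 0.541  -0.106   0.3292] F [ 0.4 -0.5 -3.1] w 0.0615
off [0.0194, -0.1894, -0.4466] ang [-0.045, -0.0016, -0.0034] |d| 0.486 rows 8.0
```

Request:
drive_tool:
  offset:
    - [0, -0.015, -0.04]
    - [0, -0.04, -0.095]
    - [0, -0.065, -0.155]
    - [0, -0.09, -0.215]
    - [0, -0.115, -0.275]
    - [0, -0.14, -0.33]
    - [0, -0.165, -0.39]
    - [0.01, -0.185, -0.435]
    - [0.019, -0.189, -0.447]
    - [0.019, -0.189, -0.447]
  angular:
    - [0, 0, -0.003]
    - [-0.01, 0, -0.003]
    - [-0.02, 0, -0.003]
    - [-0.03, 0, -0.003]
    - [-0.04, 0, -0.003]
    - [-0.045, 0, -0.003]
    - [-0.045, 0, -0.003]
    - [-0.045, 0, -0.003]
    - [-0.045, 0, -0.003]
    - [-0.045, 0, -0.003]

```text
time_s: 20.7
tool_pos: [0.4557, 0.3716, 0.3086]
tool_rot: [-61.6, 89.9, -161.8]
force: [0.7, -1.4, -1.2]
grip_width: 0.062
```

```bash
python3 - <<'E'
from h import *
go([.4565,.3716,.177],down(-10.3))
E
```

```text
t 20.7 pos [0.4557 0.3716 0.3086] F [ 0.7 -1.4 -1.2] w 0.062
off [0.1316, 0.001, -0.0003] ang [0.0016, 0.0011, 0.002] |d| 0.132 rows 3.0
```

Request:
drive_tool:
  offset:
    - [0.04, 0.001, 0]
    - [0.08, 0.001, 0]
    - [0.11, 0.001, 0]
    - [0.128, 0.001, 0]
    - [0.131, 0.001, 0]
    - [0.131, 0.001, 0]
    - [0.131, 0.001, 0]
  angular:
    - [0.002, 0.001, 0.002]
    - [0.002, 0.001, 0.002]
    - [0.002, 0.001, 0.002]
    - [0.002, 0.001, 0.002]
    - [0.002, 0.001, 0.002]
    - [0.002, 0.001, 0.002]
    - [0.002, 0.001, 0.002]

```text
time_s: 21.58
tool_pos: [0.4571, 0.3719, 0.179]
tool_rot: [131.9, 89.9, 31.6]
force: [-0.1, 0.3, -1.9]
grip_width: 0.0619
```

```bash
python3 - <<'E'
from h import *
o,d=snap('wrist','w12');go([.456,.3716,.143],down(-10.3))
cv2.imwrite('pics/w12c.png',cv2.resize(d['pixels'][100:260,180:390,::-1],None,fx=3.5,fy=3.5,interpolation=cv2.INTER_CUBIC))
E
```

```text
t 21.62 pos [0.457  0.3718 0.1789] F [-0.3 -0.2 -2. ] w 0.0618
off [0.0359, -0.001, 0.0005] ang [-0.0004, -0.0014, -0.0016] |d| 0.036 rows 1.0
```

View pics/w12c.png

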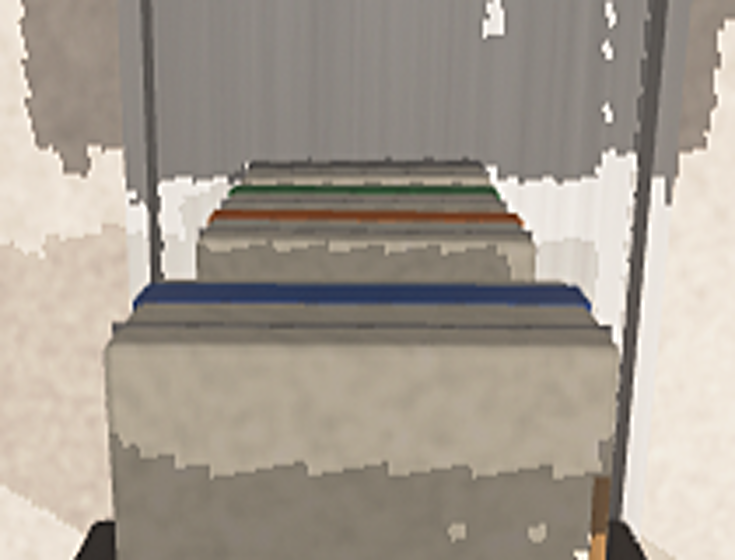

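Request:
drive_tool:
  offset:
    - [0.01, -0.0006, 0.0012]
    - [0.018, -0.0006, 0.0012]
    - [0.025, -0.0006, 0.0012]
    - [0.031, -0.0006, 0.0012]
    - [0.034, -0.0006, 0.0012]
    - [0.036, -0.0006, 0.0012]
    - [0.036, -0.0006, 0.0012]
    - [0.036, -0.0006, 0.0012]
  angular:
    - [0, 0, 0]
    - [0, 0, 0]
    - [0, 0, 0]
    - [0, 0, 0]
    - [0, 0, 0]
    - [0, 0, 0]
    - [0, 0, 0]
    - [0, 0, 0]

```text
time_s: 22.62
tool_pos: [0.4564, 0.3709, 0.143]
tool_rot: [133.6, 89.9, 33.3]
force: [1.0, -0.1, -2.2]
grip_width: 0.0617
```

Request:
drive_tool:
  offset:
    - [0.001, 0, 0]
    - [0.002, 0, 0]
    - [0.002, 0, 0]
  angular:
    - [0, 0, 0]
    - [0, 0, 0]
    - [0, 0, 0]

```text
time_s: 23.0
tool_pos: [0.4564, 0.371, 0.1429]
tool_rot: [118.6, 89.8, 18.3]
force: [-4.3, -2.4, 8.4]
grip_width: 0.0616
```

Request:
drive_tool:
  offset:
    - [-0.0005, 0, 0]
    - [-0.0005, 0, 0]
    - [-0.0005, 0, 0]
    - [-0.0005, 0, 0]
    - [-0.02, 0, 0]
    - [-0.06, 0, 0]
    - [-0.12, 0, 0]
    - [-0.18, 0, 0]
    - [-0.19, 0, 0]
    - [-0.19, 0, 0]
  angular:
    - [0, 0, 0]
    - [0, 0, 0]
    - [0, 0, 0]
    - [0, 0, 0]
    - [0, 0, 0]
    - [0, 0, 0]
    - [0, 0, 0]
    - [0, 0, 0]
    - [0, 0, 0]
    - [0, 0, 0]
  fingers: -0.7

```text
time_s: 24.25
tool_pos: [0.4559, 0.3712, 0.3343]
tool_rot: [123.7, 89.7, 23.4]
force: [0.0, -0.6, -1.6]
grip_width: 0.0742
```

```bash
python3 - <<'E'
from h import *
o,d=snap('wrist','w13');log(o);o,e=snap('scene','s1');o,e=snap('top','t1')
cv2.imwrite('pics/w13c.png',cv2.resize(d['pixels'][80:280,180:390,::-1],None,fx=3,fy=3,interpolation=cv2.INTER_CUBIC))
s=cv2.imread('pics/s1.png');cv2.imwrite('pics/s1c.png',cv2.resize(s[100:250,250:430],None,fx=3.9,fy=3.9,interpolation=cv2.INTER_CUBIC))
E
```

```text
(no output)
```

View pics/w13c.png

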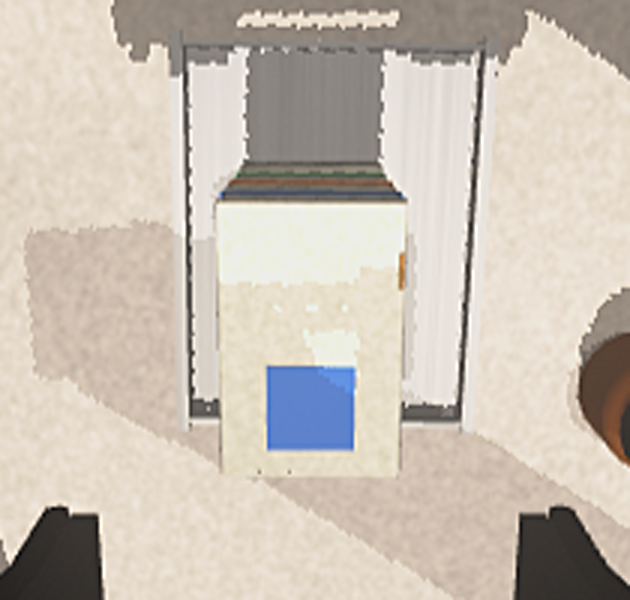

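View pics/s1c.png

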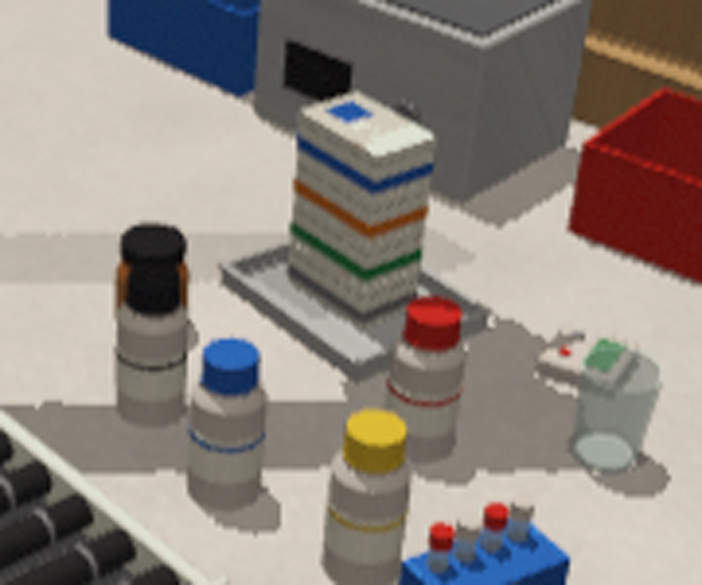

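```bash
cat > kin.py <<'E'
from h import *
from scipy.optimize import least_squares
import itertools
def Rz(a): c,s=np.cos(a),np.sin(a); return np.array([[c,-s,0],[s,c,0],[0,0,1]])
def Ry(a): c,s=np.cos(a),np.sin(a); return np.array([[c,0,s],[0,1,0],[-s,0,c]])
def fk(q,p,s):
    q=np.radians(q)*s; d1,L1,L2,L3,e1,e2,e3,psi=p[:8]
    Rm=Rz(q[0]);x=np.array([0,0,d1.item() if hasattr(d1,'item') else d1])
    Rm=Rm@Ry(q[1])@Rz(q[2]); x=x+Rm@np.array([e1,0,L1]); Rm=Rm@Ry(q[3])@Rz(q[4]); x=x+Rm@np.array([e2,0,L2]);Rm=Rm@Ry(q[5])
    x=x+Rm@np.array([e3,0,L3]); Rm=Rm@Rz(q[6]+psi)
    # tool x along link z
    T=Rm@np.array([[0,0,1],[0,1,0],[-1,0,0.]]).T if False else Rm@np.array([[0,1,0],[0,0,1],[1,0,0.]])
    return x,T
E
cat > fit.py <<'E'
from kin import *
D=np.loadtxt('kin.txt'); D=D[[i for i in range(len(D)) if i==0 or np.abs(D[i,:7]-D[i-1,:7]).max()>.3]]
print(len(D)); print(D[:,:7].round(1))
best=None
Rm=[R.from_euler('xyz',d[10:],degrees=True).as_matrix() for d in D]
out=[]
for s in itertools.product([1,-1],repeat=6):
    s=np.array([-1,*s])
    def res(p):
        r=[]
        for d,m in zip(D,Rm):
            x,T=fk(d[:7],p,s); r+=list(x-d[7:10])+list(.3*(T-m).ravel())
        return np.array(r)
    for psi in (0,1.57,3.14,-1.57):
        f=least_squares(res,[.35,.4,.4,.2,0,0,0,psi],max_nfev=25); out.append((f.cost,s.tolist(),f.x.round(4).tolist()))
out.sort(key=lambda a:a[0])
for o in out[:6]: print(o)
E
python3 fit.py
```

```text
20
[[  75.9   18.4   -4.    83.2    1.3   78.5   -3.3]
 [  43.1    4.1  -26.1   85.7    1.6   90.6  -82.3]
 [  46.1   18.8  -22.4   98.5    7.7   64.2  -70.6]
 [  46.8   13.5  -23.    90.4    5.3   76.9  -68.8]
 [  23.6   -3.1  -55.6   93.8   -2.3   87.9 -132. ]
 [  10.1   10.3  -62.9   86.5    9.4   88.9 -152.7]
 [  -7.8   21.6  -40.7  100.    15.6   63.9 -153.8]
 [  -8.5   13.   -39.2   88.2    8.4   81.1 -148.4]
 [  28.9   12.6  -13.3   85.2    2.9   82.7  -87.5]
 [  28.6   18.7  -13.2   97.7    4.7   64.   -89. ]
 [  28.8   12.   -13.4   82.3    2.8   85.7  -87.5]
 [  -7.8   12.5  -39.6   85.4    8.    85.  -147.7]
 [ -10.1   18.3  -37.6   97.7   11.9   67.9 -151. ]
 [  -9.9   12.   -37.6   84.2    7.5   85.5 -147.7]
 [  21.8    5.8  -14.6   92.6    1.4   81.8  -95.9]
 [  21.4   12.6  -14.6  105.5    3.5   62.3  -97.3]
 [  21.9    5.1  -14.5   87.9    1.2   87.   -95.5]
 [  -9.2   12.6  -38.5   84.     7.8   86.2 -147.8]
 [  -9.9   16.2  -37.5   95.1   10.4   72.  -149.9]
 [  -9.9   11.9  -37.8   81.8    7.4   88.5 -147.6]]
(np.float64(0.0028092134839319467), [-1, 1, -1, 1, -1, 1, -1], [-0.1926, 0.5964, 0.5185, 0.0006, -0.0122, 0.0467, 0.0149, 1.5708])
(np.float64(0.0028092134839319497), [-1, 1, -1, 1, -1, 1, -1], [-0.1926, 0.5964, 0.5185, 0.0006, -0.0122, 0.0467, 0.0149, 1.5708])
(np.float64(0.0028092134839319627), [-1, 1, -1, 1, -1, 1, -1], [-0.1926, 0.5964, 0.5185, 0.0006, -0.0122, 0.0467, 0.0149, 1.5708])
(np.float64(0.002809213483931968), [-1, 1, -1, 1, -1, 1, -1], [-0.1926, 0.5964, 0.5185, 0.0006, -0.0122, 0.0467, 0.0149, 1.5708])
(np.float64(0.0044016669794718095), [-1, -1, -1, -1, -1, -1, -1], [0.6045, -0.6066, 0.4668, -0.0567, -0.1708, 0.3053, -1.1409, 1.5708])
(np.float64(0.004401666979471841), [-1, -1, -1, -1, -1, -1, -1], [0.6045, -0.6066, 0.4668, -0.0567, -0.1708, 0.3053, -1.1409, 1.5708])
```

```bash
cat >> kin.py <<'E'
S=np.array([-1,1,-1,1,-1,1,-1])
def fkv(q,p):
    q=np.radians(q)*S; v=p.reshape(7,3); Rm=np.eye(3);x=np.zeros(3)
    for i in range(7):
        Rm=Rm@(Rz(q[i]) if i%2==0 else Ry(q[i])); x=x+Rm@v[i]
    return x,Rm@Rz(np.pi/2)@np.array([[0,1,0],[0,0,1],[1,0,0.]])
P0=np.array([[0,0,.3],[0,0,.2],[0,0,.2],[0,0,.2],[0,0,.2],[0,0,.1],[0,0,.2]]).ravel()
def fitp(D,reg=1e-3):
    # position linear in p
    A=[];b=[]
    for d in D:
        q=np.radians(d[:7])*S;Rm=np.eye(3);row=[]
        for i in range(7):
            Rm=Rm@(Rz(q[i]) if i%2==0 else Ry(q[i])); row.append(Rm.copy())
        A.append(np.hstack(row)); b.append(d[7:10])
    A=np.vstack(A);b=np.hstack(b)
    x=np.linalg.solve(A.T@A+reg*np.eye(21),A.T@b+reg*P0); r=(A@x-b).reshape(-1,3); return x,r
E
python3 - <<'E'
from kin import *
D=np.loadtxt('kin.txt')
for reg in (1e-2,1e-3,1e-4,1e-6):
    x,r=fitp(D,reg); print(reg,'max res mm',np.abs(r).max()*1000); print(x.reshape(7,3).round(4).tolist())
e=[np.degrees(R.from_matrix(R.from_euler('xyz',d[10:],degrees=True).as_matrix().T@fkv(d[:7],x)[1]).magnitude()) for d in D]; print(max(e))
E
```

```text
0.01 max res mm 0.7730383073288327
[[-0.0002, -0.0079, 0.2647], [0.0015, -0.0079, 0.2302], [0.0021, -0.0047, 0.2302], [-0.007, -0.0047, 0.2555], [0.0048, -0.0004, 0.2555], [-0.0004, -0.0004, 0.1353], [-0.0001, -0.0005, 0.2353]]
0.001 max res mm 0.10159599607872938
[[-0.0003, -0.0078, 0.2611], [0.0004, -0.0078, 0.2333], [0.0, -0.0052, 0.2333], [-0.0014, -0.0052, 0.2564], [0.0011, -0.0003, 0.2564], [-0.0003, -0.0003, 0.1357], [-0.0, -0.0001, 0.2357]]
0.0001 max res mm 0.02811944039887715
[[-0.0001, -0.0078, 0.2538], [0.0001, -0.0078, 0.2338], [-0.0, -0.0053, 0.2338], [-0.0002, -0.0053, 0.2565], [0.0002, -0.0002, 0.2565], [-0.0001, -0.0002, 0.1324], [-0.0, -0.0, 0.2324]]
1e-06 max res mm 0.0008444841906318779
[[-0.0, -0.0078, 0.2496], [0.0, -0.0078, 0.2339], [0.0, -0.0053, 0.2339], [-0.0, -0.0053, 0.2565], [0.0, -0.0002, 0.2565], [-0.0, -0.0002, 0.1304], [-0.0, -0.0, 0.2304]]
1.4337096334440223e-06
```

```bash
cat >> kin.py <<'E'
import os
PX=np.load('px.npy') if os.path.exists('px.npy') else None
LO=np.array([-163.93,-17.29,-79.2,3.27,-89.18,5.43,-154.24]);HI=np.array([163.93,119.83,71.16,140.29,269.18,117.66,154.24])
def fkT(q):
    x,Rm=fkv(q,PX);return x,Rm
def jac(q):
    qr=np.radians(q)*S;v=PX.reshape(7,3);Rm=np.eye(3);x=np.zeros(3);ax=[];og=[]
    for i in range(7):
        a=np.array([0,0,1.]) if i%2==0 else np.array([0,1.,0]); ax.append(Rm@a*S[i]);og.append(x.copy())
        Rm=Rm@(Rz(qr[i]) if i%2==0 else Ry(qr[i])); x=x+Rm@v[i]
    return np.array([np.r_[np.cross(a,x-o),a] for a,o in zip(ax,og)]).T
def step_to(q,pos,Rt,n=1,iters=6,lam=1e-4,clamp=True,w=None):
    """differential min-norm from q to target via n interpolated steps; returns q, err"""
    q=np.array(q,float);x0,R0=fkT(q);rv=R.from_matrix(Rt@R0.T).as_rotvec();path=[]
    for k in range(1,n+1):
        xt=x0+(pos-x0)*k/n;Rk=R.from_rotvec(rv*k/n).as_matrix()@R0
        for _ in range(iters):
            x,Rm=fkT(q);e=np.r_[xt-x,R.from_matrix(Rk@Rm.T).as_rotvec()]
            if np.linalg.norm(e)<1e-5: break
            J=jac(q);dq=J.T@np.linalg.solve(J@J.T+lam*np.eye(6)*.1,e);q=q+np.degrees(dq)
            if clamp:q=np.clip(q,LO,HI)
        path.append(q.copy())
    x,Rm=fkT(q);return q,np.linalg.norm(pos-x),np.degrees(R.from_matrix(Rt@Rm.T).magnitude()),np.array(path)
def pts(q):
    qr=np.radians(q)*S;v=PX.reshape(7,3);Rm=np.eye(3);x=np.zeros(3);o=[]
    for i in range(7):
        Rm=Rm@(Rz(qr[i]) if i%2==0 else Ry(qr[i])); x=x+Rm@v[i];o.append(x.copy())
    return np.array(o)  # shoulder, .., elbow(2), .., wrist(4), .., tcp
E
python3 - <<'E'
import numpy as np,kin
from kin import *
D=np.loadtxt('kin.txt');x,r=fitp(D,1e-6);np.save('px.npy',x);kin.PX=x
for i in range(len(D)-1):
    if np.abs(D[i,:7]-D[i+1,:7]).max()<2: continue
    q,e,a,_=step_to(D[i,:7],D[i+1,7:10],R.from_euler('xyz',D[i+1,10:],degrees=True).as_matrix(),n=20)
    print((q-D[i+1,:7]).round(1), D[i+1,:7].round(1),round(e*1000,2))
E
```

```text
[ 1.3  0.1 -1.4 -0.   0.1  0.  -0.1] [ 43.1   4.1 -26.1  85.7   1.6  90.6 -82.3] 0.0
[ 0.3  0.1 -0.4 -0.   0.2  0.  -0.1] [ 46.1  18.8 -22.4  98.5   7.7  64.2 -70.6] 0.0
[-0. -0.  0.  0. -0. -0.  0.] [ 46.8  13.5 -23.   90.4   5.3  76.9 -68.8] 0.0
[-0.2  0.   0.2  0.   0.  -0.  -0. ] [  23.6   -3.1  -55.6   93.8   -2.3   87.9 -132. ] 0.0
[-0. -0.  0.  0. -0. -0.  0.] [  10.1   10.3  -62.9   86.5    9.4   88.9 -152.7] 0.0
[ 2.7  1.  -3.5 -0.1  1.8  0.4 -0.5] [  -7.8   21.6  -40.7  100.    15.6   63.9 -153.8] 0.0
[ 3.   0.7 -3.8 -0.1  1.1  0.2 -0.8] [  -8.5   13.   -39.2   88.2    8.4   81.1 -148.4] 0.0
[-0.3 -0.   0.3  0.  -0.1 -0.   0.1] [ 28.9  12.6 -13.3  85.2   2.9  82.7 -87.5] 0.0
[-0. -0.  0.  0. -0. -0.  0.] [ 28.6  18.7 -13.2  97.7   4.7  64.  -89. ] 0.0
[-0. -0.  0.  0. -0. -0.  0.] [ 28.8  12.  -13.4  82.3   2.8  85.7 -87.5] 0.0
[ 0.5  0.1 -0.6 -0.   0.2  0.  -0.1] [  -7.8   12.5  -39.6   85.4    8.    85.  -147.7] 0.0
[ 0.7  0.2 -0.9 -0.   0.4  0.1 -0.3] [ -10.1   18.3  -37.6   97.7   11.9   67.9 -151. ] 0.0
[ 0.9  0.2 -1.1 -0.   0.3  0.  -0.2] [  -9.9   12.   -37.6   84.2    7.5   85.5 -147.7] 0.0
[-0.2 -0.   0.2  0.  -0.  -0.   0. ] [ 21.8   5.8 -14.6  92.6   1.4  81.8 -95.9] 0.0
[ 0.  0. -0. -0.  0.  0. -0.] [ 21.4  12.6 -14.6 105.5   3.5  62.3 -97.3] 0.0
[-0. -0.  0.  0. -0. -0.  0.] [ 21.9   5.1 -14.5  87.9   1.2  87.  -95.5] 0.0
[-0.1 -0.   0.2  0.  -0.  -0.   0. ] [  -9.2   12.6  -38.5   84.     7.8   86.2 -147.8] 0.0
[ 0.3  0.1 -0.3 -0.   0.1  0.  -0.1] [  -9.9   16.2  -37.5   95.1   10.4   72.  -149.9] 0.0
[ 0.4  0.1 -0.4 -0.   0.1  0.  -0.1] [  -9.9   11.9  -37.8   81.8    7.4   88.5 -147.6] 0.0
```

```bash
cat > plan.py <<'E'
from kin import *
bott=dict(blue=(.556,.0975),red=(.6215,.243),yellow=(.679,.100),black=(.4505,.131))
dt=load('top0')
beak=cast(dt,[(181,170)],.07)[0][:2]; rack=cast(dt,[(250,160)],.078)[0][:2]; jar=cast(dt,[(214.6,289)],.08)[0][:2]
MX=np.array([.5475,-.2080]);MTH=np.radians(-7.6)
cM,sM=np.cos(MTH),np.sin(MTH);RM=np.array([[cM,-sM],[sM,cM]])
def m2w(p): return MX+RM@np.array(p)
def sdist(P,skip=(),r=0):
    """min clearance of points P (n,4: xyz,r)"""
    best=9;who=''
    def upd(d,w):
        nonlocal best,who
        k=d.min()
        if k<best: best=k;who=w
    X=P[:,:3];rr=P[:,3]
    upd(X[:,2]-rr,'table')
    def box(c,th,hx,hy,z1,w,y0=None):
        R2=np.array([[np.cos(th),np.sin(th)],[-np.sin(th),np.cos(th)]]);L=(X[:,:2]-c)@R2.T
        dx=np.maximum(np.abs(L[:,0])-hx,0);dy=np.maximum(np.abs(L[:,1])-hy,0);dz=np.maximum(X[:,2]-z1,0)
        upd(np.sqrt(dx**2+dy**2+dz**2)-rr,w)
    if 'mixer' not in skip: box(m2w([0,-.041]),MTH,.132,.203,.100,'mixer')
    box(np.array([.4545,.3714]),np.radians(-10.3),.0475,.031,.164,'column'); box(np.array([.466,.361]),np.radians(-10.3),.09,.07,.019,'tray')
    box(rack,np.radians(-15),.025,.05,.08,'rack')
    def cyl(c,R_,z1,w):
        dr=np.maximum(np.hypot(X[:,0]-c[0],X[:,1]-c[1])-R_,0);dz=np.maximum(X[:,2]-z1,0);upd(np.sqrt(dr**2+dz**2)-rr,w)
    cyl(beak,.03,.08,'beaker');cyl(jar,.03,.08,'jar')
    for n,c in bott.items():
        if n not in skip: cyl(c,.027,.12,n)
    return best,who
def armpts(q,carry=False):
    p=pts(q);x,Rm=fkT(q);P=[]
    for a,b,r in [(p[2],p[4],.06),(p[4],x-Rm[:,0]*.16,.05)]:
        for t in np.linspace(0,1,10): P.append(np.r_[a+(b-a)*t,r])
    for bx in (-.065,-.10,-.14):
        for by in (-.03,0,.03):
            for bz in np.linspace(-.088,.088,7): P.append(np.r_[x+Rm@np.array([bx,by,bz]),.0075])
    for bx in (-.05,-.03,-.01,.003):
        for bz in (-.043,.043): P.append(np.r_[x+Rm@np.array([bx,0,bz]),.01])
    P.append(np.r_[x+Rm@np.array([-.15,.085,0]),.025])
    return np.array(P)
def pickR(phi,al):
    """tool x: heading phi horizontal, (90-al) below horizontal; tool y up-ish"""
    el=np.radians(90-al);c,s=np.cos(np.radians(phi)),np.sin(np.radians(phi))
    x=np.array([c*np.cos(el),s*np.cos(el),-np.sin(el)]);y=np.array([c*np.sin(el),s*np.sin(el),np.cos(el)]);return np.c_[x,y,np.cross(x,y)]
def tcp_for(pt,Rm,off=.006):
    """tcp so that bottle axis point pt sits at tool x=-off"""
    return np.array(pt)+Rm[:,0]*off
def placeR(al,capdir_deg):
    """tool y such that after placing cap direction (world yaw) : held rot = pick rotated by 90deg about jaw"""
    c,s=np.cos(np.radians(capdir_deg)),np.sin(np.radians(capdir_deg))
    P=pickR(0,al) # cap=+z; want cap=(c,s,0), tool z horizontal
    # rotation taking z->(c,s,0), with forward x->-z
    Q=np.array([[0,-s,c],[0,c,s],[-1,0,0]]).astype(float)  # cols: image of x,y,z
    return Q@P
if __name__=='__main__':
    print('beak',beak,'rack',rack,'jar',jar)
    rng=np.random.default_rng(0)
    for n,b in bott.items():
        for al in (70,80):
            out=[]
            for phi in range(0,360,15):
                Rt=pickR(phi,al);tp=tcp_for([*b,.052],Rt);best=None
                for k in range(25):
                    q0=LO+(HI-LO)*rng.random(7)
                    if k<10: q0[4]=rng.uniform(-60,60)
                    q,e,a,_=step_to(q0,tp,Rt,n=1,iters=60,lam=1e-2)
                    if e<1e-3 and a<.5:
                        m=np.min(np.minimum(q-LO,HI-q)); d,w=sdist(armpts(q),skip=(n,))
                        if best is None or min(d,.03)+min(m,10)*.001>best[0]: best=(min(d,.03)+min(m,10)*.001,round(d,3),w,round(m,1),q.round(0).astype(int).tolist())
                if best: out.append((phi,)+best[1:])
            print(n,al); [print('   ',o) for o in out if o[1]>0]
E
time python3 plan.py
```

```text
beak [0.73100055 0.3235152 ] rack [0.76001745 0.11168048] jar [0.37010075 0.21516006]
blue 70
blue 80
red 70
red 80
yellow 70
yellow 80
black 70
black 80
real	4m47.850s
user	4m44.837s
sys	0m0.215s
```

```bash
cat > dbg.py <<'E'
from plan import *
rng=np.random.default_rng(0)
for n,al in (('yellow',70),('black',70),('blue',70)):
    b=bott[n]
    for phi in range(0,360,30):
        Rt=pickR(phi,al);tp=tcp_for([*b,.052],Rt);c=[];
        for k in range(12):
            q0=LO+(HI-LO)*rng.random(7)
            q,e,a,_=step_to(q0,tp,Rt,n=1,iters=40,lam=1e-2)
            if e<1e-3 and a<.5:
                m=np.min(np.minimum(q-LO,HI-q)); d,w=sdist(armpts(q),skip=(n,)); c.append((round(d,3),w,round(m,1),q.round(0).astype(int).tolist()))
        c.sort(key=lambda a:-a[0]);print(n,phi,len(c),c[:2])
E
time python3 dbg.py
```

```text
yellow 0 6 [(np.float64(-0.05), 'blue', np.float64(2.6), [-63, 37, 44, 138, 162, 48, 69]), (np.float64(-0.05), 'blue', np.float64(5.5), [32, 43, -53, 135, 157, 65, 129])]
yellow 30 9 [(np.float64(-0.009), 'mixer', np.float64(10.0), [55, 44, -51, 130, 219, 35, 105]), (np.float64(-0.009), 'mixer', np.float64(7.0), [-43, 45, 51, 133, 216, 76, 53])]
yellow 60 6 [(np.float64(-0.036), 'mixer', np.float64(12.8), [71, 68, -66, 110, -27, 28, 24]), (np.float64(-0.036), 'mixer', np.float64(9.3), [-33, 64, 62, 113, 237, 107, 48])]
yellow 90 10 [(np.float64(-0.038), 'mixer', np.float64(30.4), [49, 64, -49, 84, -26, 68, 28]), (np.float64(-0.038), 'mixer', np.float64(0.7), [61, 86, -78, 84, 12, 66, 3])]
yellow 120 5 [(np.float64(-0.01), 'rack', np.float64(15.3), [28, 72, -37, 54, -21, 102, 33]), (np.float64(-0.01), 'rack', np.float64(0.0), [39, 89, -79, 53, 15, 102, 13])]
yellow 150 0 []
yellow 180 0 []
yellow 210 0 []
yellow 240 0 []
yellow 270 3 [(np.float64(-0.019), 'red', np.float64(0.0), [-64, 73, 54, 71, 10, 86, 154]), (np.float64(-0.019), 'red', np.float64(4.4), [-60, 69, 47, 70, 17, 88, 150
[... 2255 characters left out ...]
, 'red', np.float64(1.6), [-31, 61, 2, 66, 31, 116, 118]), (np.float64(-0.05), 'red', np.float64(2.8), [-34, 61, 7, 66, 28, 115, 120])]
blue 270 4 [(np.float64(-0.011), 'red', np.float64(3.0), [-78, 69, 57, 89, 7, 82, 151]), (np.float64(-0.011), 'red', np.float64(8.5), [-23, 53, -24, 87, 59, 109, 114])]
blue 300 7 [(np.float64(-0.05), 'column', np.float64(0.0), [1, 59, -58, 110, 95, 118, 115]), (np.float64(-0.05), 'column', np.float64(20.6), [-21, 43, -31, 111, 78, 97, 115])]
blue 330 6 [(np.float64(-0.033), 'black', np.float64(7.6), [13, 54, -63, 133, 119, 106, 123]), (np.float64(-0.033), 'black', np.float64(6.4), [-33, 29, -16, 134, 98, 74, 110])]
real	0m27.620s
user	0m24.935s
sys	0m0.272s
```

```bash
cat > sim.py <<'E'
from plan import *
import sys
D=np.loadtxt('kin.txt');qc=D[-1,:7]
G=.076
def run(q,name,phi,al,slot,verbose=False):
    b=bott[name];worst=(9,'','');ml=99;legs=[]
    def leg(q,pos,Rt,lab,n=12,skip=()):
        nonlocal worst,ml
        q2,e,a,path=step_to(q,np.array(pos),Rt,n=n)
        for p in path[::2]:
            d,w=sdist(armpts(p),skip=skip)
            if d<worst[0]: worst=(round(float(d),3),w,lab)
            ml=min(ml,np.min(np.minimum(p-LO,HI-p)))
        legs.append((lab,round(e*1000,1),round(a,2),q2.round(0).astype(int).tolist()))
        return q2
    Rp=pickR(phi,al);tp=tcp_for([*b,G],Rp)
    q=leg(q,[.50,.05,.42],Rp,'hub')
    q=leg(q,tp-Rp[:,0]*.10,Rp,'pre')
    q=leg(q,tp,Rp,'pick',6,skip=(name,))
    q=leg(q,tp+np.array([0,0,.14]),Rp,'lift',6,skip=(name,))
    cap=np.degrees(MTH)+90
    Rl=placeR(al,cap); sx,sy=slot # mid-body y: grasp point at G from foot: foot at sy-43
    gp=[*m2w([sx,sy-.043+G]),.1072];tq=tcp_for(gp,Rl)
    q=leg(q,tq+np.array([0,0,.16]),Rl,'above',20,skip=(name,))
    q=leg(q,tq+np.array([0,0,.0]),Rl,'place',8,skip=(name,'mixer'))
    q3=leg(q,tq+np.array([0,0,.16]),Rl,'away',6,skip=(name,))
    return q3,worst,ml,max(l[1] for l in legs),max(l[2] for l in legs),legs
if __name__=='__main__':
    slots=[(-.066,-.085),(.066,-.085),(-.066,.05),(.066,.05)]
    for al in (40,50,60):
      for n,s in zip(('black','blue','yellow','red'),slots):
        for phi in (45,60,75,90,105,120):
            q3,w,ml,e,a,legs=run(qc,n,phi,al,s); print(al,n,phi,w,'lim',round(ml,1),'err',e,a)
            sys.stdout.flush()
E
time python3 sim.py
```

```text
40 black 45 (0.004, 'blue', 'lift') lim 0.0 err 51.3 6.4
40 black 60 (0.018, 'mixer', 'away') lim 0.0 err 0.0 0.0
40 black 75 (0.018, 'mixer', 'away') lim 3.5 err 0.0 0.0
40 black 90 (0.0, 'blue', 'lift') lim 6.6 err 0.0 0.0
40 black 105 (-0.007, 'blue', 'pick') lim 9.8 err 0.0 0.0
40 black 120 (-0.007, 'blue', 'pick') lim 6.4 err 0.0 0.0
40 blue 45 (-0.007, 'black', 'pick') lim 0.0 err 30.2 3.32
40 blue 60 (0.007, 'black', 'pick') lim 0.0 err 0.0 0.0
40 blue 75 (0.018, 'mixer', 'away') lim 3.5 err 0.0 0.0
40 blue 90 (0.018, 'mixer', 'away') lim 6.6 err 0.0 0.0
40 blue 105 (0.01, 'yellow', 'pick') lim 9.8 err 0.0 0.0
40 blue 120 (-0.007, 'yellow', 'pick') lim 6.2 err 0.0 0.0
40 yellow 45 (-0.007, 'blue', 'pick') lim 0.0 err 30.2 3.32
40 yellow 60 (-0.007, 'blue', 'pick') lim 0.0 err 0.0 0.0
40 yellow 75 (-0.003, 'rack', 'pick') lim 3.5 err 0.0 0.0
40 yellow 90 (-0.002, 'rack', 'pick') lim 6.6 err 0.0 0.0
40 yellow 105 (0.001, 'rack', 'pick') lim 9.8 err 0.0 0.0
40 yellow 120 (0.006, 'rack', 'pick') lim 6.1 err 0.0 0.0
40 red 45 (0.018, 'mixer', 'away') lim 0.0 err 30.2 3.32
40 red 60
[... 2377 characters left out ...]
m 0.0 err 69.9 7.83
60 yellow 60 (-0.007, 'blue', 'lift') lim 0.0 err 0.0 0.0
60 yellow 75 (-0.003, 'rack', 'pick') lim 0.0 err 0.0 0.0
60 yellow 90 (-0.003, 'rack', 'pick') lim 2.9 err 0.0 0.0
60 yellow 105 (-0.002, 'rack', 'pick') lim 4.8 err 0.0 0.0
60 yellow 120 (-0.0, 'rack', 'pick') lim 1.2 err 23.7 3.77
60 red 45 (-0.038, 'black', 'pick') lim 0.0 err 72.2 30.72
60 red 60 (-0.017, 'blue', 'pick') lim 0.0 err 30.6 6.54
60 red 75 (-0.009, 'blue', 'pick') lim 0.0 err 0.0 0.0
60 red 90 (-0.006, 'yellow', 'pick') lim 2.9 err 0.0 0.0
60 red 105 (-0.009, 'yellow', 'pick') lim 5.7 err 0.0 0.0
60 red 120 (-0.009, 'yellow', 'pick') lim 2.1 err 23.7 3.77
real	0m28.626s
user	0m27.525s
sys	0m0.274s
```

```bash
python3 - <<'E'
from h import *
d=load('w1');i=d['pixels'][:,:,::-1]
cv2.imwrite('pics/w1e.png',cv2.resize(i[0:250,120:450],None,fx=2.4,fy=2.4,interpolation=cv2.INTER_CUBIC))
E
```

```text
(no output)
```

View pics/w1e.png

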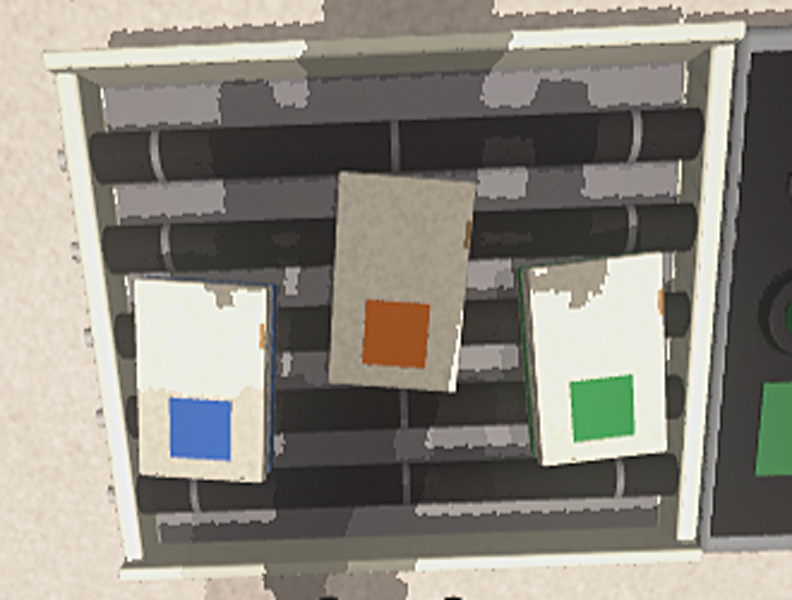

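```bash
python3 - <<'E'
from h import *
d=load('w1')
f=lambda p:[(120+(x+.5)/2.4-.5,(y+.5)/2.4-.5) for x,y in p]
W=cast(d,f([(44,55),(744,22),(700,554),(121,577)]),.1); print(W.round(4))
rectfit(W,.264,.324)
# roller rings at mid (y=0?) tops
print(cast(d,f([(395,145),(404,483)]),.087).round(4), cast(d,f([(156,155),(636,135),(195,495),(619,477)]),.087).round(4))
E
```

```text
[[ 0.695  -0.0625  0.1   ]
 [ 0.6557 -0.3806  0.1   ]
 [ 0.3999 -0.3478  0.1   ]
 [ 0.4382 -0.03    0.1   ]]
ctr [ 0.5472 -0.2052] yaw -7.08 sides [320.5 257.9 320.1 258.8] res mm 3.7
[[ 0.6326 -0.2161  0.087 ]
 [ 0.4627 -0.1934  0.087 ]] [[ 0.6473 -0.0997  0.087 ]
 [ 0.6178 -0.3326  0.087 ]
 [ 0.4746 -0.0778  0.087 ]
 [ 0.4469 -0.3106  0.087 ]]
```

```bash
python3 - <<'E'
from meas import *
d=load('w1')
print('w1 blue/black cap',cast(d,[(42,172),(44,253)],.12).round(4))
d=load('w10'); print('w10 blue,yellow',cast(d,[(86,223),(29,100)],.12).round(4))
d=load('w4'); print('w4 black,jar',cast(d,[(490,100)],.12).round(4),cast(d,[(404,181)],.08).round(4))
topmeas('t1')
E
```

```text
w1 blue/black cap [[0.5548 0.0898 0.12  ]
 [0.4541 0.1266 0.12  ]]
w10 blue,yellow [[0.5561 0.0905 0.12  ]
 [0.676  0.0938 0.12  ]]
w4 black,jar [[0.4485 0.1383 0.12  ]] [[0.3665 0.2205 0.08  ]]
blue [253.9 225.2] [248, 219, 13, 14, 141] [0.5578 0.0963 0.12  ]
red [204.9 202.7] [198, 197, 15, 13, 134] [0.6242 0.2411 0.12  ]
yellow [253.1 183.4] [247, 177, 13, 14, 149] [0.6815 0.0992 0.12  ]
black [149.8 152.6] [130, 140, 32, 23, 232] [0.7745 0.4072 0.12  ]
black [242.  261.6] [235, 255, 15, 14, 164] [0.4514 0.1306 0.12  ]
black [214.4 289. ] [205, 280, 21, 19, 304] [0.372  0.2102 0.12  ]
```

```bash
sed -i 's/^bott=.*/bott=dict(blue=(.556,.0945),red=(.6225,.242),yellow=(.679,.098),black=(.4505,.132))/; s/^MX=.*/MX=np.array([.5475,-.2050]);MTH=np.radians(-7.2)/' plan.py
cat >> h.py <<'E'
def rows(pos,Rt,o=None):
    pass
E
python3 - <<'E'
from sim import *
al=45;phi=78
for al,phi in ((45,72),(45,78),(45,84)):
    q3,w,ml,e,a,legs=run(telemetry.get_obs()['qpos'],'black',phi,al,(-.066,-.092)); print(w,ml,e,a)
    for l in legs: print(l)
al,phi=45,78
Rp=pickR(phi,al);go([.48,.03,.42],Rp)
E
```

```text
(0.018, 'mixer', 'away') 1.4712102378949794 0.0 0.0
('hub', np.float64(0.0), np.float64(0.0), [7, -7, 13, 101, -43, 88, 4])
('pre', np.float64(0.0), np.float64(0.0), [8, -2, 14, 130, -50, 66, 32])
('pick', np.float64(0.0), np.float64(0.0), [3, 6, 9, 133, -61, 55, 37])
('lift', np.float64(0.0), np.float64(0.0), [3, -8, 9, 127, -49, 65, 17])
('above', np.float64(0.0), np.float64(0.0), [1, 4, -4, 109, 45, 81, -23])
('place', np.float64(0.0), np.float64(0.0), [1, 15, -3, 117, 50, 68, -38])
('away', np.float64(0.0), np.float64(0.0), [1, 4, -4, 109, 45, 81, -23])
(0.013, 'blue', 'pick') 2.7349402886879055 0.0 0.0
('hub', np.float64(0.0), np.float64(0.0), [10, -3, 11, 98, -44, 93, 9])
('pre', np.float64(0.0), np.float64(0.0), [11, 2, 11, 126, -48, 70, 35])
('pick', np.float64(0.0), np.float64(0.0), [6, 9, 7, 130, -57, 59, 39])
('lift', np.float64(0.0), np.float64(0.0), [5, -5, 7, 124, -48, 70, 21])
('above', np.float64(0.0), np.float64(0.0), [2, 4, -5, 109, 45, 81, -23])
('place', np.float64(0.0), np.float64(0.0), [2, 15, -4, 116, 50, 68, -38])
('away', np.float64(0.0), np.float64(0.0), [2, 4, -5, 109, 45, 81, -23])
(0.004, 'blue', 'pick') 4.118741668607793 0.0 0.0
('hub', np.float64(0.0), np.float64(0.0), [12, 0, 8, 95, -44, 97, 14])
('pre', np.float64(0.0), np.float64(0.0), [13, 6, 8, 122, -46, 74, 38])
('pick', np.float64(0.0), np.float64(0.0), [9, 12, 4, 126, -54, 62, 41])
('lift', np.float64(0.0), np.float64(0.0), [8, -1, 4, 120, -47, 74, 25])
('above', np.float64(0.0), np.float64(0.0), [3, 4, -6, 109, 45, 81, -23])
('place', np.float64(0.0), np.float64(0.0), [3, 15, -5, 116, 50, 68, -38])
('away', np.float64(0.0), np.float64(0.0), [3, 4, -6, 109, 45, 81, -23])
t 24.4 pos [0.4553 0.3701 0.3311] F [ 0.7  0.3 -0.6] w 0.074
off [-0.0885, 0.0853, 0.3303] ang [-1.4544, 0.6038, 0.6204] |d| 0.352 rows 10.0
```

Request:
drive_tool:
  offset:
    - [-0.04, 0.01, 0.04]
    - [-0.08, 0.03, 0.1]
    - [-0.088, 0.05, 0.16]
    - [-0.088, 0.06, 0.22]
    - [-0.088, 0.07, 0.27]
    - [-0.088, 0.085, 0.31]
    - [-0.088, 0.085, 0.33]
    - [-0.088, 0.085, 0.33]
    - [-0.088, 0.085, 0.33]
    - [-0.088, 0.085, 0.33]
  angular:
    - [-0.15, 0.06, 0.06]
    - [-0.3, 0.12, 0.125]
    - [-0.45, 0.185, 0.19]
    - [-0.6, 0.25, 0.255]
    - [-0.75, 0.31, 0.32]
    - [-0.91, 0.375, 0.385]
    - [-1.07, 0.44, 0.455]
    - [-1.22, 0.505, 0.52]
    - [-1.37, 0.57, 0.585]
    - [-1.454, 0.604, 0.62]

```text
time_s: 25.65
tool_pos: [0.4792, 0.0297, 0.4181]
tool_rot: [93.3, 47.3, 75.0]
force: [0.1, 0.3, 0.6]
grip_width: 0.0738
```

```bash
cat > pick.py <<'E'
from sim import *
def pk(name,phi,al,back=.10,g=G):
    Rp=pickR(phi,al);tp=tcp_for([*bott[name],g],Rp)
    print(name,'pre:');go(tp-Rp[:,0]*back,Rp);print('pick:');go(tp,Rp)
E
python3 - <<'E'
from pick import *
o=telemetry.get_obs();print(o['qpos'].round(0));pk('black',78,45)
E
```

```text
[ 12.  -6.  10. 100. -41.  92.   4.]
black pre:
t 25.65 pos [0.4792 0.0297 0.4181] F [0.1 0.3 0.6] w 0.0738
off [0.2197, -0.1711, -0.0409] ang [-0.095, 0.0371, 0.0394] |d| 0.281 rows 5.0
pick:
t 25.65 pos [0.4792 0.0297 0.4181] F [0.1 0.3 0.6] w 0.0738
off [0.3195, -0.1673, -0.0448] ang [-0.095, 0.0371, 0.0394] |d| 0.363 rows 6.0
```

Request:
drive_tool:
  offset:
    - [0.03, -0.03, -0.01]
    - [0.07, -0.06, -0.02]
    - [0.11, -0.1, -0.03]
    - [0.15, -0.13, -0.04]
    - [0.19, -0.16, -0.041]
    - [0.22, -0.171, -0.041]
    - [0.22, -0.171, -0.041]
    - [0.22, -0.171, -0.041]
  angular:
    - [-0.05, 0.02, 0.02]
    - [-0.095, 0.037, 0.039]
    - [-0.095, 0.037, 0.039]
    - [-0.095, 0.037, 0.039]
    - [-0.095, 0.037, 0.039]
    - [-0.095, 0.037, 0.039]
    - [-0.095, 0.037, 0.039]
    - [-0.095, 0.037, 0.039]

```text
time_s: 26.65
tool_pos: [0.437, 0.0669, 0.1429]
tool_rot: [90.0, 45.0, 77.9]
force: [-0.9, 0.2, 0.1]
grip_width: 0.0739
```

```bash
python3 - <<'E'
from pick import *
o,d=snap('wrist','w20');log(o);pk('black',78,45)
d=load('w20');P=bott['black'];print(proj(d,[[*P,.12],[*P,0.086]]).round(0))
E
```

```text
black pre:
t 26.7 pos [0.4375 0.0666 0.1434] F [-0.2  0.3  0.7] w 0.0739
off [0.0007, -0.0005, -0.0008] ang [0.0007, 0.0019, 0.0004] |d| 0.001 rows 1.0
pick:
t 26.7 pos [0.4375 0.0666 0.1434] F [-0.2  0.3  0.7] w 0.0739
off [0.1007, -0.0005, -0.001] ang [0.0007, 0.0019, 0.0004] |d| 0.101 rows 2.0
[[284. 188.]
 [284. 212.]]
```

View pics/w20.png

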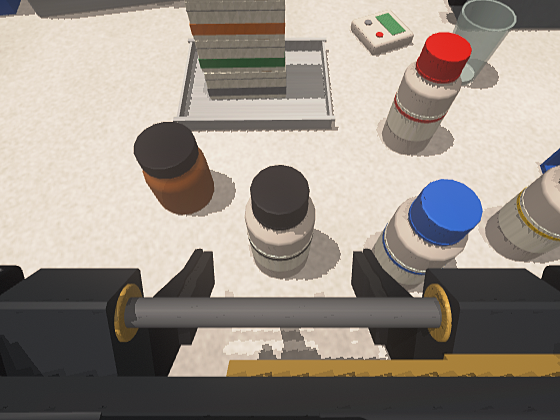

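Request:
drive_tool:
  offset:
    - [0.03, 0, -0.003]
    - [0.065, -0.0005, -0.003]
    - [0.09, -0.0005, -0.003]
    - [0.1, -0.0005, -0.003]
    - [0.1, -0.0005, -0.003]
    - [0.1, -0.0005, -0.003]
  angular:
    - [0, 0.002, 0]
    - [0, 0.002, 0]
    - [0, 0.002, 0]
    - [0, 0.002, 0]
    - [0, 0.002, 0]
    - [0, 0.002, 0]

```text
time_s: 27.45
tool_pos: [0.4503, 0.135, 0.0732]
tool_rot: [89.8, 45.0, 77.8]
force: [-0.4, 0.0, 0.3]
grip_width: 0.0742
```

```bash
python3 - <<'E'
from pick import *
o,d=snap('wrist','w21');log(o);pk('black',78,45)
E
```

```text
black pre:
t 27.5 pos [0.4503 0.1351 0.0731] F [-0.3 -0.5 -0.6] w 0.074
off [-0.0981, -0.0001, 0.0011] ang [0.001, 0.0022, 0.0004] |d| 0.098 rows 2.0
pick:
t 27.5 pos [0.4503 0.1351 0.0731] F [-0.3 -0.5 -0.6] w 0.074
off [0.0019, -0.0001, 0.0009] ang [0.001, 0.0022, 0.0004] |d| 0.002 rows 1.0
```

View pics/w21.png

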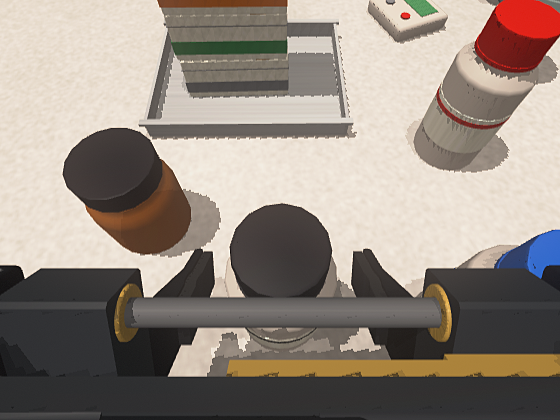

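```bash
python3 - <<'E'
from h import *
d=load('w21')
for P in [(.4505,.132),(.4505,.137),(.4505,.127)]: print(proj(d,[[*P,.12]]).round(1))
print(cast(d,[(281,240)],.12))
E
```

```text
[[288.7 247.4]]
[[285.9 235.7]]
[[291.6 259.6]]
[[0.44825464 0.13562482 0.12      ]]
```

Request:
drive_tool:
  offset:
    - [0.003, 0.001, 0]
    - [0.003, 0.001, 0]
    - [0.003, 0.001, 0]
    - [0.003, 0.001, 0]
    - [0.003, 0.001, 0]
  angular:
    - [0, 0, 0]
    - [0, 0, 0]
    - [0, 0, 0]
    - [0, 0, 0]
    - [0, 0, 0]
  fingers: 1
  squeeze: 35

```text
time_s: 28.12
tool_pos: [0.4508, 0.1379, 0.0718]
tool_rot: [89.8, 45.0, 77.8]
force: [-0.5, 0.8, 1.7]
grip_width: 0.0533
```

Request:
drive_tool:
  offset:
    - [-0.01, 0.01, 0]
    - [-0.03, 0.03, 0]
    - [-0.06, 0.06, 0]
    - [-0.09, 0.09, 0]
    - [-0.11, 0.11, 0]
    - [-0.11, 0.11, 0]
  angular:
    - [0, 0, 0]
    - [0, 0, 0]
    - [0, 0, 0]
    - [0, 0, 0]
    - [0, 0, 0]
    - [0, 0, 0]

```text
time_s: 28.88
tool_pos: [0.4516, 0.1376, 0.2301]
tool_rot: [89.4, 45.0, 77.5]
force: [-0.2, -0.3, -2.6]
grip_width: 0.053
```

```bash
cat >> pick.py <<'E'
CAP=np.degrees(MTH)+90
def pl(slot,al,up=.16,g=G,dxy=(0,0)):
    Rl=placeR(al,CAP);sx,sy=slot;gp=[*m2w([sx,sy-.043+g]),.1072];tq=tcp_for(gp,Rl)
    print('above:');go(tq+np.array([0,0,up]),Rl);print('place:');go(tq,Rl)
E
python3 - <<'E'
from pick import *
o,d=snap('wrist','w22');log(o);pl((-.066,-.092),45)
E
```

```text
above:
t 28.93 pos [0.4506 0.1377 0.2282] F [-0.9 -0.  -2.1] w 0.0531
off [-0.2953, -0.2472, 0.1059] ang [-0.0936, 0.0052, -1.5687] |d| 0.399 rows 9.0
place:
t 28.93 pos [0.4506 0.1377 0.2282] F [-0.9 -0.  -2.1] w 0.0531
off [-0.182, -0.3603, 0.1052] ang [-0.0936, 0.0052, -1.5687] |d| 0.417 rows 9.0
```

View pics/w22.png

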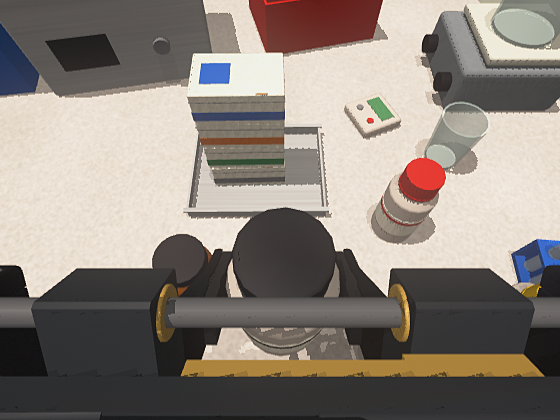

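Request:
drive_tool:
  offset:
    - [-0.05, 0.02, 0.005]
    - [-0.09, 0.01, 0.015]
    - [-0.12, -0.03, 0.03]
    - [-0.15, -0.07, 0.045]
    - [-0.18, -0.11, 0.06]
    - [-0.21, -0.15, 0.075]
    - [-0.24, -0.19, 0.09]
    - [-0.275, -0.23, 0.1]
    - [-0.295, -0.247, 0.106]
    - [-0.295, -0.247, 0.106]
  angular:
    - [-0.01, 0, -0.12]
    - [-0.02, 0, -0.29]
    - [-0.03, 0, -0.46]
    - [-0.04, 0, -0.63]
    - [-0.05, 0, -0.8]
    - [-0.06, 0, -0.97]
    - [-0.07, 0, -1.14]
    - [-0.08, 0.005, -1.31]
    - [-0.094, 0.005, -1.48]
    - [-0.094, 0.005, -1.569]

```text
time_s: 30.18
tool_pos: [0.4726, -0.2599, 0.2601]
tool_rot: [-90.4, 44.8, -97.5]
force: [0.6, 0.2, -1.5]
grip_width: 0.0532
```

```bash
python3 - <<'E'
from pick import *
o,d=snap('wrist','w23');log(o);print(o['qpos'].round(0),d['pixels'].shape);pl((-.066,-.092),45)
snap('scene','s23')
E
```

```text
[  4.   4.  -7. 109.  46.  81. -23.] (420, 560, 3)
above:
t 30.23 pos [ 0.4732 -0.2571  0.2582] F [-0.7  2.5 -2.9] w 0.0535
off [-0.0017, -0.0049, 0.0012] ang [0.0083, -0.0032, 0.0039] |d| 0.005 rows 1.0
place:
t 30.23 pos [ 0.4732 -0.2571  0.2582] F [-0.7  2.5 -2.9] w 0.0535
off [0.111, 0.1086, 0.0025] ang [0.0083, -0.0032, 0.0039] |d| 0.155 rows 3.0
```

View pics/w23.png

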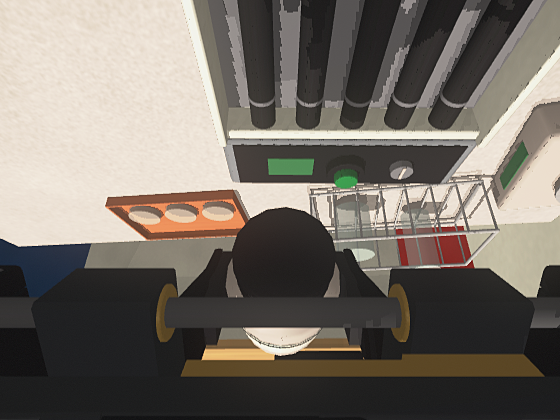

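View pics/s23.png

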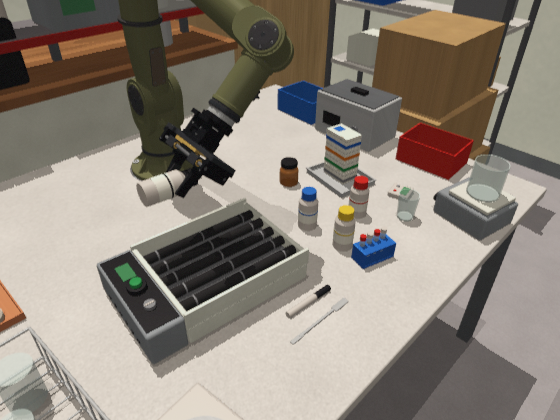

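Request:
drive_tool:
  offset:
    - [0.03, 0.028, 0.0025]
    - [0.06, 0.058, 0.0025]
    - [0.085, 0.083, 0.0025]
    - [0.1, 0.098, 0.0025]
    - [0.105, 0.103, 0.0025]
    - [0.108, 0.106, 0.0025]
    - [0.11, 0.108, 0.0025]
    - [0.111, 0.1086, 0.0025]
    - [0.111, 0.1086, 0.0025]
  angular:
    - [0.008, -0.003, 0.004]
    - [0.008, -0.003, 0.004]
    - [0.008, -0.003, 0.004]
    - [0.008, -0.003, 0.004]
    - [0.008, -0.003, 0.004]
    - [0.008, -0.003, 0.004]
    - [0.008, -0.003, 0.004]
    - [0.008, -0.003, 0.004]
    - [0.008, -0.003, 0.004]

```text
time_s: 31.4
tool_pos: [0.4747, -0.2587, 0.1038]
tool_rot: [-89.9, 45.3, -97.1]
force: [-0.5, 0.4, -1.2]
grip_width: 0.0536
```

```bash
python3 - <<'E'
from pick import *
o,d=snap('wrist','w24');log(o);pl((-.066,-.092),45)
o,d=snap('scene','s24');i=d['pixels'][180:370,80:340,::-1];cv2.imwrite('pics/s24c.png',cv2.resize(i,None,fx=3,fy=3,interpolation=cv2.INTER_CUBIC))
E
```

```text
above:
t 31.45 pos [ 0.4747 -0.2587  0.1038] F [ 0.4  0.3 -1.5] w 0.0536
off [-0.1125, -0.1126, -0.0004] ang [0.0, 0.0008, -0.0046] |d| 0.159 rows 3.0
place:
t 31.45 pos [ 0.4747 -0.2587  0.1038] F [ 0.4  0.3 -1.5] w 0.0536
off [0.0012, -0.0, -0.0005] ang [0.0, 0.0008, -0.0046] |d| 0.001 rows 1.0
```

View pics/s24c.png

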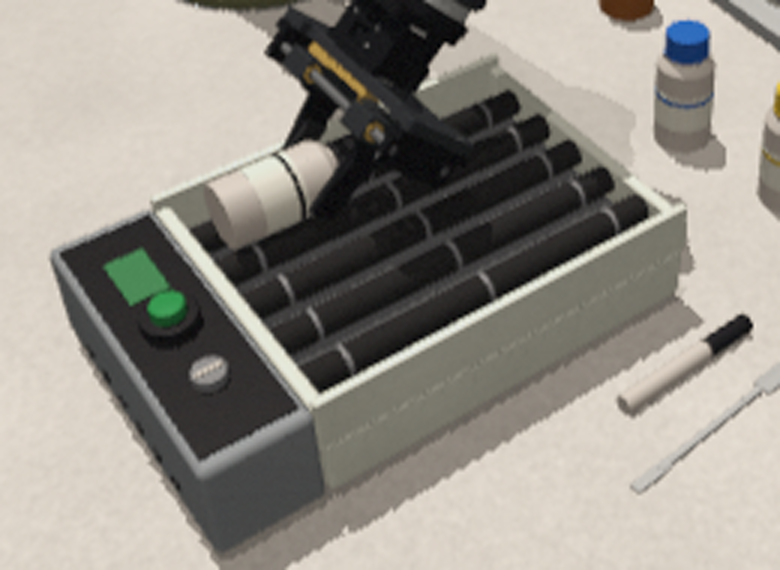

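View pics/w24.png

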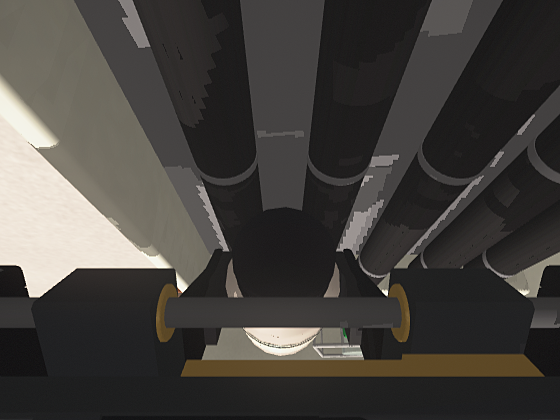

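Request:
drive_tool:
  offset:
    - [0.001, 0.001, -0.0005]
    - [0.0022, 0.0018, -0.0005]
    - [0.0035, 0.003, -0.0005]
  angular:
    - [0, 0, -0.004]
    - [0, 0, -0.004]
    - [0, 0, -0.004]

```text
time_s: 31.88
tool_pos: [0.4746, -0.2589, 0.1012]
tool_rot: [-89.9, 44.9, -97.1]
force: [-3.7, 8.3, 16.2]
grip_width: 0.0535
```

Request:
drive_tool:
  offset:
    - [-0.001, -0.001, 0]
    - [-0.001, -0.001, 0]
    - [-0.001, -0.001, 0]
    - [-0.015, -0.001, 0]
    - [-0.05, -0.001, 0]
    - [-0.1, -0.001, 0]
    - [-0.15, -0.001, 0]
    - [-0.2, -0.001, 0]
    - [-0.24, -0.001, 0]
  angular:
    - [0, 0, 0]
    - [0, 0, 0]
    - [0, 0, 0]
    - [0, 0, 0]
    - [0, 0, 0]
    - [0, 0, 0]
    - [0, 0, 0]
    - [0, 0, 0]
    - [0, 0, 0]
  fingers: -0.5

```text
time_s: 33.0
tool_pos: [0.4959, -0.0883, 0.2733]
tool_rot: [-89.8, 44.9, -96.9]
force: [0.9, 0.0, 0.1]
grip_width: 0.0651
```

```bash
python3 - <<'E'
from pick import *
o,d=snap('wrist','w25');log(o);print(o['qpos'].round(0))
snap('top','t25'); topmeas=__import__('meas').topmeas; topmeas('t25')
del bott['black']
for phi in (70,80,90): 
    q3,w,ml,e,a,legs=run(o['qpos'],'blue',phi,45,(.066,-.092)); print(phi,w,ml,e,a)
go([.52,.02,.36],pickR(88,45))
o,d=snap('scene','s25');i=d['pixels'][180:370,80:340,::-1];cv2.imwrite('pics/s25c.png',cv2.resize(i,None,fx=3,fy=3,interpolation=cv2.INTER_CUBIC))
E
```

```text
[ -7.   9. -14. 102.  41.  94. -35.]
blue [154.5 266.9] [149, 261, 12, 12, 107] [0.4361 0.3861 0.12  ]
yellow [253.2 183.5] [247, 177, 14, 14, 148] [0.6814 0.0989 0.12  ]
black [149.9 152.6] [130, 140, 32, 23, 227] [0.7747 0.407  0.12  ]
black [255.8 168.6] [241, 159, 27, 16, 65] [0.7257 0.0914 0.12  ]
black [170.6 252.9] [168, 245, 7, 17, 40] [0.4768 0.3398 0.12  ]
black [176.3 260.9] [171, 246, 11, 31, 86] [0.4535 0.3226 0.12  ]
70 (0.018, 'mixer', 'away') 9.920012222305871 0.0 0.0
80 (0.018, 'mixer', 'away') 14.192865196435863 0.0 0.0
90 (0.018, 'mixer', 'away') 16.643088068571178 0.0 0.0
t 33.1 pos [ 0.4979 -0.0861  0.2744] F [-0.1  0.5  0.1] w 0.0648
off [-0.1368, 0.016, 0.01] ang [-0.0927, 0.0076, 1.5689] |d| 0.138 rows 9.0
```

View pics/s25c.png

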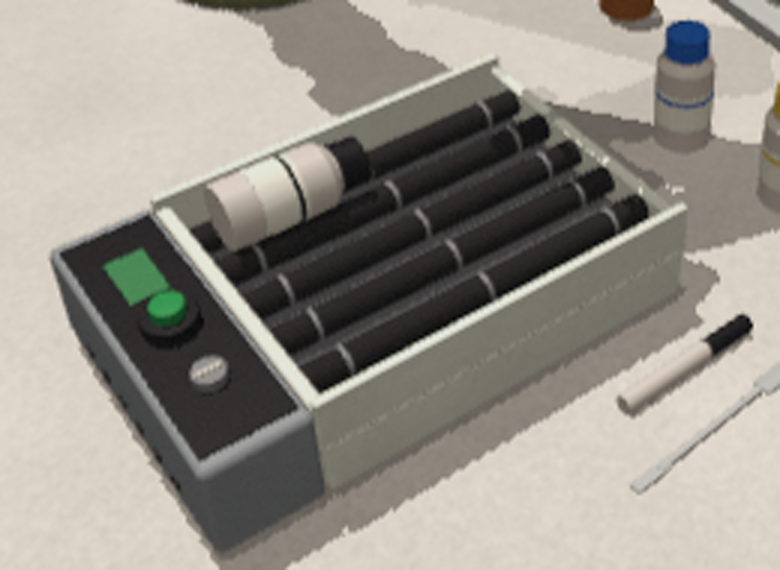

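Request:
drive_tool:
  offset:
    - [-0.03, 0.003, 0.002]
    - [-0.06, 0.006, 0.004]
    - [-0.09, 0.01, 0.006]
    - [-0.12, 0.014, 0.01]
    - [-0.137, 0.016, 0.01]
    - [-0.137, 0.016, 0.01]
    - [-0.137, 0.016, 0.01]
    - [-0.137, 0.016, 0.01]
    - [-0.137, 0.016, 0.01]
    - [-0.137, 0.016, 0.01]
  angular:
    - [-0.01, 0, 0.15]
    - [-0.02, 0, 0.32]
    - [-0.03, 0, 0.49]
    - [-0.04, 0, 0.66]
    - [-0.05, 0, 0.83]
    - [-0.06, 0, 1.0]
    - [-0.07, 0, 1.17]
    - [-0.08, 0.005, 1.34]
    - [-0.093, 0.007, 1.51]
    - [-0.093, 0.007, 1.569]
  fingers: -0.7

```text
time_s: 34.4
tool_pos: [0.5185, 0.0141, 0.355]
tool_rot: [90.6, 44.9, 87.9]
force: [-1.0, 0.6, -0.3]
grip_width: 0.074
```

```bash
python3 - <<'E'
from pick import *
o=telemetry.get_obs();log(o);pk('blue',88,45)
E
```

```text
blue pre:
t 34.4 pos [0.5185 0.0141 0.355 ] F [-1.   0.6 -0.3] w 0.074
off [0.1609, -0.1394, 0.0362] ang [-0.0128, 0.0016, -0.0017] |d| 0.216 rows 4.0
pick:
t 34.4 pos [0.5185 0.0141 0.355 ] F [-1.   0.6 -0.3] w 0.074
off [0.2609, -0.1396, 0.036] ang [-0.0128, 0.0016, -0.0017] |d| 0.298 rows 5.0
```

Request:
drive_tool:
  offset:
    - [0.04, -0.035, 0.009]
    - [0.08, -0.07, 0.018]
    - [0.12, -0.105, 0.027]
    - [0.15, -0.13, 0.034]
    - [0.161, -0.139, 0.036]
    - [0.161, -0.139, 0.036]
    - [0.161, -0.139, 0.036]
  angular:
    - [-0.013, 0.002, -0.002]
    - [-0.013, 0.002, -0.002]
    - [-0.013, 0.002, -0.002]
    - [-0.013, 0.002, -0.002]
    - [-0.013, 0.002, -0.002]
    - [-0.013, 0.002, -0.002]
    - [-0.013, 0.002, -0.002]

```text
time_s: 35.28
tool_pos: [0.5543, 0.0277, 0.1443]
tool_rot: [89.8, 45.0, 87.8]
force: [0.5, 0.1, -0.5]
grip_width: 0.074
```

```bash
cat >> pick.py <<'E'
def capfit(f,col):
    """cap top centre from colour mask: topmost ellipse. returns mask bbox"""
    d=load(f);hsv=cv2.cvtColor(d['pixels'],cv2.COLOR_RGB2HSV).astype(int);H,S_,V=hsv[...,0],hsv[...,1],hsv[...,2]
    m=dict(blue=(abs(H-112)<12)&(S_>120),red=((H<6)|(H>174))&(S_>140),yellow=(abs(H-25)<7)&(S_>140),black=(V<60))[col].astype(np.uint8)
    n,l,s,c=cv2.connectedComponentsWithStats(m);k=1+np.argsort(-s[1:,4])[:3]
    for i in k: print(col,s[i].tolist(),c[i].round(1))
E
python3 - <<'E'
from pick import *
o,d=snap('wrist','w30');log(o);pk('blue',88,45)
d=load('w30');P=bott['blue'];print(proj(d,[[*P,.12],[*P,0.086]]).round(0));capfit('w30','blue')
E
```

```text
blue pre:
t 35.33 pos [0.5544 0.0278 0.1444] F [0.2 0.1 0. ] w 0.0742
off [0.0016, -0.0012, -0.0007] ang [0.0018, 0.0023, 0.0011] |d| 0.002 rows 1.0
pick:
t 35.33 pos [0.5544 0.0278 0.1444] F [0.2 0.1 0. ] w 0.0742
off [0.1016, -0.0011, -0.001] ang [0.0018, 0.0023, 0.0011] |d| 0.102 rows 2.0
[[283. 189.]
 [283. 213.]]
blue [458, 153, 89, 116, 4455] [505.1 230. ]
blue [252, 162, 58, 64, 2359] [280.3 188.2]
blue [471, 216, 8, 8, 16] [474.6 218.8]
```

View pics/w30.png

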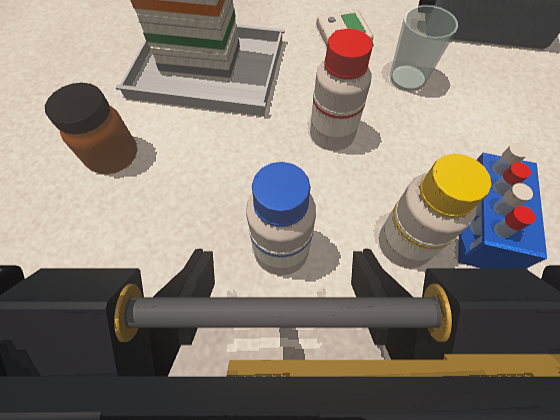

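Request:
drive_tool:
  offset:
    - [0.03, 0, -0.002]
    - [0.065, 0.0005, -0.002]
    - [0.09, 0.0005, -0.002]
    - [0.104, 0.0005, -0.002]
    - [0.104, 0.0005, -0.002]
  angular:
    - [0.001, 0.002, 0]
    - [0.001, 0.002, 0]
    - [0.001, 0.002, 0]
    - [0.001, 0.002, 0]
    - [0.001, 0.002, 0]

```text
time_s: 35.95
tool_pos: [0.5552, 0.102, 0.0716]
tool_rot: [89.9, 45.0, 88.0]
force: [-0.2, -0.2, -0.9]
grip_width: 0.0738
```

```bash
python3 - <<'E'
from pick import *
o,d=snap('wrist','w31');log(o);pk('blue',88,45);capfit('w31','blue')
d=load('w31');P=bott['blue'];print(proj(d,[[*P,.12],[P[0],P[1]+.003,.12]]).round(0))
E
```

```text
blue pre:
t 36.0 pos [0.5558 0.1011 0.0719] F [-0.7 -1.   0.3] w 0.0738
off [-0.1015, -0.0019, 0.0006] ang [0.0014, 0.0013, 0.0014] |d| 0.102 rows 2.0
pick:
t 36.0 pos [0.5558 0.1011 0.0719] F [-0.7 -1.   0.3] w 0.0738
off [-0.0015, -0.0018, 0.0005] ang [0.0014, 0.0013, 0.0014] |d| 0.002 rows 1.0
blue [232, 204, 104, 93, 7936] [283.8 253.4]
blue [527, 184, 33, 28, 211] [544.7 198.2]
blue [307, 337, 4, 2, 4] [308.5 337.5]
[[289. 258.]
 [289. 250.]]
```

View pics/w31.png

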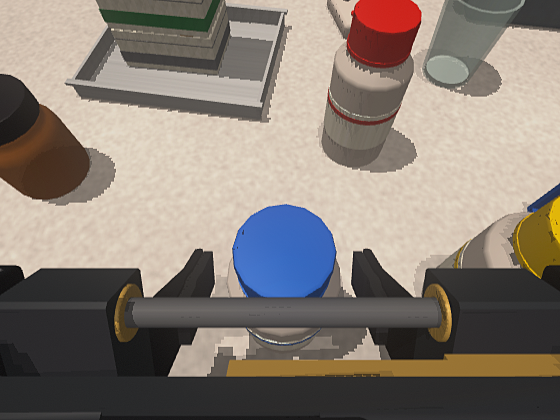

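Request:
drive_tool:
  offset:
    - [0.003, 0.001, 0]
    - [0.003, 0.001, 0]
    - [0.003, 0.001, 0]
    - [0.003, 0.001, 0]
    - [0.003, 0.001, 0]
  angular:
    - [0, 0, 0]
    - [0, 0, 0]
    - [0, 0, 0]
    - [0, 0, 0]
    - [0, 0, 0]
  fingers: 1
  squeeze: 35

```text
time_s: 36.62
tool_pos: [0.5561, 0.1036, 0.0708]
tool_rot: [89.8, 45.1, 87.9]
force: [-1.5, -0.6, 3.0]
grip_width: 0.0537
```

Request:
drive_tool:
  offset:
    - [-0.01, 0.01, 0]
    - [-0.03, 0.03, 0]
    - [-0.06, 0.06, 0]
    - [-0.09, 0.09, 0]
    - [-0.11, 0.11, 0]
    - [-0.11, 0.11, 0]
  angular:
    - [0, 0, 0]
    - [0, 0, 0]
    - [0, 0, 0]
    - [0, 0, 0]
    - [0, 0, 0]
    - [0, 0, 0]

```text
time_s: 37.38
tool_pos: [0.5567, 0.1037, 0.2289]
tool_rot: [89.4, 45.1, 87.6]
force: [0.2, -0.2, -2.3]
grip_width: 0.0534
```

```bash
python3 - <<'E'
from pick import *
o,d=snap('wrist','w32');log(o);pl((.066,-.092),45);capfit('w32','blue')
E
```

```text
above:
t 37.42 pos [0.5557 0.1037 0.2267] F [-1.1 -0.9 -2.9] w 0.0534
off [-0.2919, -0.2424, 0.0626] ang [0.1009, 0.0046, -1.5671] |d| 0.385 rows 9.0
place:
t 37.42 pos [0.5557 0.1037 0.2267] F [-1.1 -0.9 -2.9] w 0.0534
off [-0.1785, -0.3553, 0.062] ang [0.1009, 0.0046, -1.5671] |d| 0.402 rows 9.0
blue [231, 207, 105, 90, 7873] [283.  254.8]
blue [0, 0, 38, 43, 846] [10.8 22.1]
blue [138, 36, 36, 20, 513] [155.4  45.5]
```

Request:
drive_tool:
  offset:
    - [-0.05, 0.02, 0.005]
    - [-0.09, 0.01, 0.01]
    - [-0.12, -0.03, 0.02]
    - [-0.15, -0.07, 0.03]
    - [-0.18, -0.11, 0.04]
    - [-0.21, -0.15, 0.045]
    - [-0.24, -0.19, 0.05]
    - [-0.275, -0.225, 0.06]
    - [-0.292, -0.242, 0.0626]
    - [-0.292, -0.242, 0.0626]
  angular:
    - [0.01, 0, -0.12]
    - [0.02, 0, -0.29]
    - [0.03, 0, -0.46]
    - [0.04, 0, -0.63]
    - [0.05, 0, -0.8]
    - [0.06, 0, -0.97]
    - [0.07, 0, -1.14]
    - [0.08, 0.005, -1.31]
    - [0.1, 0.005, -1.48]
    - [0.101, 0.005, -1.567]

```text
time_s: 38.67
tool_pos: [0.6036, -0.2759, 0.2592]
tool_rot: [-90.6, 44.8, -97.6]
force: [-0.2, -0.0, -1.7]
grip_width: 0.0533
```

```bash
python3 - <<'E'
from pick import *
o,d=snap('wrist','w33');log(o);pl((.066,-.092),45);print(o['qpos'].round(0))
E
```

```text
above:
t 38.73 pos [ 0.6041 -0.2725  0.257 ] F [-0.2  3.2 -4.3] w 0.0535
off [-0.0018, -0.0066, 0.0013] ang [0.0099, -0.0041, 0.0029] |d| 0.007 rows 1.0
place:
t 38.73 pos [ 0.6041 -0.2725  0.257 ] F [-0.2  3.2 -4.3] w 0.0535
off [0.111, 0.1068, 0.0029] ang [0.0099, -0.0041, 0.0029] |d| 0.154 rows 3.0
[ -6.  19.   7.  91.  43.  80. -18.]
```

View pics/w33.png

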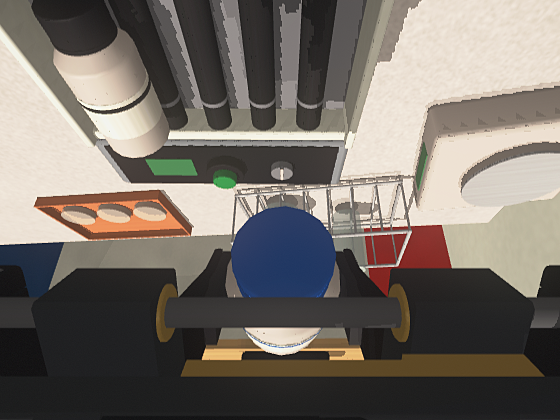

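Descend into the +66 mm valley.

Request:
drive_tool:
  offset:
    - [0.03, 0.026, 0.0029]
    - [0.06, 0.056, 0.0029]
    - [0.085, 0.081, 0.0029]
    - [0.1, 0.096, 0.0029]
    - [0.105, 0.101, 0.0029]
    - [0.108, 0.104, 0.0029]
    - [0.11, 0.106, 0.0029]
    - [0.1115, 0.1075, 0.0029]
    - [0.1115, 0.1075, 0.0029]
  angular:
    - [0.01, -0.004, 0.003]
    - [0.01, -0.004, 0.003]
    - [0.01, -0.004, 0.003]
    - [0.01, -0.004, 0.003]
    - [0.01, -0.004, 0.003]
    - [0.01, -0.004, 0.003]
    - [0.01, -0.004, 0.003]
    - [0.01, -0.004, 0.003]
    - [0.01, -0.004, 0.003]

```text
time_s: 39.85
tool_pos: [0.6052, -0.2758, 0.1025]
tool_rot: [-90.0, 45.0, -97.2]
force: [-0.1, -0.2, -2.1]
grip_width: 0.0534
```

```bash
python3 - <<'E'
from pick import *
o,d=snap('wrist','w34');log(o);pl((.066,-.092),45)
E
```

```text
above:
t 39.9 pos [ 0.6053 -0.2758  0.1025] F [-0.2  0.  -2. ] w 0.0533
off [-0.1134, -0.1136, -0.0001] ang [-0.0004, 0.0003, -0.0002] |d| 0.16 rows 3.0
place:
t 39.9 pos [ 0.6053 -0.2758  0.1025] F [-0.2  0.  -2. ] w 0.0533
off [-0.0002, -0.0005, -0.0002] ang [-0.0004, 0.0003, -0.0002] |d| 0.001 rows 1.0
```

View pics/w34.png

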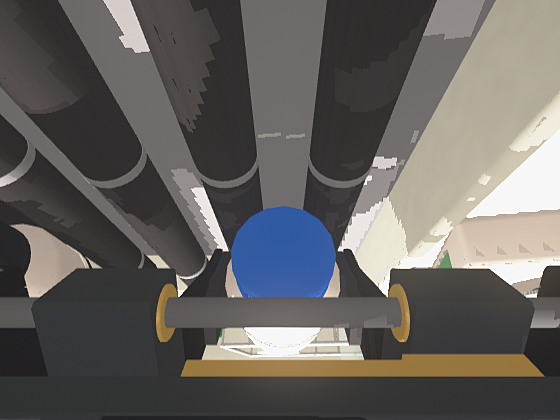

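Request:
drive_tool:
  offset:
    - [0.0007, 0.0007, 0]
    - [0.0014, 0.0014, 0]
    - [0.002, 0.002, 0]
  angular:
    - [0, 0, 0]
    - [0, 0, 0]
    - [0, 0, 0]

```text
time_s: 40.28
tool_pos: [0.6056, -0.2759, 0.1014]
tool_rot: [-89.9, 44.9, -97.1]
force: [-2.9, 3.0, 7.4]
grip_width: 0.0535
```

Request:
drive_tool:
  offset:
    - [-0.0005, -0.0005, 0]
    - [-0.0005, -0.0005, 0]
    - [-0.0005, -0.0005, 0]
    - [-0.015, -0.0005, 0]
    - [-0.05, -0.0005, 0]
    - [-0.1, -0.0005, 0]
    - [-0.15, -0.0005, 0]
    - [-0.2, -0.0005, 0]
    - [-0.24, -0.0005, 0]
  angular:
    - [0, 0, 0]
    - [0, 0, 0]
    - [0, 0, 0]
    - [0, 0, 0]
    - [0, 0, 0]
    - [0, 0, 0]
    - [0, 0, 0]
    - [0, 0, 0]
    - [0, 0, 0]
  fingers: -0.5

```text
time_s: 41.4
tool_pos: [0.6272, -0.1049, 0.2734]
tool_rot: [-89.8, 45.0, -96.9]
force: [0.3, -0.3, 0.8]
grip_width: 0.0654
```

```bash
python3 - <<'E'
from pick import *
o=telemetry.get_obs();log(o);print(o['qpos'].round(0))
snap('top','t35'); __import__('meas').topmeas('t35')
for k in('black','blue'): del bott[k]
for n in ('red','yellow'):
  for al in (45,):
    for phi in (45,60,75,90,105,120): 
      q3,w,ml,e,a,legs=run(o['qpos'],n,phi,al,(-.066,.055)); print(n,al,phi,w,round(ml,1),e,a)
o,d=snap('scene','s35');i=d['pixels'][120:370,80:430,::-1];cv2.imwrite('pics/s35c.png',cv2.resize(i,None,fx=2.2,fy=2.2,interpolation=cv2.INTER_CUBIC))
E
```

```text
[-16.  23.   2.  84.  40.  92. -27.]
blue [255.  155.2] [243, 150, 24, 11, 99] [0.766  0.0942 0.12  ]
blue [154.5 266.9] [149, 261, 12, 12, 106] [0.436  0.3862 0.12  ]
red [203.  204.3] [198, 197, 11, 14, 88] [0.6195 0.2466 0.12  ]
yellow [291.2 163.3] [285, 157, 11, 14, 81] [ 0.7415 -0.0133  0.12  ]
black [150.  152.6] [130, 140, 32, 23, 224] [0.7746 0.4068 0.12  ]
red 45 45 (0.018, 'mixer', 'away') 0.0 50.6 5.53
red 45 60 (0.005, 'yellow', 'pick') 4.1 0.0 0.0
red 45 75 (0.004, 'yellow', 'pick') 13.2 0.0 0.0
red 45 90 (0.014, 'yellow', 'pick') 19.3 0.0 0.0
red 45 105 (0.018, 'mixer', 'away') 11.2 0.0 0.0
red 45 120 (0.018, 'mixer', 'away') 3.5 0.0 0.0
yellow 45 45 (0.006, 'rack', 'lift') 0.0 50.6 5.53
yellow 45 60 (-0.0, 'rack', 'pick') 5.2 0.0 0.0
yellow 45 75 (-0.003, 'rack', 'pick') 13.5 0.0 0.0
yellow 45 90 (-0.003, 'rack', 'pick') 19.0 0.0 0.0
yellow 45 105 (-0.0, 'rack', 'pick') 10.4 0.0 0.0
yellow 45 120 (0.004, 'rack', 'pick') 2.7 0.0 0.0
```

View pics/s35c.png

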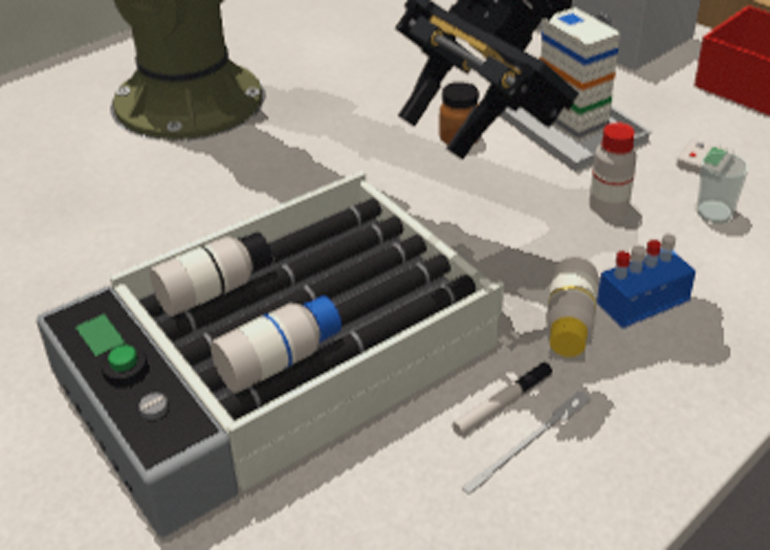

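```bash
python3 - <<'E'
from pick import *
go([.56,.10,.40],pickR(100,45))
snap('top','t36')
i=cv2.imread('pics/t36.png');cv2.imwrite('pics/t36c.png',cv2.resize(i[130:310,180:450],None,fx=2.9,fy=2.9,interpolation=cv2.INTER_CUBIC))
E
```

```text
t 41.5 pos [ 0.6292 -0.102   0.2747] F [-0.1 -0.2  0. ] w 0.0649
off [-0.225, 0.0476, -0.0918] ang [-0.3256, 0.0088, 1.5566] |d| 0.248 rows 9.0
```

View pics/t36c.png

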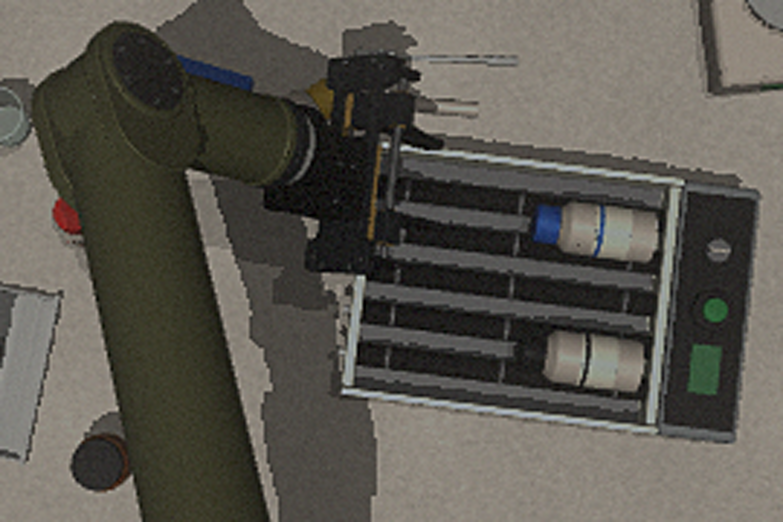

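Request:
drive_tool:
  offset:
    - [-0.03, 0.005, -0.01]
    - [-0.06, 0.01, -0.02]
    - [-0.09, 0.016, -0.03]
    - [-0.12, 0.022, -0.045]
    - [-0.15, 0.03, -0.06]
    - [-0.18, 0.036, -0.07]
    - [-0.21, 0.042, -0.08]
    - [-0.225, 0.047, -0.092]
    - [-0.225, 0.047, -0.092]
    - [-0.225, 0.047, -0.092]
  angular:
    - [-0.03, 0, 0.15]
    - [-0.06, 0, 0.32]
    - [-0.1, 0, 0.48]
    - [-0.13, 0, 0.65]
    - [-0.17, 0, 0.81]
    - [-0.2, 0, 0.98]
    - [-0.24, 0, 1.14]
    - [-0.27, 0.005, 1.3]
    - [-0.31, 0.008, 1.47]
    - [-0.326, 0.009, 1.557]
  fingers: -0.7

```text
time_s: 42.8
tool_pos: [0.5594, 0.0938, 0.396]
tool_rot: [90.6, 44.9, 99.9]
force: [1.8, -0.4, -0.6]
grip_width: 0.074
```

```bash
python3 - <<'E'
from pick import *
o,d=snap('wrist','w40');log(o);o,d=snap('scene','s40');i=d['pixels'][120:370,200:430,::-1];cv2.imwrite('pics/s40c.png',cv2.resize(i,None,fx=2.4,fy=2.4,interpolation=cv2.INTER_CUBIC))
snap('top','t40')
E
```

```text
(no output)
```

View pics/w40.png

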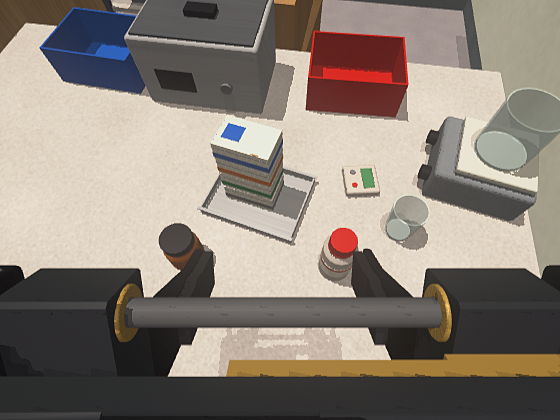

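View pics/s40c.png

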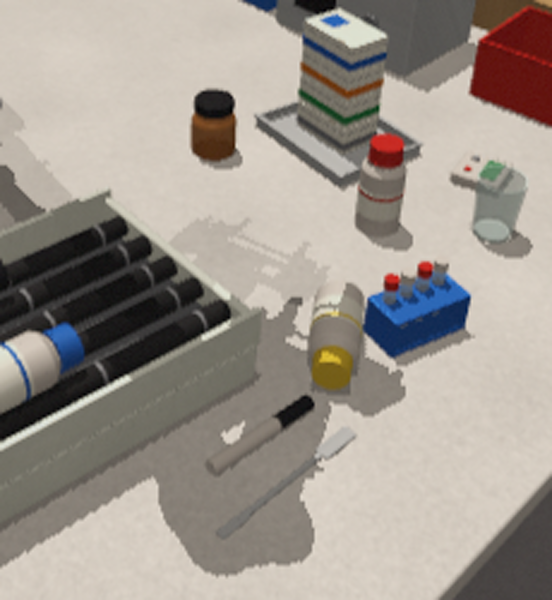

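View pics/t40.png

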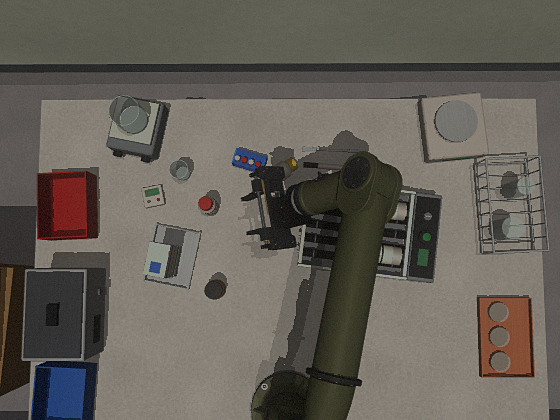

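```bash
sed -i 's/yellow=([^)]*),black/yellow=(.30,-.6),black/' plan.py; python3 - <<'E'
from pick import *
for k in('black','blue'): del bott[k]
o=telemetry.get_obs()
for phi in (80,90,100):
    q3,w,ml,e,a,legs=run(o['qpos'],'red',phi,45,(-.066,.055)); print(phi,w,round(ml,1),e,a)
pk('red',95,45)
E
```

```text
80 (0.018, 'mixer', 'away') 16.3 0.0 0.0
90 (0.018, 'mixer', 'away') 16.7 0.0 0.0
100 (0.018, 'mixer', 'away') 12.0 0.0 0.0
red pre:
t 42.95 pos [0.5594 0.0949 0.396 ] F [-0.6  0.7  0.1] w 0.0737
off [0.2272, -0.1302, 0.0835] ang [0.0507, -0.0623, 0.0017] |d| 0.275 rows 5.0
pick:
t 42.95 pos [0.5594 0.0949 0.396 ] F [-0.6  0.7  0.1] w 0.0737
off [0.327, -0.1302, 0.0897] ang [0.0507, -0.0623, 0.0017] |d| 0.363 rows 6.0
```

Request:
drive_tool:
  offset:
    - [0.04, -0.025, 0.015]
    - [0.08, -0.05, 0.03]
    - [0.12, -0.075, 0.045]
    - [0.165, -0.1, 0.06]
    - [0.21, -0.12, 0.078]
    - [0.227, -0.13, 0.083]
    - [0.227, -0.13, 0.083]
    - [0.227, -0.13, 0.083]
  angular:
    - [0.05, -0.062, 0.002]
    - [0.05, -0.062, 0.002]
    - [0.05, -0.062, 0.002]
    - [0.05, -0.062, 0.002]
    - [0.05, -0.062, 0.002]
    - [0.05, -0.062, 0.002]
    - [0.05, -0.062, 0.002]
    - [0.05, -0.062, 0.002]

```text
time_s: 43.95
tool_pos: [0.629, 0.1748, 0.1451]
tool_rot: [89.7, 45.0, 94.8]
force: [-0.2, -0.3, 0.5]
grip_width: 0.0743
```

```bash
python3 - <<'E'
from pick import *
o,d=snap('wrist','w41');log(o);pk('red',95,45)
d=load('w41');P=bott['red'];print(proj(d,[[*P,.12],[*P,0.086]]).round(0));capfit('w41','red')
E
```

```text
red pre:
t 44.0 pos [0.6291 0.1746 0.1452] F [ 0.3 -0.1 -0.4] w 0.0742
off [0.0028, -0.001, -0.0007] ang [0.0024, 0.0033, 0.0007] |d| 0.003 rows 1.0
pick:
t 44.0 pos [0.6291 0.1746 0.1452] F [ 0.3 -0.1 -0.4] w 0.0742
off [0.1028, -0.001, -0.001] ang [0.0024, 0.0033, 0.0007] |d| 0.103 rows 2.0
[[283. 189.]
 [283. 213.]]
red [235, 0, 143, 25, 3170] [307.3  10.9]
red [251, 164, 58, 64, 2997] [279.8 195. ]
red [309, 113, 8, 6, 45] [312.6 115.6]
```

View pics/w41.png

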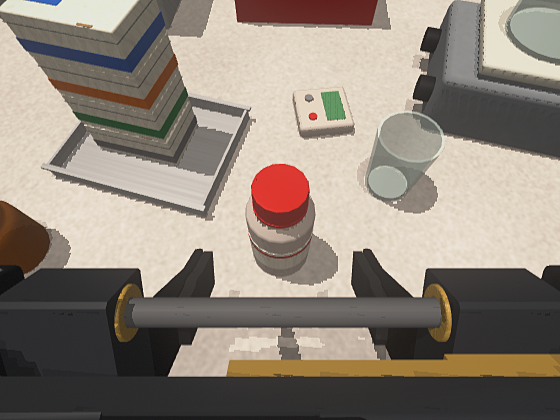

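Request:
drive_tool:
  offset:
    - [0.03, 0, -0.002]
    - [0.065, 0.001, -0.002]
    - [0.09, 0.001, -0.002]
    - [0.107, 0.001, -0.002]
    - [0.107, 0.001, -0.002]
    - [0.107, 0.001, -0.002]
  angular:
    - [0.002, 0.003, 0]
    - [0.002, 0.003, 0]
    - [0.002, 0.003, 0]
    - [0.002, 0.003, 0]
    - [0.002, 0.003, 0]
    - [0.002, 0.003, 0]

```text
time_s: 44.75
tool_pos: [0.622, 0.2492, 0.0712]
tool_rot: [89.8, 45.1, 94.8]
force: [0.4, -0.6, -0.6]
grip_width: 0.0739
```

```bash
python3 - <<'E'
from pick import *
o,d=snap('wrist','w42');log(o);pk('red',95,45);capfit('w42','red')
E
```

```text
red pre:
t 44.8 pos [0.6221 0.2491 0.0712] F [-0.3  0.2  0.3] w 0.0742
off [-0.1024, -0.0018, 0.0001] ang [0.0005, 0.003, 0.0015] |d| 0.102 rows 2.0
pick:
t 44.8 pos [0.6221 0.2491 0.0712] F [-0.3  0.2  0.3] w 0.0742
off [-0.0024, -0.0017, -0.0002] ang [0.0005, 0.003, 0.0015] |d| 0.003 rows 1.0
red [228, 207, 104, 90, 7823] [279.5 255. ]
red [234, 0, 161, 5, 407] [334.6   1. ]
red [318, 115, 12, 9, 85] [323.6 119.2]
```

Request:
drive_tool:
  offset:
    - [0, 0, -0.001]
    - [0, 0, -0.001]
    - [0, 0, -0.001]
    - [0, 0, -0.001]
    - [0, 0, -0.001]
  angular:
    - [0, 0, 0]
    - [0, 0, 0]
    - [0, 0, 0]
    - [0, 0, 0]
    - [0, 0, 0]
  fingers: 1
  squeeze: 35

```text
time_s: 45.42
tool_pos: [0.6212, 0.2489, 0.0715]
tool_rot: [89.8, 45.1, 94.7]
force: [-0.9, -1.0, 1.7]
grip_width: 0.0532
```

Request:
drive_tool:
  offset:
    - [-0.01, 0.01, 0]
    - [-0.03, 0.03, 0]
    - [-0.06, 0.06, 0]
    - [-0.09, 0.09, 0]
    - [-0.12, 0.12, 0]
    - [-0.12, 0.12, 0]
  angular:
    - [0, 0, 0]
    - [0, 0, 0]
    - [0, 0, 0]
    - [0, 0, 0]
    - [0, 0, 0]
    - [0, 0, 0]

```text
time_s: 46.18
tool_pos: [0.6224, 0.2498, 0.2465]
tool_rot: [89.1, 45.1, 94.3]
force: [-0.2, -1.2, -1.4]
grip_width: 0.0531
```

```bash
python3 - <<'E'
from pick import *
o,d=snap('wrist','w43');log(o);pl((-.066,.055),45);capfit('w43','red')
E
```

```text
above:
t 46.23 pos [0.6213 0.2493 0.2434] F [ 0.7 -0.6 -2.3] w 0.0535
off [-0.262, -0.2338, -0.1593] ang [0.2349, 0.0077, -1.563] |d| 0.386 rows 9.0
place:
t 46.23 pos [0.6213 0.2493 0.2434] F [ 0.7 -0.6 -2.3] w 0.0535
off [-0.1486, -0.3467, -0.1604] ang [0.2349, 0.0077, -1.563] |d| 0.41 rows 9.0
red [234, 0, 141, 112, 14245] [303.2  55.7]
red [232, 206, 104, 92, 7895] [282.9 254.4]
red [256, 339, 12, 6, 12] [261.5 341.9]
```

Request:
drive_tool:
  offset:
    - [-0.05, 0.02, -0.01]
    - [-0.09, 0.01, -0.03]
    - [-0.12, -0.03, -0.05]
    - [-0.14, -0.07, -0.07]
    - [-0.165, -0.11, -0.09]
    - [-0.19, -0.15, -0.11]
    - [-0.215, -0.185, -0.13]
    - [-0.245, -0.22, -0.15]
    - [-0.262, -0.234, -0.159]
    - [-0.262, -0.234, -0.159]
  angular:
    - [0.02, 0, -0.12]
    - [0.04, 0, -0.29]
    - [0.07, 0, -0.46]
    - [0.09, 0, -0.63]
    - [0.12, 0, -0.8]
    - [0.145, 0, -0.97]
    - [0.17, 0, -1.14]
    - [0.2, 0.005, -1.31]
    - [0.22, 0.007, -1.47]
    - [0.235, 0.008, -1.563]

```text
time_s: 47.48
tool_pos: [0.4911, -0.1146, 0.2611]
tool_rot: [-90.3, 44.8, -97.5]
force: [-0.2, 0.7, -1.3]
grip_width: 0.0536
```

```bash
python3 - <<'E'
from pick import *
o,d=snap('wrist','w44');log(o);pl((-.066,.055),45);print(o['qpos'].round(0))
E
```

```text
above:
t 47.52 pos [ 0.4914 -0.1118  0.259 ] F [ 0.4  2.2 -3.2] w 0.0531
off [-0.0016, -0.004, 0.0013] ang [0.007, -0.0024, 0.0058] |d| 0.004 rows 1.0
place:
t 47.52 pos [ 0.4914 -0.1118  0.259 ] F [ 0.4  2.2 -3.2] w 0.0531
off [0.1109, 0.1098, 0.0024] ang [0.007, -0.0024, 0.0058] |d| 0.156 rows 3.0
[-16.   8.  -2. 104.  40.  91. -33.]
```

View pics/w44.png

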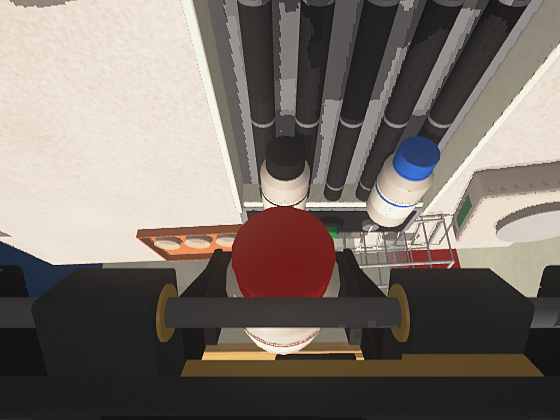

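Request:
drive_tool:
  offset:
    - [0.03, 0.029, 0.0024]
    - [0.06, 0.059, 0.0024]
    - [0.085, 0.084, 0.0024]
    - [0.1, 0.099, 0.0024]
    - [0.105, 0.104, 0.0024]
    - [0.108, 0.107, 0.0024]
    - [0.11, 0.109, 0.0024]
    - [0.112, 0.111, 0.0024]
    - [0.112, 0.111, 0.0024]
  angular:
    - [0.007, -0.002, 0.006]
    - [0.007, -0.002, 0.006]
    - [0.007, -0.002, 0.006]
    - [0.007, -0.002, 0.006]
    - [0.007, -0.002, 0.006]
    - [0.007, -0.002, 0.006]
    - [0.007, -0.002, 0.006]
    - [0.007, -0.002, 0.006]
    - [0.007, -0.002, 0.006]

```text
time_s: 48.65
tool_pos: [0.4931, -0.1135, 0.102]
tool_rot: [-89.9, 45.0, -97.1]
force: [0.9, 0.5, 0.9]
grip_width: 0.0533
```

```bash
python3 - <<'E'
from pick import *
o,d=snap('wrist','w45');log(o);pl((-.066,.055),45)
o,d=snap('scene','s45');i=d['pixels'][180:370,80:340,::-1];cv2.imwrite('pics/s45c.png',cv2.resize(i,None,fx=3,fy=3,interpolation=cv2.INTER_CUBIC))
E
```

```text
above:
t 48.7 pos [ 0.4931 -0.1135  0.102 ] F [-0.3  0.4  0.6] w 0.0533
off [-0.1137, -0.114, -0.0004] ang [-0.0005, 0.0009, -0.0003] |d| 0.161 rows 3.0
place:
t 48.7 pos [ 0.4931 -0.1135  0.102 ] F [-0.3  0.4  0.6] w 0.0533
off [-0.0005, -0.0009, -0.0006] ang [-0.0005, 0.0009, -0.0003] |d| 0.001 rows 1.0
```

View pics/s45c.png

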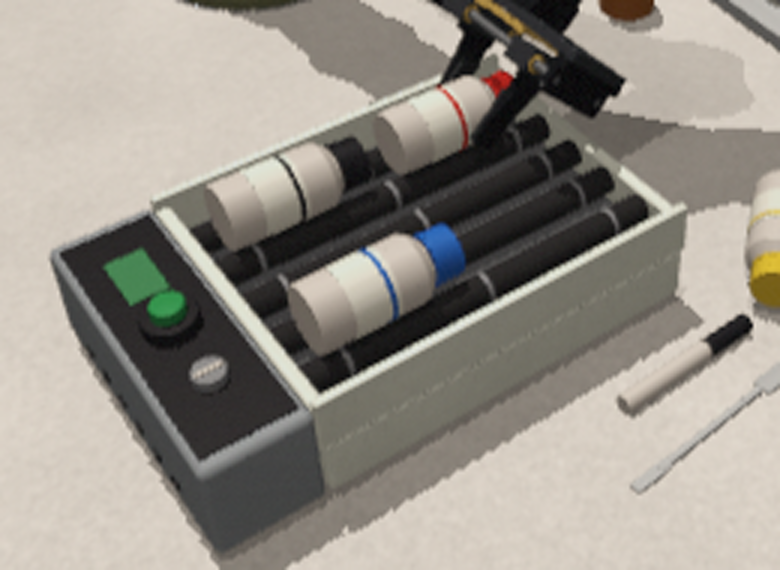

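View pics/w45.png

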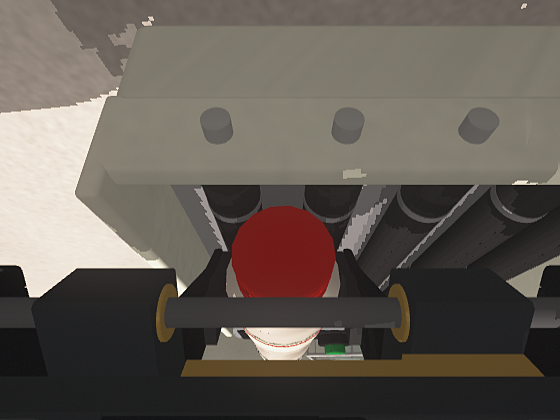

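Request:
drive_tool:
  offset:
    - [0.0005, 0.0005, 0]
    - [0.001, 0.001, 0]
    - [0.001, 0.001, 0]
  angular:
    - [0, 0, 0]
    - [0, 0, 0]
    - [0, 0, 0]

```text
time_s: 49.12
tool_pos: [0.4932, -0.1134, 0.1018]
tool_rot: [-89.9, 44.9, -97.1]
force: [-2.7, 2.0, 7.7]
grip_width: 0.0534
```

Request:
drive_tool:
  offset:
    - [-0.0005, -0.0005, 0]
    - [-0.0005, -0.0005, 0]
    - [-0.0005, -0.0005, 0]
    - [-0.015, -0.0005, 0]
    - [-0.05, -0.0005, 0]
    - [-0.1, -0.0005, 0]
    - [-0.15, -0.0005, 0]
    - [-0.2, -0.0005, 0]
    - [-0.24, -0.0005, 0]
  angular:
    - [0, 0, 0]
    - [0, 0, 0]
    - [0, 0, 0]
    - [0, 0, 0]
    - [0, 0, 0]
    - [0, 0, 0]
    - [0, 0, 0]
    - [0, 0, 0]
    - [0, 0, 0]
  fingers: -0.5

```text
time_s: 50.25
tool_pos: [0.5144, 0.0573, 0.2738]
tool_rot: [-89.8, 45.0, -96.9]
force: [0.2, -0.5, -0.1]
grip_width: 0.065
```

```bash
python3 - <<'E'
from pick import *
o=telemetry.get_obs();log(o);print(o['qpos'].round(0),o['time_s'],o['tool_pos'])
o,d=snap('top','t50');i=d['pixels'][:,:,::-1];cv2.imwrite('pics/t50c.png',cv2.resize(i[130:300,180:440],None,fx=3,fy=3,interpolation=cv2.INTER_CUBIC))
o,d=snap('scene','s50');i=d['pixels'][160:370,80:430,::-1];cv2.imwrite('pics/s50c.png',cv2.resize(i,None,fx=2.2,fy=2.2,interpolation=cv2.INTER_CUBIC))
E
```

```text
[-26.  18.  -8.  91.  36. 102. -43.] 50.25 [0.51436638 0.05733695 0.27379792]
```

View pics/s50c.png

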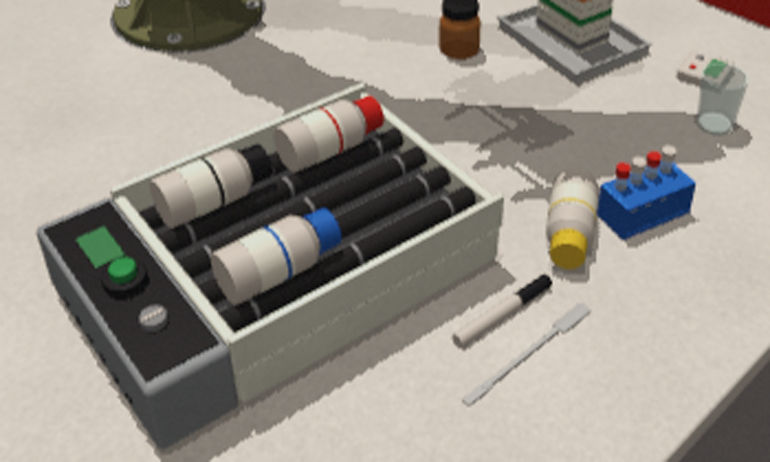

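View pics/t50c.png

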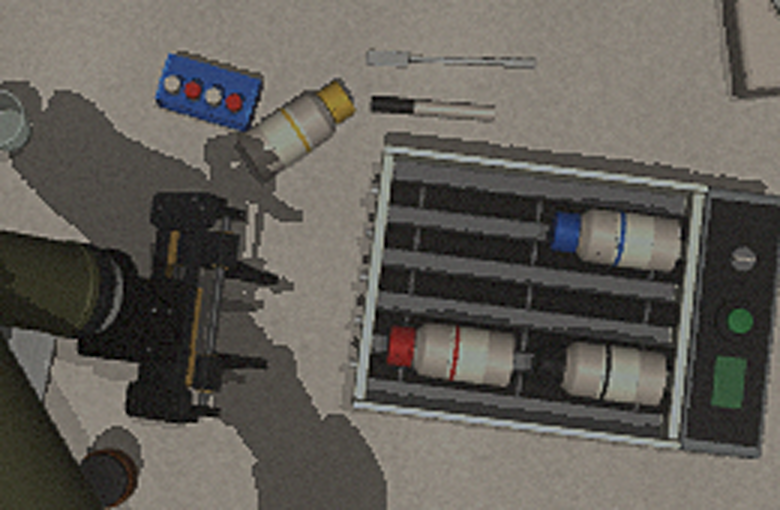

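```bash
python3 - <<'E'
from pick import *
d=load('t50')
f=lambda p:[(180+(a+.5)/3-.5,130+(b+.5)/3-.5) for a,b in p]
W=cast(d,f([(345,95),(256,160),(328,80),(355,117),(247,140),(269,178),(318,88),(333,124)]),.027);print(W.round(4))
W2=cast(d,f([(172,52),(262,75),(247,130),(156,106)]),.075);print('rack',W2.round(4))
d0=load('top0');g=lambda p:[(130+(x+.5)/3.75-.5,145+(y+.5)/3.75-.5) for x,y in p]
print('rack0',cast(d0,g([(398,8),(517,38),(500,106),(385,72)]),.075).round(4))
for (a,b) in [(W[0],W[1])]:
    v=a-b;print('len',np.linalg.norm(v),'cap yaw',np.degrees(np.arctan2(v[1],v[0])))
print(cast(d,f([(372,103),(494,112)]),.016).round(3), cast(load('top0'),[(305,164),(344,166)],.016).round(3))
o=telemetry.get_obs();print(o['time_s'])
E
```

```text
[[ 0.7657 -0.0254  0.027 ]
 [ 0.6971  0.0677  0.027 ]
 [ 0.7817 -0.0076  0.027 ]
 [ 0.7423 -0.0358  0.027 ]
 [ 0.7182  0.0772  0.027 ]
 [ 0.6781  0.0541  0.027 ]
 [ 0.7732  0.0029  0.027 ]
 [ 0.735  -0.0128  0.027 ]]
rack [[0.801  0.1519 0.075 ]
 [0.777  0.06   0.075 ]
 [0.7204 0.0751 0.075 ]
 [0.7453 0.1678 0.075 ]]
rack0 [[0.8018 0.1557 0.075 ]
 [0.7767 0.0585 0.075 ]
 [0.7207 0.0722 0.075 ]
 [0.7489 0.1659 0.075 ]]
len 0.1156770057346399 cap yaw -53.610194129767855
[[ 0.759 -0.054  0.016]
 [ 0.749 -0.182  0.016]] [[ 0.759 -0.058  0.016]
 [ 0.753 -0.181  0.016]]
50.35
```

```bash
cat > yel.py <<'E'
from pick import *
foot=np.array([.698,.066]);cy=-53.6
def setb(f,c):
    global foot,cy
    foot=np.array(f);cy=c
def gpt(g=.066): return foot+g*np.array([np.cos(np.radians(cy)),np.sin(np.radians(cy))])
E
python3 - <<'E'
from yel import *
o=telemetry.get_obs();log(o);q=o['qpos'];Rt=down(cy+180);g=gpt();print(g)
for pos in ([*g,.25],[*g,.027]):
    q,e,a,path=step_to(q,np.array(pos),Rt,n=12);print(e,a,q.round(0),[ (round(float(sdist(armpts(p),skip=('red','blue','black','yellow'))[0]),3)) for p in path[::3]])
ym=np.degrees(MTH)+90
for pos in ([*g,.25],[*m2w([.066,.064]),.25],[*m2w([.066,.064]),.107]):
    q,e,a,path=step_to(q,np.array(pos),down(ym) if pos[0]<.7 else Rt,n=12);print(pos,e,a,q.round(0))
go([*(g-np.array([.03,-.02])),.26],Rt)
E
```

```text
[0.73716565 0.01287701]
6.86113444980557e-10 2.3767872339077715e-08 [  4.  29. -11.  66.   5.  85.  30.] [0.182, 0.174, 0.164, 0.153]
9.888219154587134e-08 2.9853948588660044e-06 [  4.  37. -10.  80.   7.  63.  29.] [0.127, 0.077, 0.031, 0.009]
[np.float64(0.7371656465158443), np.float64(0.012877009374509675), 0.25] 1.7426316147610788e-07 4.707158525152701e-06 [  4.  29. -11.  66.   5.  85.  30.]
[np.float64(0.6210008972348711), np.float64(-0.1497766525311175), 0.25] 7.113316535349689e-08 2.665889815725863e-06 [12. 17. -1. 83.  0. 80.  4.]
[np.float64(0.6210008972348711), np.float64(-0.1497766525311175), 0.107] 2.4044528995530816e-08 3.4613534816287026e-07 [12. 22. -1. 93.  1. 65.  4.]
t 50.35 pos [0.5156 0.0598 0.2747] F [ 0.  -0.2  0.2] w 0.0654
off [0.0139, 0.0084, 0.1934] ang [-0.718, -0.2894, 0.7451] |d| 0.194 rows 6.0
```

Request:
drive_tool:
  offset:
    - [0.003, 0.002, 0.04]
    - [0.006, 0.004, 0.08]
    - [0.01, 0.006, 0.13]
    - [0.014, 0.008, 0.17]
    - [0.014, 0.008, 0.193]
    - [0.014, 0.008, 0.193]
    - [0.014, 0.008, 0.193]
    - [0.014, 0.008, 0.193]
  angular:
    - [-0.11, -0.045, 0.115]
    - [-0.23, -0.09, 0.24]
    - [-0.35, -0.14, 0.365]
    - [-0.47, -0.19, 0.49]
    - [-0.59, -0.24, 0.61]
    - [-0.7, -0.28, 0.725]
    - [-0.718, -0.289, 0.745]
    - [-0.718, -0.289, 0.745]

```text
time_s: 51.35
tool_pos: [0.7062, 0.0327, 0.2596]
tool_rot: [179.1, 89.9, -144.6]
force: [-0.1, -0.6, 1.1]
grip_width: 0.0652
```

```bash
python3 - <<'E'
from yel import *
o,d=snap('wrist','w50');log(o);print(o['qpos'].round(0));go([*gpt(),.25],down(cy+180))
d=load('w50');print(proj(d,[[*foot,.027],[*gpt(.12),.027]]))
E
```

```text
[  3.  25. -12.  71.   5.  84.  28.]
t 51.4 pos [0.7061 0.0342 0.2598] F [ 0.4 -0.4  0.7] w 0.0651
off [0.0097, -0.0356, 0.0124] ang [0.0005, -0.0014, -0.0002] |d| 0.039 rows 1.0
[[294.76589885 154.37505611]
 [293.89396467 250.62706327]]
```

View pics/w50.png

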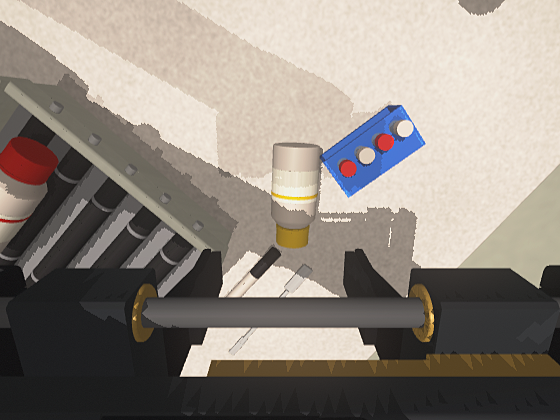

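```bash
python3 - <<'E'
from yel import *
d=load('w50')
W=cast(d,[(297,148),(292,247)],.027)[:,:2];v=W[1]-W[0];c=np.degrees(np.arctan2(v[1],v[0]));print(W,np.linalg.norm(v),c)
mid=(W[0]+W[1])/2; u=v/np.linalg.norm(v); f=mid-.06*u; print('foot',f)
setb(f,c) ; import yel
print('g',f+.066*u); go([*(f+.066*u),.11],down(c+180))
E
```

```text
[[ 0.69570723  0.07329384]
 [ 0.76435086 -0.02805138]] 0.12240425323190321 -55.889239487564495
foot [0.69638138 0.07229853]
g [0.73339382 0.0176535 ]
t 51.4 pos [0.7061 0.0342 0.2598] F [ 0.4 -0.4  0.7] w 0.0651
off [0.1497, -0.0295, 0.0124] ang [0.0404, -0.0014, -0.0002] |d| 0.153 rows 3.0
```

```bash
sed -i 's/^foot=.*/foot=np.array([.697,.0705]);cy=-55.3/' yel.py; python3 - <<'E'
from yel import *
go([*gpt(.068),.10],down(cy+180))
E
```

```text
t 51.4 pos [0.7061 0.0342 0.2598] F [ 0.4 -0.4  0.7] w 0.0651
off [0.1597, -0.0334, 0.0125] ang [0.0301, -0.0014, -0.0002] |d| 0.164 rows 3.0
```

Request:
drive_tool:
  offset:
    - [0.03, -0.02, 0.008]
    - [0.08, -0.033, 0.0125]
    - [0.125, -0.033, 0.0125]
    - [0.155, -0.033, 0.0125]
    - [0.16, -0.033, 0.0125]
    - [0.16, -0.033, 0.0125]
  angular:
    - [0.03, -0.001, 0]
    - [0.03, -0.001, 0]
    - [0.03, -0.001, 0]
    - [0.03, -0.001, 0]
    - [0.03, -0.001, 0]
    - [0.03, -0.001, 0]
  fingers: -0.58

```text
time_s: 52.15
tool_pos: [0.7358, 0.0166, 0.1008]
tool_rot: [-42.5, 90.0, -7.7]
force: [0.6, -0.1, 0.0]
grip_width: 0.0689
```

```bash
python3 - <<'E'
from yel import *
o,d=snap('wrist','w51');log(o);go([*gpt(.068),.029],down(cy+180))
E
```

```text
t 52.2 pos [0.7364 0.0162 0.1018] F [-0.4 -0.6  0.2] w 0.0688
off [0.0728, -0.0008, -0.0017] ang [0.0014, 0.002, 0.0014] |d| 0.073 rows 2.0
```

View pics/w51.png

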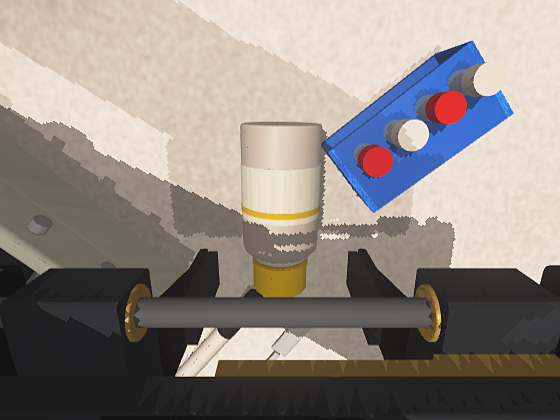

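```bash
python3 - <<'E'
from yel import *
d=load('w51')
for g in (0,.068,.086,.12): print(g,proj(d,[[*gpt(g),.027],[*gpt(g),.054]]).round(0).tolist())
E
```

```text
0 [[282.0, 134.0], [281.0, 137.0]]
0.068 [[281.0, 230.0], [281.0, 245.0]]
0.086 [[281.0, 253.0], [281.0, 270.0]]
0.12 [[281.0, 293.0], [281.0, 314.0]]
```

Request:
drive_tool:
  offset:
    - [0.02, -0.001, -0.0015]
    - [0.045, -0.001, -0.0015]
    - [0.062, -0.001, -0.0015]
    - [0.073, -0.001, -0.0015]
    - [0.073, -0.001, -0.0015]
  angular:
    - [0.001, 0.002, 0.001]
    - [0.001, 0.002, 0.001]
    - [0.001, 0.002, 0.001]
    - [0.001, 0.002, 0.001]
    - [0.001, 0.002, 0.001]

```text
time_s: 52.82
tool_pos: [0.736, 0.0149, 0.0288]
tool_rot: [174.3, 90.0, -151.0]
force: [-1.6, 0.6, -1.2]
grip_width: 0.0683
```

Request:
drive_tool:
  offset:
    - [0, 0, 0]
    - [0, 0, 0]
    - [0, 0, 0]
    - [0, 0, 0]
  angular:
    - [0, 0, 0]
    - [0, 0, 0]
    - [0, 0, 0]
    - [0, 0, 0]
  fingers: 1
  squeeze: 35

```text
time_s: 53.32
tool_pos: [0.7361, 0.0149, 0.0289]
tool_rot: [-23.4, 90.0, 11.4]
force: [-0.9, 0.7, 0.2]
grip_width: 0.0533
```

Request:
drive_tool:
  offset:
    - [-0.01, 0, 0]
    - [-0.03, 0, 0]
    - [-0.06, 0, 0]
    - [-0.1, 0, 0]
    - [-0.15, 0, 0]
    - [-0.2, 0, 0]
    - [-0.22, 0, 0]
  angular:
    - [0, 0, 0]
    - [0, 0, 0]
    - [0, 0, 0]
    - [0, 0, 0]
    - [0, 0, 0]
    - [0, 0, 0]
    - [0, 0, 0]

```text
time_s: 54.2
tool_pos: [0.7376, 0.015, 0.2548]
tool_rot: [-32.8, 89.5, 1.9]
force: [0.5, 0.1, -2.0]
grip_width: 0.0532
```

```bash
python3 - <<'E'
from yel import *
o,d=snap('wrist','w52');log(o);ym=np.degrees(MTH)+90
go([*m2w([.066,.062]),.25],down(ym))
go([*m2w([.066,.062]),.107],down(ym))
E
```

```text
t 54.25 pos [0.7378 0.015  0.2556] F [1.8 0.6 0.1] w 0.0533
off [0.0045, -0.0704, -0.1912] ang [0.7314, 0.0089, 0.0018] |d| 0.204 rows 4.0
t 54.25 pos [0.7378 0.015  0.2556] F [1.8 0.6 0.1] w 0.0533
off [0.1475, -0.0697, -0.1923] ang [0.7314, 0.0089, 0.0018] |d| 0.252 rows 5.0
```

View pics/w52.png

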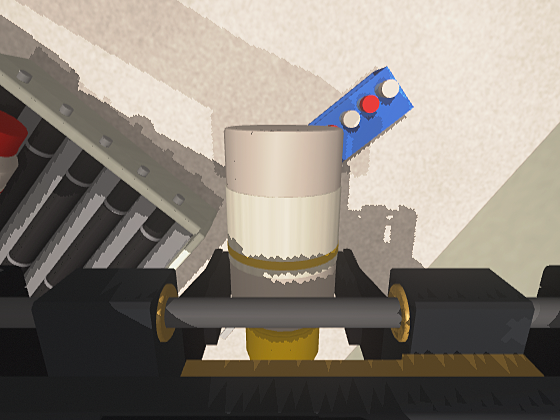

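Request:
drive_tool:
  offset:
    - [0, -0.01, -0.03]
    - [0, -0.025, -0.07]
    - [0, -0.04, -0.11]
    - [0.004, -0.055, -0.15]
    - [0.004, -0.07, -0.18]
    - [0.004, -0.072, -0.191]
    - [0.004, -0.072, -0.191]
    - [0.004, -0.072, -0.191]
  angular:
    - [0.1, 0.009, 0.002]
    - [0.25, 0.009, 0.002]
    - [0.4, 0.009, 0.002]
    - [0.55, 0.009, 0.002]
    - [0.68, 0.009, 0.002]
    - [0.731, 0.009, 0.002]
    - [0.731, 0.009, 0.002]
    - [0.731, 0.009, 0.002]

```text
time_s: 55.25
tool_pos: [0.6227, -0.1504, 0.2501]
tool_rot: [101.7, 89.9, 94.7]
force: [0.4, 0.2, -2.4]
grip_width: 0.0531
```

```bash
python3 - <<'E'
from yel import *
o,d=snap('wrist','w53');log(o);ym=np.degrees(MTH)+90
go([*m2w([.066,.060]),.107],down(ym))
E
```

```text
t 55.3 pos [ 0.6227 -0.1504  0.2501] F [ 0.4  0.6 -1.8] w 0.0535
off [0.1431, -0.0037, -0.0017] ang [0.0046, -0.0004, -0.0014] |d| 0.143 rows 3.0
```

View pics/w53.png

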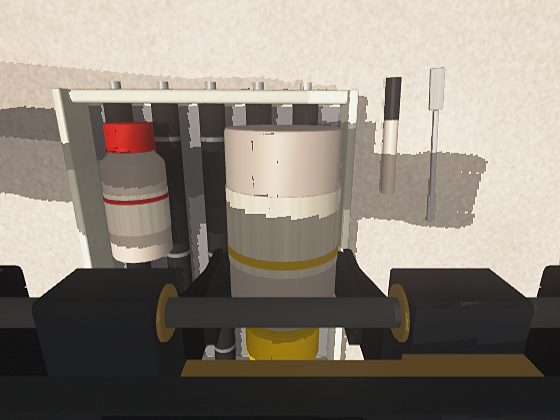

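Request:
drive_tool:
  offset:
    - [0.03, -0.0035, -0.0017]
    - [0.07, -0.0035, -0.0017]
    - [0.1, -0.0035, -0.0017]
    - [0.12, -0.0035, -0.0017]
    - [0.13, -0.0035, -0.0017]
    - [0.136, -0.0035, -0.0017]
    - [0.139, -0.0035, -0.0017]
    - [0.141, -0.0035, -0.0017]
    - [0.1415, -0.0035, -0.0017]
  angular:
    - [0.005, 0, -0.001]
    - [0.005, 0, -0.001]
    - [0.005, 0, -0.001]
    - [0.005, 0, -0.001]
    - [0.005, 0, -0.001]
    - [0.005, 0, -0.001]
    - [0.005, 0, -0.001]
    - [0.005, 0, -0.001]
    - [0.005, 0, -0.001]

```text
time_s: 56.42
tool_pos: [0.6209, -0.1537, 0.1093]
tool_rot: [20.5, 90.0, 13.3]
force: [0.3, -0.5, -1.1]
grip_width: 0.0532
```

```bash
python3 - <<'E'
from yel import *
o,d=snap('wrist','w54');log(o);ym=np.degrees(MTH)+90
go([*m2w([.066,.060]),.109],down(ym))
E
```

```text
t 56.48 pos [ 0.6209 -0.1537  0.1092] F [-0.5 -1.  -0.9] w 0.0531
off [0.0002, -0.0001, -0.0004] ang [-0.0005, 0.0007, -0.0002] |d| 0.0 rows 1.0
```

View pics/w54.png

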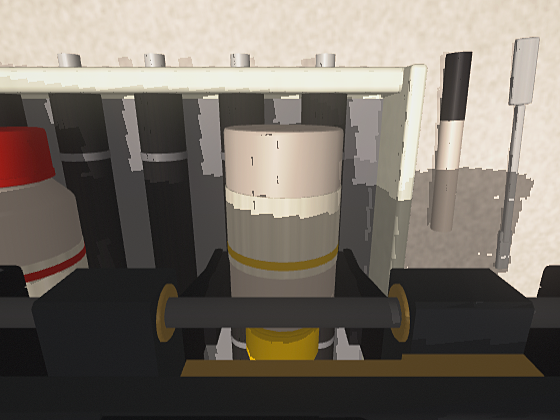

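Request:
drive_tool:
  offset:
    - [0.0008, 0, 0]
    - [0.0016, 0, 0]
    - [0.002, 0, 0]
  angular:
    - [0, 0, 0]
    - [0, 0, 0]
    - [0, 0, 0]

```text
time_s: 56.85
tool_pos: [0.621, -0.1538, 0.109]
tool_rot: [3.5, 89.9, -3.7]
force: [-4.1, 0.5, 8.6]
grip_width: 0.0534
```

Request:
drive_tool:
  offset:
    - [-0.0005, 0, 0]
    - [-0.0005, 0, 0]
    - [-0.0005, 0, 0]
    - [-0.015, 0, 0]
    - [-0.05, 0, 0]
    - [-0.1, 0, 0]
    - [-0.15, 0, 0]
    - [-0.2, 0, 0]
    - [-0.24, 0, 0]
    - [-0.24, 0, 0]
  angular:
    - [0, 0, 0]
    - [0, 0, 0]
    - [0, 0, 0]
    - [0, 0, 0]
    - [0, 0, 0]
    - [0, 0, 0]
    - [0, 0, 0]
    - [0, 0, 0]
    - [0, 0, 0]
    - [0, 0, 0]
  fingers: -0.5

```text
time_s: 58.1
tool_pos: [0.6222, -0.1541, 0.3546]
tool_rot: [-3.4, 89.4, -10.6]
force: [0.4, 0.4, -0.8]
grip_width: 0.0648
```

```bash
python3 - <<'E'
from yel import *
o,d=snap('wrist','w55');log(o)
o,d=snap('scene','s55');i=d['pixels'][:,:,::-1]
cv2.imwrite('pics/s55c.png',cv2.resize(i[180:370,80:340],None,fx=3,fy=3,interpolation=cv2.INTER_CUBIC))
cv2.imwrite('pics/s55d.png',cv2.resize(i[110:280,270:430],None,fx=3.5,fy=3.5,interpolation=cv2.INTER_CUBIC))
print('btn est', m2w([0,-.203]))
E
```

```text
btn est [ 0.52205735 -0.40639928]
```

View pics/w55.png

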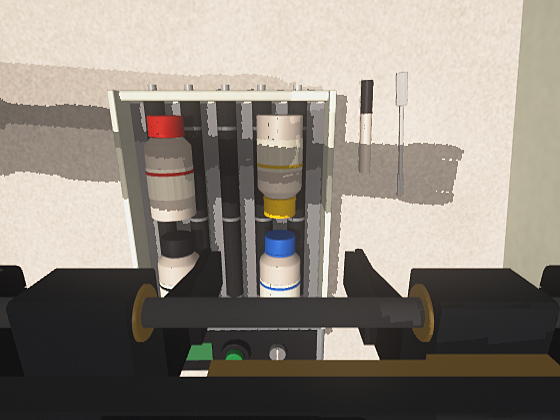

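View pics/s55c.png

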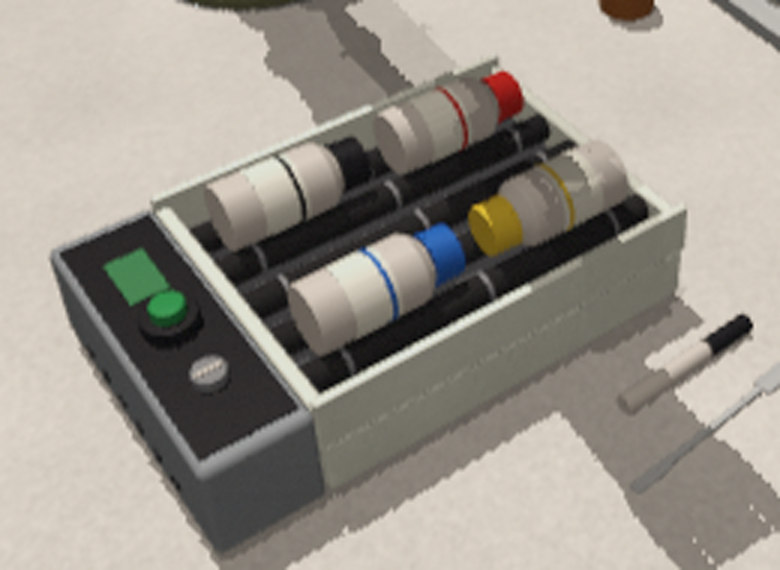

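View pics/s55d.png

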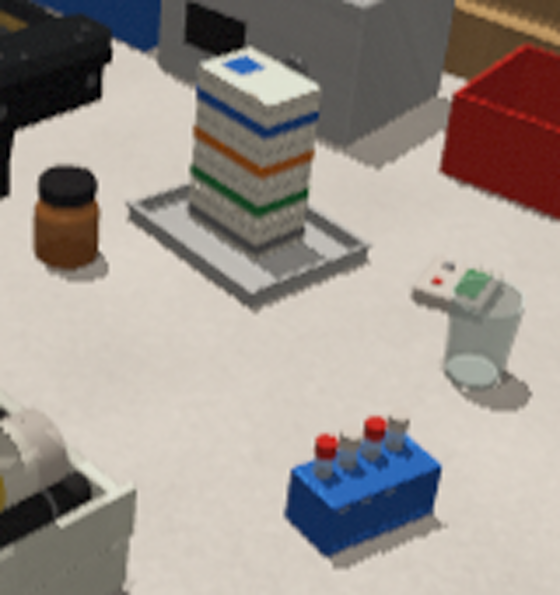

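```bash
python3 - <<'E'
from yel import *
def blob(f,roi,hr=(45,85)):
    d=load(f);h=cv2.cvtColor(d['pixels'],cv2.COLOR_RGB2HSV).astype(int);m=((h[...,0]>hr[0])&(h[...,0]<hr[1])&(h[...,1]>150)).astype(np.uint8)
    u0,v0,u1,v1=roi;mm=np.zeros_like(m);mm[v0:v1,u0:u1]=m[v0:v1,u0:u1];n,l,s,c=cv2.connectedComponentsWithStats(mm);i=1+np.argmax(s[1:,4]);print(f,s[i].tolist(),c[i].round(2));return d,c[i]
obs=[blob('top0',(418,225,440,244)),blob('scene0',(120,270,150,295)),blob('w1',(440,110,480,150)),blob('s55',(120,270,150,295)),blob('w3',(390,185,430,222))]
def tri(L):
    A=np.zeros((3,3));b=np.zeros(3)
    for d,c in L:
        T=camT(d);p=cast(d,[c],0)[0];v=p-T[:3,3];v/=np.linalg.norm(v);P=np.eye(3)-np.outer(v,v);A+=P;b+=P@T[:3,3]
    X=np.linalg.solve(A,b);print(X.round(4),[np.round(proj(d,[X])[0]-c,1).tolist() for d,c in L]);return X
tri(obs[:3]);tri(obs[2:5]);tri(obs)
for d,c in obs: print(cast(d,[c],.108)[0].round(4))
E
```

```text
top0 [426, 236, 1, 1, 1] [426. 236.]
scene0 [129, 277, 13, 12, 114] [135.38 282.3 ]
w1 [452, 121, 20, 21, 323] [461.64 130.99]
s55 [129, 277, 13, 12, 108] [135.26 282.26]
w3 [397, 191, 29, 28, 586] [411.8  204.72]
[ 0.5236 -0.4078  0.1131] [[-0.1, 0.9], [-0.0, -0.3], [0.2, -2.6]]
[ 0.5205 -0.4079  0.1109] [[-0.5, -0.1], [-0.6, -0.2], [-0.4, -0.8]]
[ 0.5227 -0.4077  0.1126] [[-0.1, 1.2], [-0.2, -0.3], [0.0, -1.9], [-0.1, -0.3], [0.4, -2.8]]
[ 0.5265 -0.4093  0.108 ]
[ 0.5193 -0.4062  0.108 ]
[ 0.5199 -0.41    0.108 ]
[ 0.519  -0.4063  0.108 ]
[ 0.5189 -0.4094  0.108 ]
```

```bash
python3 - <<'E'
from yel import *
go([.521,-.4078,.30],down(82.8));go([.521,-.4078,.145],down(82.8))
E
```

```text
t 58.2 pos [ 0.6207 -0.1538  0.3497] F [-0.2 -0.5 -1.3] w 0.0653
off [0.0495, -0.2646, -0.0671] ang [-0.0004, 0.0024, 0.0] |d| 0.277 rows 5.0
t 58.2 pos [ 0.6207 -0.1538  0.3497] F [-0.2 -0.5 -1.3] w 0.0653
off [0.2045, -0.2646, -0.0675] ang [-0.0004, 0.0024, 0.0] |d| 0.341 rows 6.0
```

Request:
drive_tool:
  offset:
    - [0, -0.05, -0.013]
    - [0.02, -0.11, -0.028]
    - [0.04, -0.17, -0.043]
    - [0.05, -0.22, -0.056]
    - [0.08, -0.255, -0.065]
    - [0.12, -0.2646, -0.0673]
    - [0.16, -0.2646, -0.0675]
    - [0.19, -0.2646, -0.0675]
    - [0.2045, -0.2646, -0.0675]
    - [0.2045, -0.2646, -0.0675]
  angular:
    - [0, 0.002, 0]
    - [0, 0.002, 0]
    - [0, 0.002, 0]
    - [0, 0.002, 0]
    - [0, 0.002, 0]
    - [0, 0.002, 0]
    - [0, 0.002, 0]
    - [0, 0.002, 0]
    - [0, 0.002, 0]
    - [0, 0.002, 0]
  fingers: 1

```text
time_s: 59.45
tool_pos: [0.5202, -0.4072, 0.1435]
tool_rot: [148.5, 89.8, 141.3]
force: [0.4, 0.3, 0.9]
grip_width: 0.0006
```

```bash
python3 - <<'E'
from yel import *
o,d=snap('wrist','w60');log(o);go([.521,-.4078,.12],down(82.8))
o,d=snap('scene','s60');i=d['pixels'][:,:,::-1]
cv2.imwrite('pics/s60c.png',cv2.resize(i[220:350,80:240],None,fx=4,fy=4,interpolation=cv2.INTER_CUBIC))
E
```

```text
t 59.5 pos [ 0.521  -0.4078  0.1451] F [-0.5  1.2  0.2] w 0.0003
off [0.0251, 0.0, -0.0] ang [-0.0003, 0.0001, -0.0001] |d| 0.025 rows 1.0
```

View pics/s60c.png

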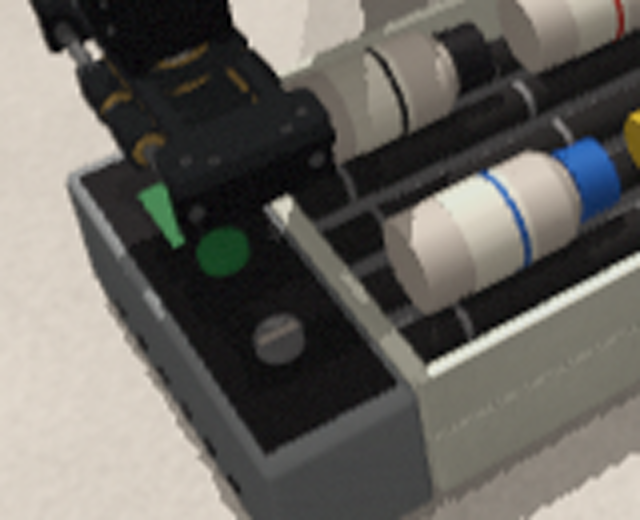

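View pics/w60.png

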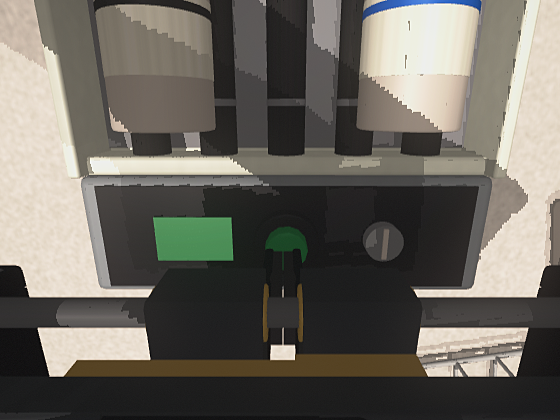

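```bash
python3 - <<'E'
from yel import *
d=load('w60');print(cast(d,[(286,226)],.11),cast(d,[(286,226)],.113),m2w([0,-.190]))
E
```

```text
[[ 0.52267335 -0.39211551  0.11      ]] [[ 0.52278388 -0.39104706  0.113     ]] [ 0.52368669 -0.39350179]
```

Request:
drive_tool:
  offset:
    - [0.01, 0.002, 0]
    - [0.018, 0.002, 0.0005]
    - [0.024, 0.002, 0.0005]
    - [0.027, 0.002, 0.0005]
    - [0.029, 0.002, 0.0005]
    - [0.029, 0.002, 0.0005]
  angular:
    - [0, 0, 0]
    - [0, 0, 0]
    - [0, 0, 0]
    - [0, 0, 0]
    - [0, 0, 0]
    - [0, 0, 0]

```text
time_s: 60.3
tool_pos: [0.5224, -0.4061, 0.118]
tool_rot: [-11.7, 89.9, -18.9]
force: [-1.5, 1.8, 5.6]
grip_width: 0.0001
```

Request:
drive_tool:
  offset:
    - [0.002, 0, 0]
    - [0.004, 0, 0]
    - [0.004, 0, 0]
  angular:
    - [0, 0, 0]
    - [0, 0, 0]
    - [0, 0, 0]

```text
time_s: 60.68
tool_pos: [0.5225, -0.4061, 0.1177]
tool_rot: [-9.6, 89.8, -16.8]
force: [-5.9, 5.5, 16.8]
grip_width: 0.0007
```

```bash
python3 - <<'E'
from yel import *
o,d=snap('wrist','w61')
cv2.imwrite('pics/w61c.png',cv2.resize(d['pixels'][180:320,180:400,::-1],None,fx=3.5,fy=3.5,interpolation=cv2.INTER_CUBIC))
o,d=snap('scene','s61');i=d['pixels'][:,:,::-1]
cv2.imwrite('pics/s61c.png',cv2.resize(i[250:320,100:190],None,fx=7,fy=7,interpolation=cv2.INTER_CUBIC))
i=load('s55')['pixels'][:,:,::-1]
cv2.imwrite('pics/s55e.png',cv2.resize(i[250:320,100:190],None,fx=7,fy=7,interpolation=cv2.INTER_CUBIC))
print(o['tool_pos'],o['force'])
E
```

```text
[ 0.52245333 -0.40611194  0.1177527 ] [-6.35598856  4.87656798 18.11984956]
```

View pics/s61c.png

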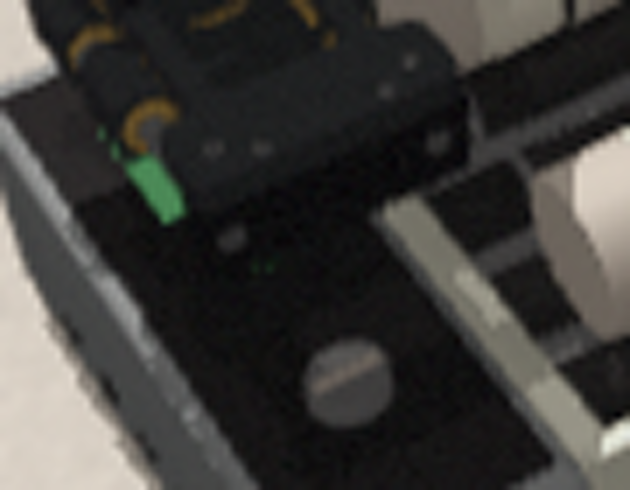

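View pics/s55e.png

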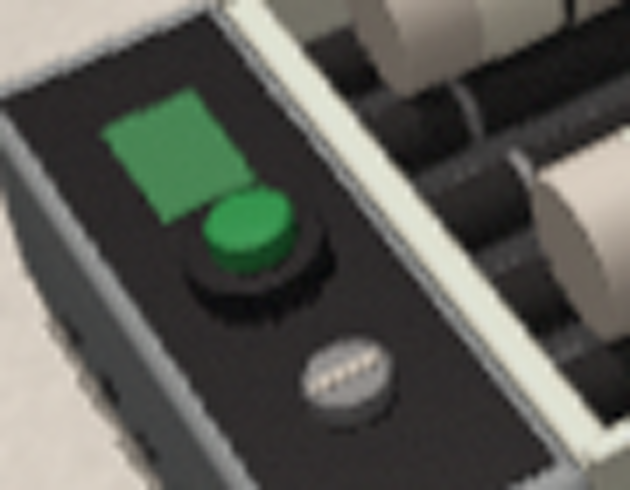

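View pics/w61c.png

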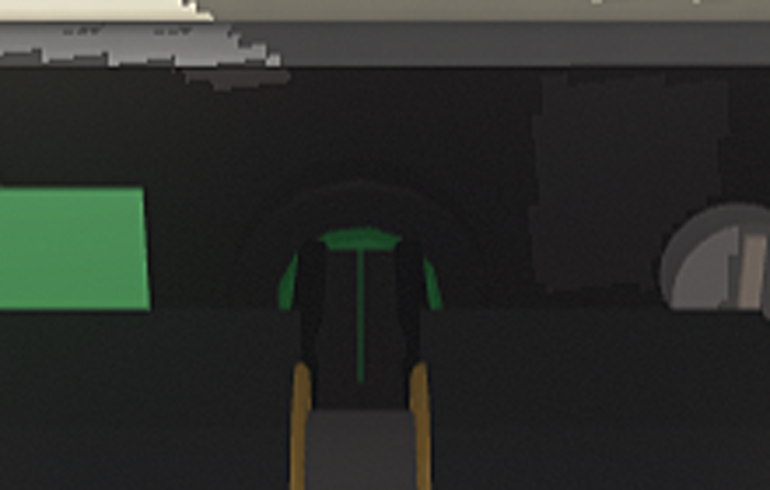

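Request:
drive_tool:
  offset:
    - [-0.001, 0, 0]
    - [-0.002, 0, 0]
    - [-0.002, 0, 0]
  angular:
    - [0, 0, 0]
    - [0, 0, 0]
    - [0, 0, 0]

```text
time_s: 61.15
tool_pos: [0.5225, -0.4062, 0.1198]
tool_rot: [-12.4, 89.8, -19.6]
force: [-0.7, 0.3, 3.1]
grip_width: 0.0007
```

Request:
drive_tool:
  offset:
    - [-0.001, 0, 0]
    - [-0.002, 0, 0]
    - [-0.002, 0, 0]
  angular:
    - [0, 0, 0]
    - [0, 0, 0]
    - [0, 0, 0]

```text
time_s: 61.52
tool_pos: [0.5225, -0.4062, 0.1216]
tool_rot: [-12.2, 89.8, -19.4]
force: [-1.3, 0.5, 2.7]
grip_width: 0.0006
```

Request:
drive_tool:
  offset:
    - [-0.001, 0, 0]
    - [-0.002, 0, 0]
    - [-0.002, 0, 0]
  angular:
    - [0, 0, 0]
    - [0, 0, 0]
    - [0, 0, 0]

```text
time_s: 61.9
tool_pos: [0.5225, -0.4061, 0.1235]
tool_rot: [-11.4, 89.8, -18.6]
force: [-0.2, -0.3, 1.3]
grip_width: 0.0003
```

Request:
drive_tool:
  offset:
    - [-0.02, 0, 0]
    - [-0.06, 0, 0]
    - [-0.12, 0, 0]
    - [-0.17, 0, 0]
    - [-0.2, 0, 0.05]
    - [-0.2, 0, 0.08]
    - [-0.2, 0, 0.08]
    - [-0.2, 0, 0.08]
  angular:
    - [0, 0, 0]
    - [0, 0, 0]
    - [0, 0, 0]
    - [0, 0, 0]
    - [0, 0, 0]
    - [0, 0, 0]
    - [0, 0, 0]
    - [0, 0, 0]

```text
time_s: 62.9
tool_pos: [0.6004, -0.4164, 0.324]
tool_rot: [-29.0, 89.9, -36.3]
force: [0.6, 0.2, 0.1]
grip_width: 0.0005
```

```bash
python3 - <<'E'
from yel import *
o,d=snap('scene','s70');print(o['time_s'],o['tool_pos'],o['force']);i=d['pixels'][:,:,::-1]
cv2.imwrite('pics/s70c.png',cv2.resize(i[100:370,80:440],None,fx=2.2,fy=2.2,interpolation=cv2.INTER_CUBIC))
o,d=snap('top','t70');i=d['pixels'][:,:,::-1];cv2.imwrite('pics/t70c.png',cv2.resize(i[130:310,130:450],None,fx=2.5,fy=2.5,interpolation=cv2.INTER_CUBIC))
E
```

```text
62.9 [ 0.60035077 -0.41644066  0.32395599] [0.55315655 0.2131676  0.13787379]
```

View pics/s70c.png

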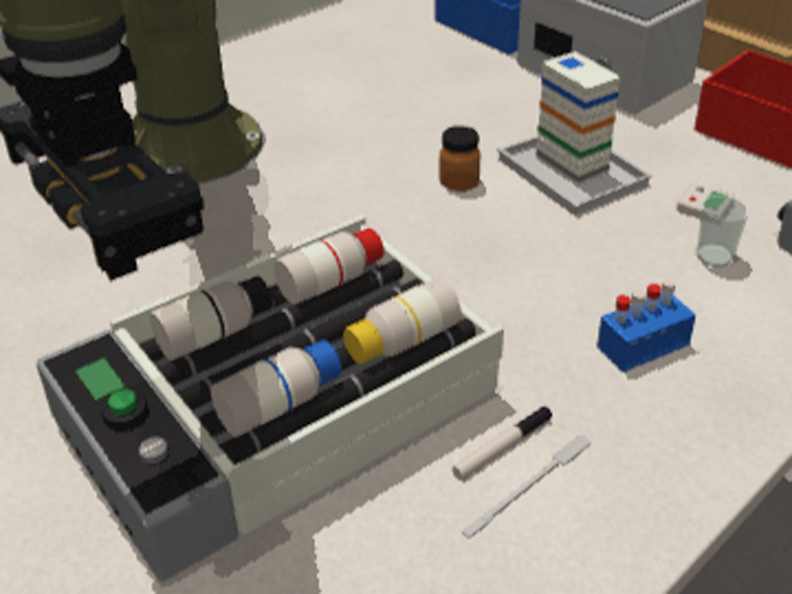

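View pics/t70c.png

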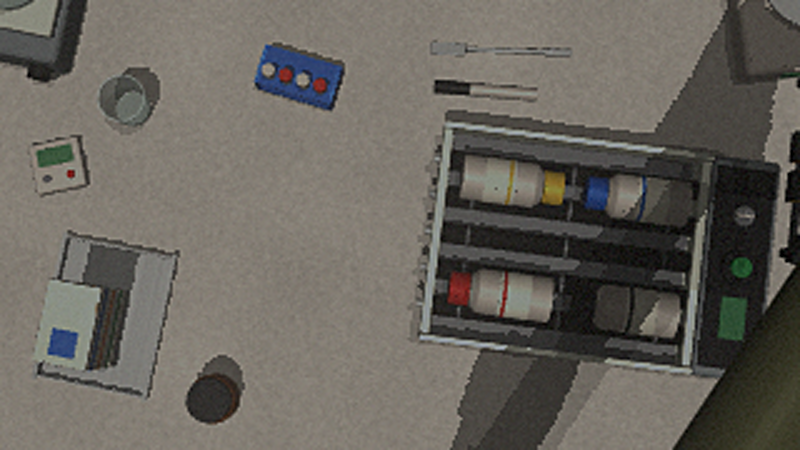

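```bash
python3 - <<'E'
from cell import sign_off
print(sign_off())
E
```

```text
the job is handed in; nothing more can be done
None
```

I finished the job and handed it in at about 63 s of the 210 s allowed.

- **Cartons:** The green, orange and blue cartons are stacked in that order on the grey-banded carton. The wrist-camera checks put the edges within about 1.5 mm of flush along the long side and about 1 mm across. The top and wrist cameras disagreed by 3–4 mm on absolute position, so I lined each carton up against the one below it in the wrist view.
- **Bottles:** All four lie bedded in the two outer valleys, two end to end in each: black and red in the x = −66 mm valley, blue and yellow in the +66 mm one. I felt each one touch the rollers before letting go, and the last scene and top pictures show all four still bedded.
- **Yellow bottle:** It was knocked onto its side partway through while the arm was working elsewhere. I picked it up from where it lay, so its cap faces the other way from the other three.
- **Start button:** I pressed it last, down to its hard stop. The force rose from 5.6 N to 17 N over 0.3 mm, and the spring reading on release showed about 6 mm of travel.
- **Other things:** In the last pictures the rack, marker, spatula, jar, beaker and timer look where they started. I measured only the rack and marker, and both read within about 4 mm of their first readings, about what the camera can resolve.

The sign-off gave no verdict. No check failed apart from that camera disagreement.

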